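# Press home the bearings of the toppled freehub bodies

## Robot

A 6-joint arm with a two-finger parallel gripper is mounted at the origin on the work surface. World frame = base frame: x ahead of the robot, y to its left, z up, the work surface at z = 0. Lengths are in m, angles in rad, forces in N, time in s.
With the tool pointing down it reaches from about 0.3 to 0.875 m from the base axis. Payload 6.4 kg.
Tool frame: the origin (TCP) lies at the very end of the fingers, on their centre line; the grasp point (between the pads) lies 19 mm behind it; z points along the fingers, y is the direction in which the jaws open and shut (so a half turn about z gives the same grasp; the last joint's range is limited). The gripper opens to 85 mm and grips with 20 to 120 N. Pads are 22 mm wide; open, the fingers measure 114 mm over their backs; the gripper's body (76 mm by 85 mm) begins 54 mm behind the grasp point. The pads swing forward as they close: fully open they stand 13 mm farther back than shut.
Start: joints at [0.951, 0.181, 1.607, -0, 1.354, -0.206], TCP at [0.231, 0.526, 0.231] pointing down, gripper open.
Joint ranges: [-2.99, 2.99], [-0.89, 2.07], [0.3, 2.58], [-1.14, 4.28], [0, 2.63], [-3.12, 3.12]. Speed limits (rad/s): [2.57, 2.57, 3.01, 3.14, 3.14, 3.14].

## Interface

Orientations are given as a unit quaternion [w, x, y, z].
In Python, from bench import telemetry, imaging, ctrl gives the robot as it stands.
- The arm moves only by the shell command python3 -m pendant 'ROWS' [OPENING]. ROWS is JSON, a list that holds one entry, the list of rows, each a list of 6 numbers: the shift along the tool's x, y, z in units of 200 mm (1.0 is 200 mm), then the turn, a rotation vector about the tool's x, y, z in units of pi rad (1.0 is pi rad). In form: [[[tx, ty, tz, rx, ry, rz], ...]]. A call has 1 to 12 rows; each row shifts and turns the pose as measured when the row begins, along the tool's axes as they then stand; what a row does not reach is not made up. A row lasts 1/8 s, in which the tool goes at most 62.5 mm and 10.7 degrees, less where a joint would pass 70% of its speed; a pose out of reach is approached as far as the arm can. A call with a number of a shift or a turn outside -1 to 1 is refused whole. A call with a gripper value outside its range is refused whole. OPENING is the closure, from 0 (fully open) to 1 (shut), set as the call begins (- or left out, the last holds). The fingers move at their own pace and stop on an object; the grip force is fixed at half the most. Time passes only in rows, so rows that do not move let the fingers close. It gives the time, the measured TCP pose, the force and the opening at its end, in the units of the state.
- telemetry.get_obs(): the state, without advancing time (a new reading comes with each control period).
- imaging.camera(name): name is "side" or "top" or "wrist"; returns a dict with "pixels" (400x640x3 uint8, blue, green, red), "vfov" (degrees; the focal length in pixels is half the picture's height over the tangent of half this angle, whatever the lens; pixels are square), "cx", "cy" (the principal point, pixels), "R" (3x3) and "t" (3): a world point X has camera coordinates R X + t. Camera axes: x right, y down, z forward; pixel columns grow to the right and rows downward; lengths in m; the calibration is good to about 2 mm. The wrist camera is an equidistant fisheye: a pixel r from the principal point sees the ray r / f radians off the axis. A picture is of the moment at which its call begins. There is no depth.
- ctrl.hand_in(): hands the job in, once; it reports no verdict.
The state is a dict: "time_s": time; "q": joint angles; "dq": joint speeds; "joint_efforts": joint torques, N m; "eef_pos": TCP position; "eef_rot": TCP orientation; "wrist_force": force on the tool from outside, world axes, zero at the start; "torque": the same for the moment, N m; "opening": opening from 0.0 (shut) to 1.0 (fully open).
Only numpy, scipy, OpenCV 4.12 (cv2) and the standard library are available. Lean on these libraries where they do the work, as an engineer would, in place of code of your own. Each camera call takes 0.05 s, during which the arm holds its last target.

## Task

The freehub bodies have fallen over on the bench. Stand every one upright on the pressing plate with its proud brass bearing on top, slide the plate (never lift it) to bring each in turn under the ram and pull the press lever down until its bearing is fully home, letting the lever spring back up each time. Finish with the plate slid back squarely onto the yellow outline, all bodies still standing on it, and leave the jar, chainring and wrench alone.

Things in the scene. Friction and masses are not known exactly. Their poses are not given: they have to be found in the camera images.
- press: Blue bench arbor press, fixed. Origin on the bench under the ram; x axis from the open front to the column, z up. Press axes, mm: steel slide table x -70..95, y -130..290, top at z 12; column from x 105; head x -24..170, y -31..31, z 165..245, with a boss to y -81 at the lever pivot
- ram_foot (a point): Centre of the flat underside of the brass foot (23 mm diameter) of the ram; moves with it. Lever up: 108 mm above the bench, clear of all that stands on the plate. Goes straight down 32 mm per rad of lever
- lever_pivot (a point): Centre of the lever's hub on the press's right (-y) side, at x 30, y -100, z 205 mm in press axes. Pivot axis: the press's y axis
- lever_grip (a point): Point on the centre line of the lever's black grip, 185 mm from the pivot; moves with the lever. Grip: round bar, 22 mm diameter, 150 to 215 mm from the pivot, then a red ball of 30 mm diameter centred at 222 mm; nearer the pivot a bare 12 mm bar
- lever (a joint): Press lever, rad. 0: up, pointing to the press's front (-x), 0.45 rad above level; grows as it is pushed down, hard stop at 1.2. A spring returns it to 0. At the grip: 3 to 6 N idle, about 9 N more while a bearing goes in. With a body on the plate under the ram the foot meets the proud bearing at about 0.94 and has it home at about 1.13: push until it will go no further
- plate: Loose aluminium pressing plate, 0.75 kg, 10 mm thick, flat on the slide table; main part 100 (x) by 240 mm (y), origin at the centre of its underside. Painted rings (51 mm diameter) at y -75, 0 and 75 mm mark three places to stand bodies. At y 75 mm a 40 mm wide tab on its -x (robot) edge reaches x -113 mm and carries the red handle block. Parallel to the press's axes when square
- handle (a point): Centre of the top of the red handle block fixed on the plate's tab (x -92, y 75, z 46 mm in plate axes): 32 (x) by 26 (y) by 36 mm tall, by which the plate is moved and turned
- park (a point): Centre, on the slide table's top, of the yellow painted outline (112 by 246 mm) where the plate is loaded and parked: at x 0, y 165 mm in press axes, to the left of the ram
- freehub1: Dark splined freehub body (part of a bicycle rear hub) 35 mm across, 50 mm tall, with a black foot ring 40 mm across and 10 mm tall; about 0.14 kg; found lying on its side, bearing end 3.6 degrees down; hardly rolls. Origin at the centre of its foot (black end); z axis along it to the bearing end, which must end on top. None if absent in this run
- bearing1 (a joint): How far the brass ring bearing (26 mm diameter, orange seal) at the top end of freehub1 is pressed in, m. 0: its face stands 6 mm proud (56 mm from the foot); 0.006: home, flush. Stays where pressed; needs about 45 N, so it takes the press. None if absent
- freehub2: Dark splined freehub body (part of a bicycle rear hub) 35 mm across, 50 mm tall, with a black foot ring 40 mm across and 10 mm tall; about 0.14 kg; found lying on its side, bearing end 3.6 degrees down; hardly rolls. Origin at the centre of its foot (black end); z axis along it to the bearing end, which must end on top. None if absent in this run
- bearing2 (a joint): How far the brass ring bearing (26 mm diameter, orange seal) at the top end of freehub2 is pressed in, m. 0: its face stands 6 mm proud (56 mm from the foot); 0.006: home, flush. Stays where pressed; needs about 45 N, so it takes the press. None if absent
- freehub3: Dark splined freehub body (part of a bicycle rear hub) 35 mm across, 50 mm tall, with a black foot ring 40 mm across and 10 mm tall; about 0.14 kg; found lying on its side, bearing end 3.6 degrees down; hardly rolls. Origin at the centre of its foot (black end); z axis along it to the bearing end, which must end on top. None if absent in this run
- bearing3 (a joint): How far the brass ring bearing (26 mm diameter, orange seal) at the top end of freehub3 is pressed in, m. 0: its face stands 6 mm proud (56 mm from the foot); 0.006: home, flush. Stays where pressed; needs about 45 N, so it takes the press. None if absent
- grease_jar: Green grease jar with a red cap, 64 mm diameter, 70 mm tall, origin at the centre of its underside; bystander
- chainring: Flat steel chainring, 134 mm diameter, 4 mm thick, lying on the bench, origin at the centre of its underside; bystander
- wrench: Steel wrench lying on the bench; bystander
Not all that is in view belongs to the job. What is shaped like the freehub1 but blue or green is not meant.

How it is judged:
By the outcome, as a careful person would: the job done as asked, in the order asked, and still so for the second after the job is handed in, with the robot touching nothing.
Of freehub1, freehub2, freehub3 only 2 to 3 are there at a start; the rules pass over those that are not, and their reading is None.
At some moment in a run one of freehub1, freehub2, freehub3 may be knocked a few centimetres aside while the robot is not near it.
Once in a run the grip may slacken for a moment while it holds something.
It also fails if it takes over 210 s, if anything falls off the work surface, if the arm or the gripper's body presses on something with over 40 N, if the wrist force passes 120 N, or if a joint passes its speed limit or range.

## Working session

There is one attempt and no reset: what is moved stays moved. The work goes in short steps, Python scripts to look and compute and a shell command to move; the robot and the scene stay as the last step left them, time stands still between calls to the robot, and variables do not carry over. Pictures are saved under pics/ and viewed, and the job is handed in when it is done.

```bash
ls; mkdir -p pics; cat > h.py <<'E'
import numpy as np, cv2
from bench import telemetry, imaging, ctrl
from scipy.spatial.transform import Rotation as Rn
def obs():
    return telemetry.get_obs()
def snap(n,fn):
    c=imaging.camera(n); cv2.imwrite('pics/'+fn+'.png',c['pixels']); 
    np.savez('pics/'+fn+'.npz',**{k:np.array(v) for k,v in c.items()}); return c
def load(fn):
    return np.load('pics/'+fn+'.npz')
def ray(c,u,v,fish=False):
    f=200/np.tan(np.radians(float(c['vfov']))/2)
    x=(u-c['cx']);y=(v-c['cy'])
    if fish:
        r=np.hypot(x,y);th=r/f
        d=np.array([np.sin(th)*x/max(r,1e-9),np.sin(th)*y/max(r,1e-9),np.cos(th)])
    else: d=np.array([x/f,y/f,1.])
    R=np.array(c['R']);t=np.array(c['t'])
    return -R.T@t, R.T@d
def atz(c,u,v,z,fish=False):
    o,d=ray(c,u,v,fish); return o+d*(z-o[2])/d[2]
def proj(c,X,fish=False):
    f=200/np.tan(np.radians(float(c['vfov']))/2)
    p=np.array(c['R'])@np.array(X)+np.array(c['t'])
    if fish:
        r=np.hypot(p[0],p[1]);th=np.arctan2(r,p[2]);return np.array([c['cx']+f*th*p[0]/r,c['cy']+f*th*p[1]/r])
    return np.array([c['cx']+f*p[0]/p[2],c['cy']+f*p[1]/p[2]])
def crop(fn,x0,y0,x1,y1,s,out):
    im=cv2.imread('pics/'+fn+'.png')[y0:y1,x0:x1]; cv2.imwrite('pics/'+out+'.png',cv2.resize(im,None,fx=s,fy=s,interpolation=cv2.INTER_CUBIC))
def delta(pos,Rw):
    "rows units from current pose to target pos, target rotation matrix"
    o=obs();q=o['eef_rot'];R=Rn.from_quat([q[1],q[2],q[3],q[0]])
    d=R.inv().apply(np.array(pos)-o['eef_pos'])/0.2
    rv=(R.inv()*Rn.from_matrix(Rw)).as_rotvec()/np.pi if Rw is not None else np.zeros(3)
    return np.round(d,3),np.round(rv,3)
E
python3 - <<'E'
from h import *
np.set_printoptions(precision=4,suppress=True)
print(obs())
for n in ['side','top','wrist']:
    c=snap(n,n+'0'); print(n,c['vfov'],c['cx'],c['cy'],-c['R'].T@c['t'],c['R'])
E
```

```text
pics
{'time_s': 0.0, 'q': array([ 0.9507,  0.1815,  1.608 , -0.    ,  1.3538, -0.2063]), 'dq': array([-0.0004,  0.0015,  0.0011, -0.0002,  0.0008,  0.0003]), 'joint_efforts': array([ -0.0005, -44.4885, -35.1335,  -0.0005,   0.0095,   0.    ]), 'eef_pos': array([0.2309, 0.526 , 0.2304]), 'eef_rot': array([-0.0003,  0.2054,  0.9787, -0.0008]), 'wrist_force': array([ 0.2037, -0.114 , -0.2702]), 'torque': array([ 0.0082, -0.0024,  0.0225]), 'opening': 0.9969254655357296}
side 44.90085478911952 324.2809277269964 201.33171277940883 [0.4779 0.9784 1.2577] [[-0.9961 -0.0873  0.0147]
 [-0.0739  0.7287 -0.6808]
 [ 0.0488 -0.6792 -0.7323]]
top 49.04568896329714 320.0596429806915 201.50338047782483 [ 0.3576 -0.0178  1.3247] [[ 0.0001 -0.9999  0.0166]
 [-0.9853 -0.003  -0.1706]
 [ 0.1707 -0.0163 -0.9852]]
wrist 65.70646984690485 318.95677057596504 198.17984291383516 [0.1636 0.5561 0.3728] [[ 0.402   0.9156 -0.001 ]
 [ 0.8767 -0.3846  0.289 ]
 [ 0.2642 -0.1171 -0.9573]]
```

View pics/top0.png

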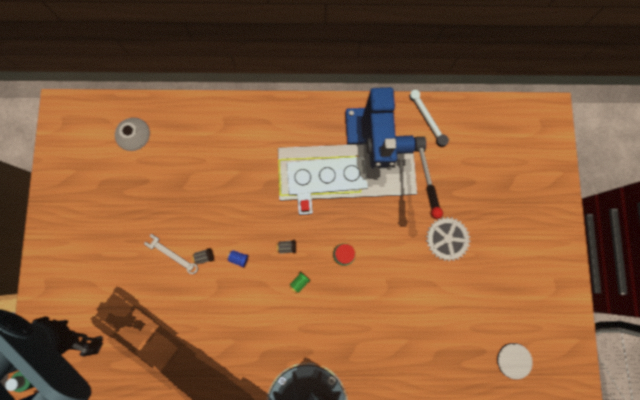

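View pics/side0.png

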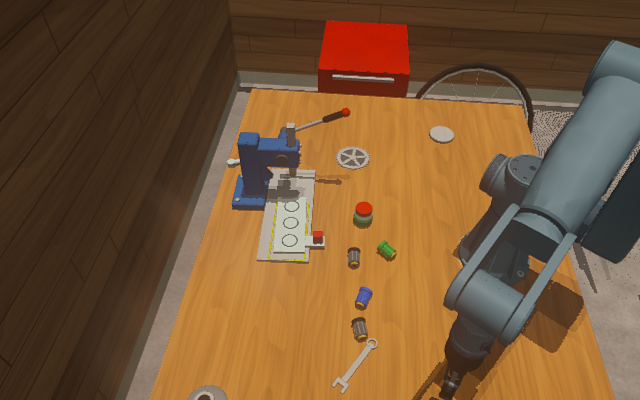

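View pics/wrist0.png

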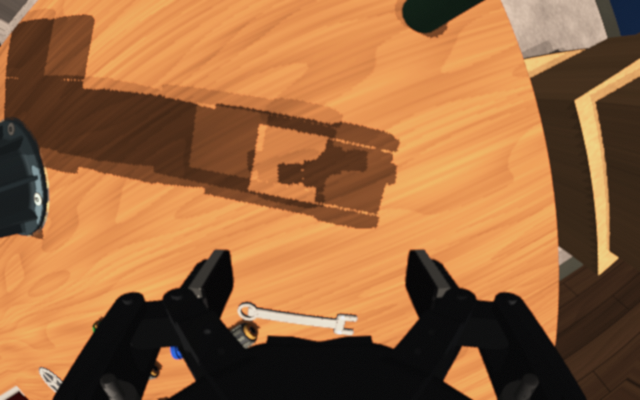

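```bash
python3 - <<'E'
from h import *
crop('top0',140,215,380,305,3.3,'a1'); crop('top0',260,75,470,275,3,'a2'); crop('side0',220,90,420,390,2,'a3')
E
```

```text
(no output)
```

View pics/a1.png

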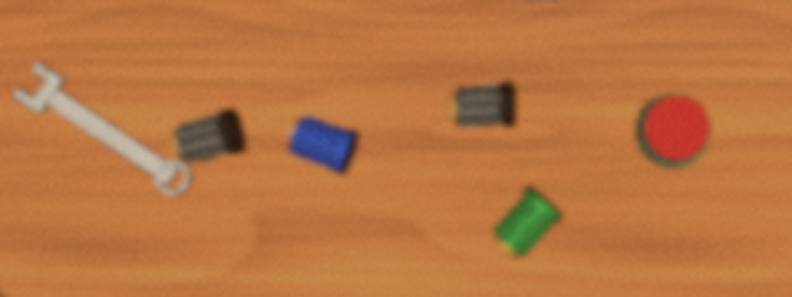

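View pics/a2.png

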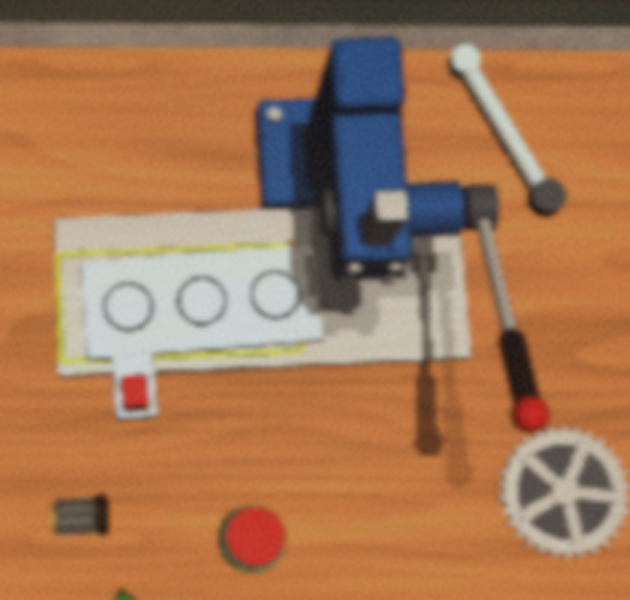

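View pics/a3.png

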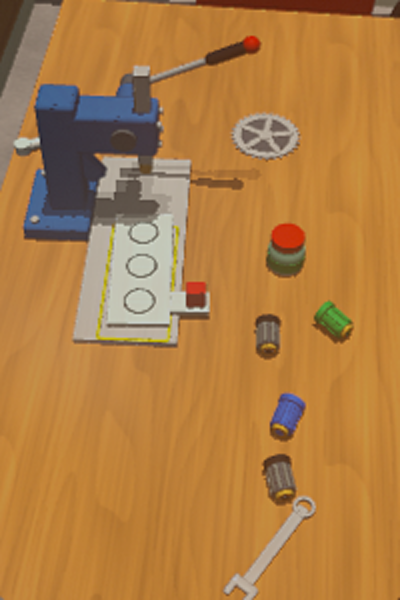

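```bash
python3 - <<'E'
from h import *
np.set_printoptions(precision=4,suppress=True)
c=load('top0')
a=lambda x,y,z:atz(c,260+x/3,75+y/3,z)
bl=a(60,374,.012);br=a(470,356,.012);tl=a(55,218,.012)
print('table',bl,br,tl,np.linalg.norm(bl-br),np.linalg.norm(bl-tl))
v=br-bl;yaw=np.arctan2(-v[1],-v[0])-np.pi/2;print('yaw',yaw)
v=tl-bl;print('yaw2',np.arctan2(v[1],v[0]))
# press pose from corners: bl=(-70,290), br=(-70,-130), tl=(95,290)
P=np.array([[-.07,.29],[-.07,-.13],[.095,.29]]);W=np.array([bl,br,tl])[:,:2]
def fit(P,W):
    pm=P.mean(0);wm=W.mean(0);H=(P-pm).T@(W-wm);th=np.arctan2(H[0,1]-H[1,0],H[0,0]+H[1,1]);R=np.array([[np.cos(th),-np.sin(th)],[np.sin(th),np.cos(th)]]);return th,wm-R@pm,W-(P@R.T+wm-R@pm)
th,o,res=fit(P,W);print('press',th,o,res)
# plate: rings z .022
W=np.array([a(128,306,.022),a(202,300,.022),a(274,294,.022),a(135,391,.058)])[:,:2]
P2=np.array([[0,.075],[0,0],[0,-.075],[-.092,.075]])
t2,o2,r2=fit(P2,W);print('plate',t2,o2,r2)
R=np.array([[np.cos(th),-np.sin(th)],[np.sin(th),np.cos(th)]])
print('plate in press',R.T@(o2-o))
# grip ball
b=lambda x,y,z:atz(c,140+x/3.3,215+y/3.3,z)
for n,q in dict(Afoot=(514,104),Abrg=(457,106),Bfoot=(241,131),Bbrg=(178,142)).items(): print(n,b(*q,.02))
cs=load('side0')
for z in (.2,.25,.28,.29,.3): print(z,atz(cs,346,112,z),a(531,412,z))
print('expected ball', (R@np.array([.03-.222*np.cos(.45),-.1])+o), .205+.222*np.sin(.45))
# jar, chainring, blue
for n,q in dict(jar=(678,127,.07),blue=(323,145,.02),green=(528,222,.02)).items(): print(n,b(*q))
print('chain',a(565,490,.004))
E
```

```text
table [0.5903 0.0821 0.012 ] [ 0.6102 -0.3352  0.012 ] [0.754  0.0898 0.012 ] 0.41780421704541887 0.16388873554434685
yaw 0.04773473211295287
yaw2 0.047206920145090155
press 0.047922115328920045 [ 0.6737 -0.2035] [[ 0.0004 -0.0007]
 [ 0.0002  0.0015]
 [-0.0007 -0.0008]]
plate 0.09293919445087565 [ 0.665  -0.0609] [[ 0.0007 -0.0002]
 [ 0.0003 -0.0006]
 [-0.0001  0.0007]
 [-0.0009  0.0001]]
plate in press [-0.0018  0.1428]
Afoot [0.448  0.0326 0.02  ]
Abrg [0.4461 0.0837 0.02  ]
Bfoot [0.4236 0.276  0.02  ]
Bbrg [0.4138 0.3315 0.02  ]
0.2 [ 0.5088 -0.4487  0.2   ] [ 0.5247 -0.3411  0.2   ]
0.25 [ 0.5073 -0.3812  0.25  ] [ 0.5173 -0.3267  0.25  ]
0.28 [ 0.5064 -0.3407  0.28  ] [ 0.5129 -0.3181  0.28  ]
0.29 [ 0.5062 -0.3272  0.29  ] [ 0.5114 -0.3152  0.29  ]
0.3 [ 0.5059 -0.3137  0.3   ] [ 0.5099 -0.3123  0.3   ]
expected ball [ 0.5088 -0.3116] 0.3015623485726931
jar [ 0.4249 -0.111   0.07  ]
blue [0.4113 0.2026 0.02  ]
green [0.3437 0.0192 0.02  ]
chain [ 0.4744 -0.4282  0.004 ]
```

```bash
cat >> h.py <<'E'
from scipy.linalg import expm, logm
def cur():
    o=obs();q=o['eef_rot'];T=np.eye(4);T[:3,:3]=Rn.from_quat([q[1],q[2],q[3],q[0]]).as_matrix();T[:3,3]=o['eef_pos'];return T
def tool(yaxis_deg=None,z=None,y=None):
    z=np.array(z,float);z/=np.linalg.norm(z);y=np.array(y,float);y-=z*(y@z);y/=np.linalg.norm(y);return np.c_[np.cross(y,z),y,z]
def plan(pos,R,n=None):
    T=cur();G=np.eye(4);G[:3,:3]=R;G[:3,3]=pos
    r=np.linalg.inv(T)@G; rv=Rn.from_matrix(r[:3,:3]).as_rotvec();ang=np.linalg.norm(rv);d=np.linalg.norm(r[:3,3])
    # n rows by screw
    if ang>1e-3: xi=np.real(logm(r))
    else: xi=np.zeros((4,4));xi[:3,3]=r[:3,3];
    def row(n):
        E=expm(xi/n);return np.r_[E[:3,3]/.2,Rn.from_matrix(E[:3,:3]).as_rotvec()/np.pi]
    if n is None:
        n=1
        while np.linalg.norm(row(n)[:3])*.2>.055 or np.linalg.norm(row(n)[3:])*180>9.5: n+=1
    zs=[(T@expm(xi*k/8))[:3,3] for k in range(9)]
    print('n',n,'row',np.round(row(n),3).tolist(),'ang',round(np.degrees(ang),1),'d',round(d,4),'path',[list(np.round(p,3)) for p in zs[2:7:2]])
def st():
    o=obs();print('t',round(o['time_s'],2),'p',np.round(o['eef_pos'],4),'F',np.round(o['wrist_force'],1),'op',round(o['opening'],3),'q',np.round(o['q'],2));T=cur();print('toolz',np.round(T[:3,2],3),'tooly',np.round(T[:3,1],3))
E
python3 - <<'E'
from h import *
b=np.array([-.037,.999,0]);up=np.array([0,0,1]);yv=np.array([.999,.037,0])
R0=tool(z=[0,0,-1],y=yv)
plan([.447,.06,.16],R0)
E
```

```text
n 10 row [-0.264, -0.059, 0.035, -0.0, 0.0, 0.036] ang 64.2 d 0.5186 path [[np.float64(0.333), np.float64(0.437), np.float64(0.213)], [np.float64(0.406), np.float64(0.324), np.float64(0.195)], [np.float64(0.445), np.float64(0.195), np.float64(0.178)]]
```

```bash
python3 -m pendant '[[[-0.264,-0.059,0.035,0,0,0.036],[-0.264,-0.059,0.035,0,0,0.036],[-0.264,-0.059,0.035,0,0,0.036],[-0.264,-0.059,0.035,0,0,0.036],[-0.264,-0.059,0.035,0,0,0.036],[-0.264,-0.059,0.035,0,0,0.036],[-0.264,-0.059,0.035,0,0,0.036],[-0.264,-0.059,0.035,0,0,0.036],[-0.264,-0.059,0.035,0,0,0.036],[-0.264,-0.059,0.035,0,0,0.036]]]' 0
python3 - <<'E'
from h import *
st()
b=np.array([-.037,.999,0]);up=np.array([0,0,1]);yv=np.array([.999,.037,0])
s=np.sqrt(.5)
R0=tool(z=-b*s-up*s,y=yv)
plan([.447,.065,.14],R0)
snap('wrist','w1'); snap('top','t1')
E
```

```text
time_s: 1.4
eef_pos: [0.4426, 0.0469, 0.1576]
eef_rot: [0.0, 0.708, 0.706, 0.0]
wrist_force: [1.3, -0.5, -1.1]
opening: 1.004
t 1.4 p [0.4426 0.0469 0.1576] F [ 1.3 -0.5 -1.1] op 1.004 q [-0.16 -0.03  1.99 -0.    1.18 -0.16]
toolz [ 0.001 -0.    -1.   ] tooly [ 1.    -0.003  0.001]
n 5 row [0.023, 0.005, 0.011, -0.001, -0.05, -0.002] ang 45.0 d 0.0256 path [[np.float64(0.444), np.float64(0.053), np.float64(0.155)], [np.float64(0.445), np.float64(0.058), np.float64(0.151)], [np.float64(0.446), np.float64(0.062), np.float64(0.146)]]
```

View pics/w1.png

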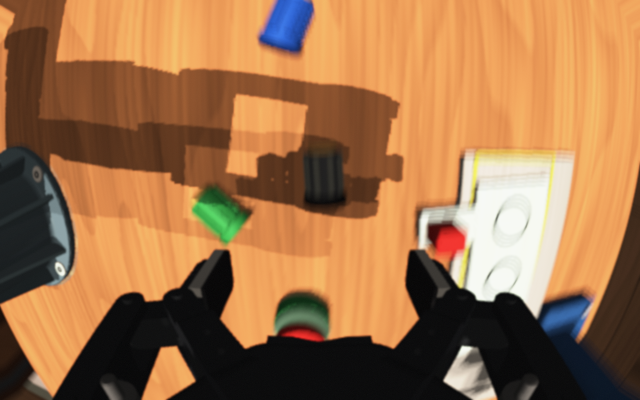

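View pics/t1.png

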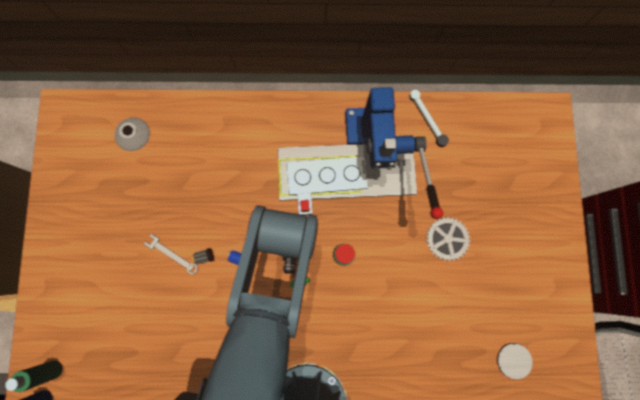

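```bash
python3 -m pendant '[[[0.023,0.005,0.011,0,-0.05,0],[0.023,0.005,0.011,0,-0.05,0],[0.023,0.005,0.011,0,-0.05,0],[0.023,0.005,0.011,0,-0.05,0],[0.023,0.005,0.011,0,-0.05,0],[0,0,0,0,0,0]]]' 0.25
python3 - <<'E'
from h import *
st()
c=snap('wrist','w2')
print(-c['R'].T@c['t'])
E
```

```text
time_s: 2.25
eef_pos: [0.4489, 0.0628, 0.1399]
eef_rot: [0.279, 0.654, 0.646, -0.278]
wrist_force: [-0.6, 0.1, -0.0]
opening: 0.749
t 2.25 p [0.4489 0.0628 0.1399] F [-0.6  0.1 -0. ] op 0.749 q [ 0.36  0.35  1.83 -0.76  1.38  0.68]
toolz [-0.003 -0.724 -0.689] tooly [ 1.    -0.009  0.006]
[0.45019819 0.21710557 0.18455191]
```

View pics/w2.png

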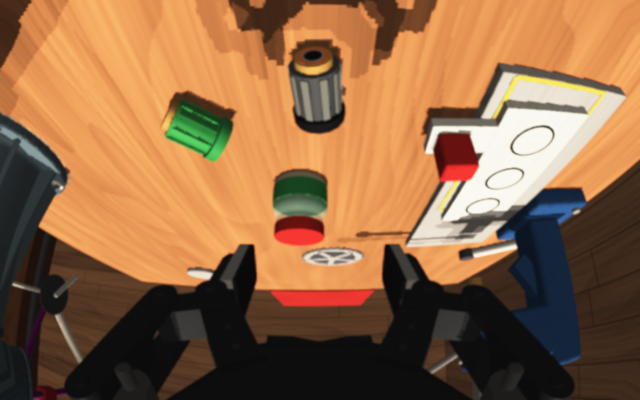

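```bash
python3 - <<'E'
from h import *
crop('w2',270,30,370,150,5,'w2c')
E
```

```text
(no output)
```

View pics/w2c.png

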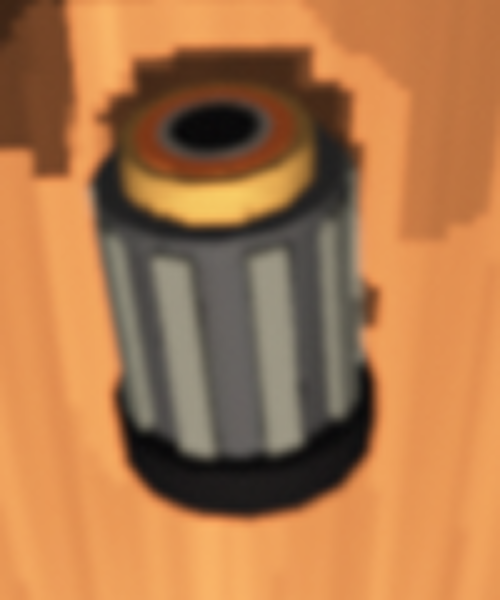

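```bash
cat >> h.py <<'E'
def overlay(fn,foot,axis,out,crop_,s,fish=True,proud=.056):
    "draw model cylinder: foot centre, axis unit"
    c=load(fn);im=cv2.imread('pics/'+fn+'.png');x0,y0,x1,y1=crop_
    im=cv2.resize(im[y0:y1,x0:x1],None,fx=s,fy=s,interpolation=cv2.INTER_CUBIC)
    a=np.array(axis,float);a/=np.linalg.norm(a);u=np.cross(a,[0,0,1] if abs(a[2])<.9 else [1,0,0]);u/=np.linalg.norm(u);w=np.cross(a,u)
    for h,r,col in [(0,.02,(255,0,0)),(.01,.02,(255,0,0)),(.01,.0175,(0,255,0)),(.05,.0175,(0,255,0)),(proud,.013,(0,0,255))]:
        pts=np.array([proj(c,np.array(foot)+a*h+r*(np.cos(t)*u+np.sin(t)*w),fish) for t in np.linspace(0,2*np.pi,48)])
        cv2.polylines(im,[np.int32((pts-[x0,y0])*s)],True,col,1)
    cv2.imwrite('pics/'+out+'.png',im)
def lying(bx,by,yaw):
    "bearing-face centre xy and yaw of axis -> foot, axis"
    t=np.radians(3.6);a=np.array([np.cos(yaw)*np.cos(t),np.sin(yaw)*np.cos(t),-np.sin(t)]);z=.02*np.cos(t)-.056*np.sin(t)
    B=np.array([bx,by,z]);return B-.056*a,a
E
python3 - <<'E'
from h import *
np.set_printoptions(precision=4,suppress=True)
c=load('w2');B=atz(c,313.8,55.6,.0164,True);print(B)
f,a=lying(B[0],B[1],np.radians(91));print(f,a)
overlay('w2',f,a,'ov',(270,30,370,150),5)
E
```

```text
[0.4466 0.0912 0.0164]
[0.4475 0.0353 0.02  ] [-0.0174  0.9979 -0.0628]
```

View pics/ov.png

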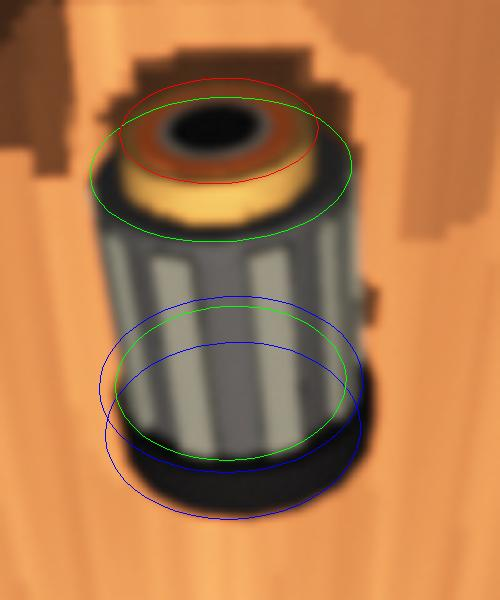

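```bash
python3 - <<'E'
from h import *
yaw=np.radians(93.5);b=np.array([np.cos(yaw),np.sin(yaw),0]);up=np.array([0,0,1]);s=.7071
R=tool(z=-b*s-up*s,y=[b[1],-b[0],0]);z=R[:,2]
G=np.array([.448,.065,.0215]);print(G+.019*z)
plan(G+(.019-.06)*z,R); plan(G+.019*z,R)
E
```

```text
[0.44882019 0.05159003 0.00806497]
n 2 row [0.218, -0.009, 0.101, -0.007, 0.004, -0.009] ang 4.3 d 0.0962 path [[np.float64(0.449), np.float64(0.07), np.float64(0.119)], [np.float64(0.448), np.float64(0.078), np.float64(0.096)], [np.float64(0.447), np.float64(0.086), np.float64(0.073)]]
n 3 row [0.147, -0.003, 0.168, -0.005, 0.002, -0.006] ang 4.3 d 0.1337 path [[np.float64(0.45), np.float64(0.059), np.float64(0.108)], [np.float64(0.449), np.float64(0.057), np.float64(0.075)], [np.float64(0.449), np.float64(0.054), np.float64(0.041)]]
```

```bash
python3 -m pendant '[[[0.218,-0.009,0.101,-0.007,0.004,-0.009],[0.218,-0.009,0.101,-0.007,0.004,-0.009],[0,0,0,0,0,0]]]' 
python3 - <<'E'
from h import *
st()
yaw=np.radians(93.5);b=np.array([np.cos(yaw),np.sin(yaw),0]);up=np.array([0,0,1]);s=.7071
R=tool(z=-b*s-up*s,y=[b[1],-b[0],0]);z=R[:,2]
G=np.array([.448,.065,.0215])
plan(G+.019*z,R)
E
```

```text
time_s: 2.68
eef_pos: [0.4498, 0.0951, 0.0526]
eef_rot: [0.276, 0.636, 0.673, -0.256]
wrist_force: [0.6, -0.7, 1.3]
opening: 0.752
t 2.67 p [0.4498 0.0951 0.0526] F [ 0.6 -0.7  1.3] op 0.752 q [ 0.41  0.5   1.83 -0.77  1.24  0.77]
toolz [ 0.047 -0.697 -0.716] tooly [0.998 0.06  0.007]
n 2 row [0.0, -0.01, 0.155, 0.001, -0.002, -0.001] ang 0.8 d 0.0623 path [[np.float64(0.45), np.float64(0.084), np.float64(0.041)], [np.float64(0.449), np.float64(0.073), np.float64(0.03)], [np.float64(0.449), np.float64(0.063), np.float64(0.019)]]
```

```bash
python3 -m pendant '[[[0,-0.01,0.1,0,-0.001,0],[0,-0.007,0.1,0,-0.001,0],[0,0,0.085,0,0,0],[0,0,0,0,0,0]]]' 
python3 - <<'E'
from h import *
st()
yaw=np.radians(93.5);b=np.array([np.cos(yaw),np.sin(yaw),0]);up=np.array([0,0,1]);s=.7071
R=tool(z=-b*s-up*s,y=[b[1],-b[0],0]);z=R[:,2]
G=np.array([.448,.065,.0215])
plan(G+.019*z,R)
snap('wrist','w3');snap('side','s3')
crop('side','0','0','0','0',1,'x') if 0 else crop('s3',300,200,440,330,5,'s3c')
E
```

```text
time_s: 3.18
eef_pos: [0.4526, 0.0508, 0.0145]
eef_rot: [0.28, 0.638, 0.67, -0.255]
wrist_force: [-0.3, -1.0, -1.0]
opening: 0.751
t 3.17 p [0.4526 0.0508 0.0145] F [-0.3 -1.  -1. ] op 0.751 q [ 0.33  0.55  1.88 -0.84  1.14  0.82]
toolz [ 0.049 -0.699 -0.713] tooly [0.998 0.055 0.015]
n 1 row [0.026, -0.019, 0.019, 0.002, -0.003, -0.005] ang 1.0 d 0.0075 path [[np.float64(0.452), np.float64(0.051), np.float64(0.013)], [np.float64(0.451), np.float64(0.051), np.float64(0.011)], [np.float64(0.45), np.float64(0.051), np.float64(0.01)]]
```

View pics/w3.png

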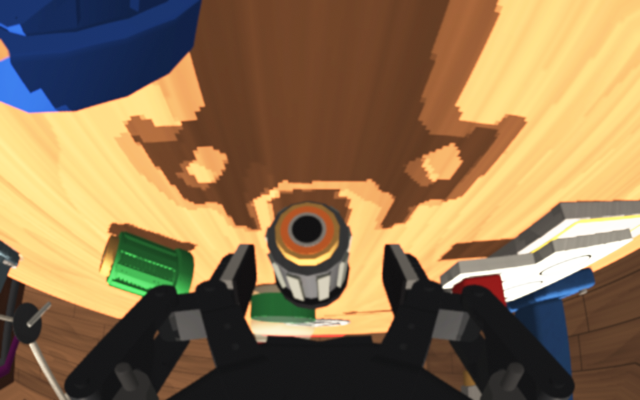

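View pics/s3c.png

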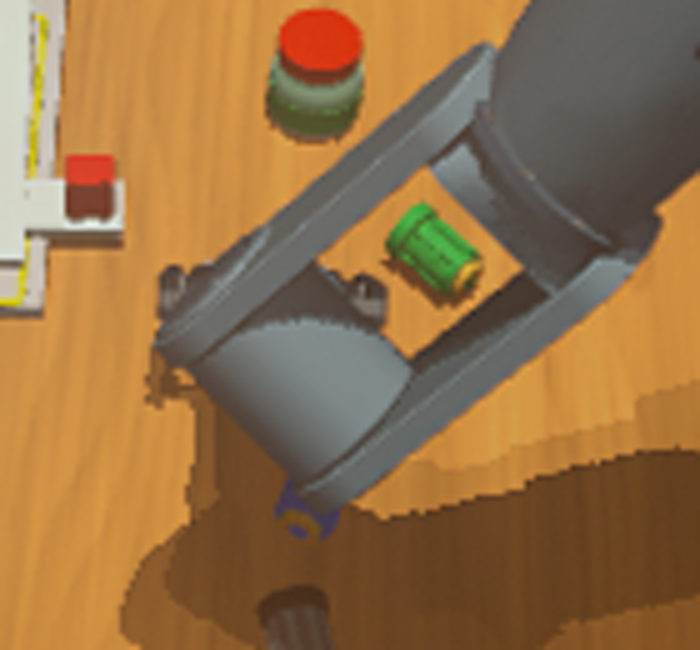

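```bash
python3 -m pendant '[[[0.026,-0.019,0.019,0,-0.003,-0.005],[0,0,0,0,0,0]]]' 
python3 -m pendant '[[[0,0,0,0,0,0],[0,0,0,0,0,0],[0,0,0,0,0,0],[0,0,0,0,0,0],[0,0,0,0,0,0]]]' 1
python3 - <<'E'
from h import *
st()
snap('wrist','w4')
E
```

```text
time_s: 3.52
eef_pos: [0.45, 0.0534, 0.0089]
eef_rot: [0.282, 0.631, 0.675, -0.259]
wrist_force: [-0.2, 0.2, -0.7]
opening: 0.752
time_s: 4.15
eef_pos: [0.4502, 0.0542, 0.0092]
eef_rot: [0.282, 0.631, 0.675, -0.259]
wrist_force: [0.1, 0.5, -1.1]
opening: 0.399
t 4.15 p [0.4502 0.0542 0.0092] F [ 0.1  0.5 -1.1] op 0.399 q [ 0.34  0.57  1.87 -0.85  1.14  0.82]
toolz [ 0.054 -0.705 -0.707] tooly [0.998 0.07  0.006]
```

View pics/w4.png

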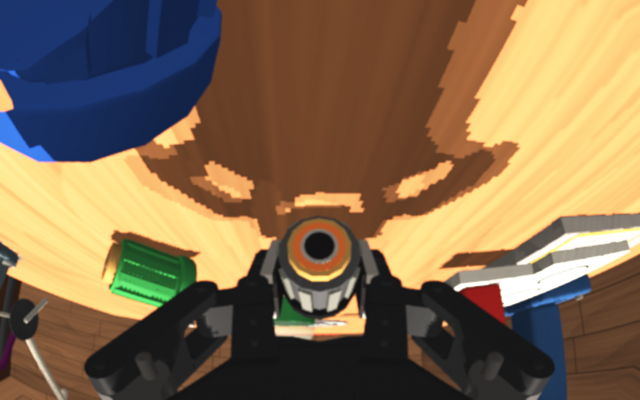

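```bash
cat >> h.py <<'E'
def save_inhand(name,foot,a):
    T=cur();R=T[:3,:3];np.savez(name,f=R.T@(np.array(foot)-T[:3,3]),a=R.T@np.array(a))
def inhand(name):
    d=np.load(name+'.npz');T=cur();return T[:3,:3]@d['f']+T[:3,3],T[:3,:3]@d['a'],d['f'],d['a']
def place_pose(name,foot,az=0.):
    "tool pose with body axis vertical, tool leaning toward azimuth az"
    _,_,f,a=inhand(name)
    # tool y perpendicular to a (approx). tool-frame basis: a -> up ; component of tool z perpendicular to a -> fwd
    z=np.array([0,0,1.]);p=z-a*(a@z);p/=np.linalg.norm(p);q=np.cross(a,p)
    F=np.array([np.cos(az),np.sin(az),0]);U=np.array([0,0,1.])
    R=np.c_[U,F,np.cross(U,F)]@np.c_[a,p,q].T
    return np.array(foot)-R@f,R
E
python3 - <<'E'
from h import *
np.set_printoptions(precision=4,suppress=True)
c=load('w4');print(atz(c,318.5,245,.0164,True))
T=cur();print(T)
f,a=lying(.4475,.0925,np.radians(94.0));print(f,a)
save_inhand('A',f,a);print(inhand('A'))
overlay('w4',f,a,'ov',(250,190,400,340),4)
p,R=place_pose('A',[.672,-.136,.022]);print(p,R)
E
```

```text
[0.4475 0.0914 0.0164]
[[-0.045   0.9975  0.0542  0.4502]
 [ 0.7052  0.0701 -0.7055  0.0542]
 [-0.7076  0.0064 -0.7066  0.0092]
 [ 0.      0.      0.      1.    ]]
[0.4514 0.0367 0.02  ] [-0.0696  0.9956 -0.0628]
(array([0.4514, 0.0367, 0.02  ]), array([-0.0696,  0.9956, -0.0628]), array([-0.02  ,  0.    ,  0.0048]), array([ 0.7497, -0.    , -0.6618]))
[ 0.6817 -0.136   0.0401] [[ 0.6618 -0.      0.7497]
 [-0.     -1.      0.    ]
 [ 0.7497 -0.     -0.6618]]
```

View pics/ov.png

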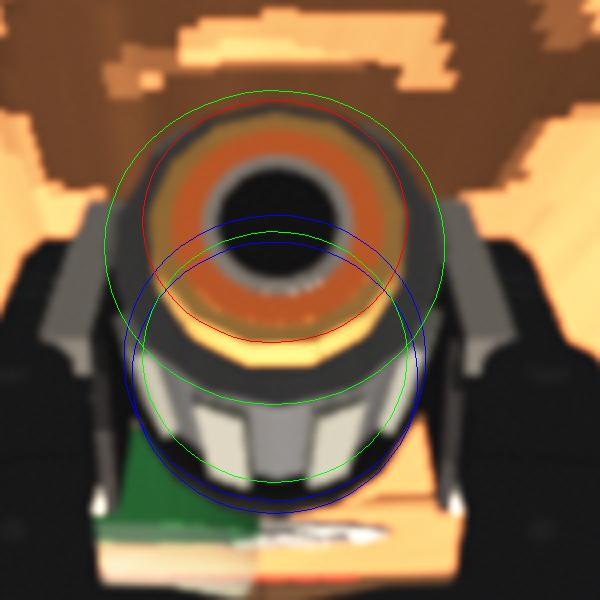

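```bash
python3 -m pendant '[[[-0.06,0,-0.06,0,0,0],[-0.12,0,-0.12,0,0,0],[-0.16,0,-0.16,0,0,0],[-0.1,0,-0.1,0,0,0],[0,0,0,0,0,0]]]' 
python3 - <<'E'
from h import *
f,a=lying(.4475,.0914,np.radians(94.0))
T=np.array([[-0.045,.9975,.0542,.4502],[.7052,.0701,-.7055,.0542],[-.7076,.0064,-.7066,.0092],[0,0,0,1]])
np.savez('A.npz',f=T[:3,:3].T@(f-T[:3,3]),a=T[:3,:3].T@a)
st()
p,R=place_pose('A',[.672,-.136,.022]);print(p)
plan(p+[0,0,.1],R)
plan(p+[-.12,.1,.16],R)
snap('wrist','w5')
E
```

```text
time_s: 4.82
eef_pos: [0.4493, 0.0544, 0.1404]
eef_rot: [0.282, 0.631, 0.675, -0.258]
wrist_force: [-0.7, 0.4, -1.2]
opening: 0.395
t 4.83 p [0.4493 0.0544 0.1404] F [-0.7  0.4 -1.2] op 0.395 q [ 0.34  0.3   1.89 -0.78  1.31  0.63]
toolz [ 0.055 -0.704 -0.708] tooly [0.998 0.07  0.007]
[ 0.68157181 -0.1360376   0.04123045]
n 14 row [0.002, 0.111, 0.031, -0.001, 0.028, 0.041] ang 124.1 d 0.3004 path [[np.float64(0.528), np.float64(0.038), np.float64(0.131)], [np.float64(0.598), np.float64(-0.001), np.float64(0.136)], [np.float64(0.651), np.float64(-0.062), np.float64(0.144)]]
n 14 row [0.0, 0.065, -0.007, -0.001, 0.028, 0.041] ang 124.1 d 0.1565 path [[np.float64(0.494), np.float64(0.056), np.float64(0.149)], [np.float64(0.531), np.float64(0.039), np.float64(0.168)], [np.float64(0.555), np.float64(0.007), np.float64(0.189)]]
```

View pics/w5.png

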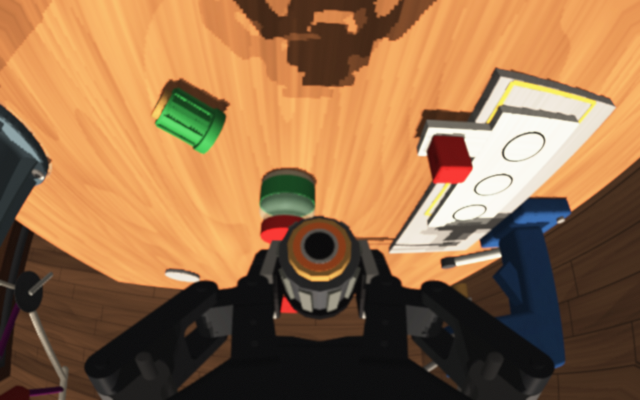

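```bash
python3 -m pendant '[[[0,0.065,-0.007,-0.001,0.028,0.041],[0,0.065,-0.007,-0.001,0.028,0.041],[0,0.065,-0.007,-0.001,0.028,0.041],[0,0.065,-0.007,-0.001,0.028,0.041],[0,0.065,-0.007,-0.001,0.028,0.041],[0,0.065,-0.007,-0.001,0.028,0.041],[0,0.065,-0.007,-0.001,0.028,0.041],[0,0.065,-0.007,-0.001,0.028,0.041],[0,0.065,-0.007,-0.001,0.028,0.041],[0,0.065,-0.007,-0.001,0.028,0.041],[0,0.065,-0.007,-0.001,0.028,0.041],[0,0.065,-0.007,-0.001,0.028,0.041]]]' 
python3 - <<'E'
from h import *
st()
p,R=place_pose('A',[.672,-.136,.022]);print(p)
plan(p+[0,0,.06],R)
snap('wrist','w6');snap('side','s6')
E
```

```text
time_s: 6.38
eef_pos: [0.5482, -0.017, 0.1729]
eef_rot: [0.032, 0.939, 0.089, 0.33]
wrist_force: [1.0, 0.6, -0.9]
opening: 0.397
t 6.38 p [ 0.5482 -0.017   0.1729] F [ 1.   0.6 -0.9] op 0.397 q [-0.39 -0.19  2.26  0.53  0.49  0.59]
toolz [ 0.626 -0.001 -0.78 ] tooly [ 0.146 -0.982  0.118]
[ 0.68157181 -0.1360376   0.04123045]
n 4 row [0.045, 0.156, 0.178, -0.001, 0.014, 0.015] ang 14.6 d 0.1926 path [[np.float64(0.582), np.float64(-0.046), np.float64(0.154)], [np.float64(0.615), np.float64(-0.075), np.float64(0.136)], [np.float64(0.649), np.float64(-0.105), np.float64(0.118)]]
```

View pics/w6.png

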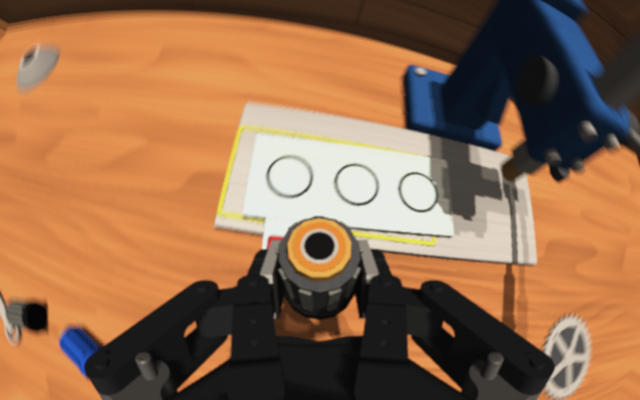

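View pics/s6.png

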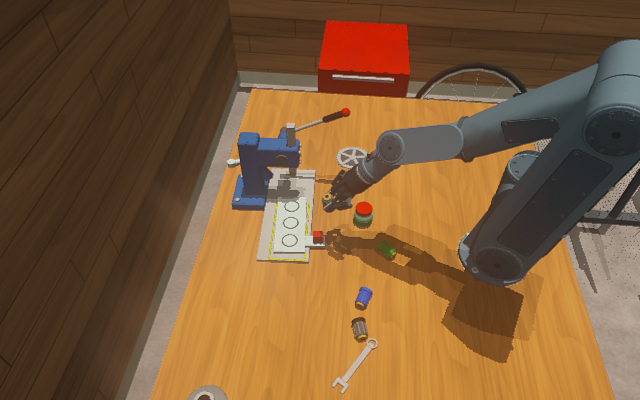

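```bash
python3 - <<'E'
from h import *
for az in (-.4,-.6):
    p,R=place_pose('A',[.672,-.136,.022],az);print(p)
    plan(p+[0,0,.06],R)
E
```

```text
[ 0.68080158 -0.13976207  0.04123045]
n 4 row [0.065, 0.136, 0.193, -0.023, 0.012, 0.038] ang 33.1 d 0.1947 path [[np.float64(0.585), np.float64(-0.042), np.float64(0.152)], [np.float64(0.62), np.float64(-0.07), np.float64(0.134)], [np.float64(0.652), np.float64(-0.103), np.float64(0.117)]]
[ 0.67987873 -0.14143568  0.04123045]
n 5 row [0.06, 0.097, 0.162, -0.027, 0.008, 0.04] ang 43.9 d 0.1951 path [[np.float64(0.587), np.float64(-0.039), np.float64(0.152)], [np.float64(0.623), np.float64(-0.068), np.float64(0.134)], [np.float64(0.654), np.float64(-0.102), np.float64(0.117)]]
```

```bash
python3 -m pendant '[[[0.06,0.097,0.162,-0.027,0.008,0.04],[0.06,0.097,0.162,-0.027,0.008,0.04],[0.06,0.097,0.162,-0.027,0.008,0.04],[0.06,0.097,0.162,-0.027,0.008,0.04],[0.06,0.097,0.162,-0.027,0.008,0.04],[0,0,0,0,0,0]]]' 
python3 - <<'E'
from h import *
st()
p,R=place_pose('A',[.672,-.136,.022],-.6);print(p)
plan(p+[0,0,.04],R)
snap('wrist','w7');snap('side','s7')
crop('s7',220,90,480,290,3,'s7c')
E
```

```text
time_s: 7.22
eef_pos: [0.6184, -0.0837, 0.1218]
eef_rot: [0.095, 0.926, -0.115, 0.347]
wrist_force: [-0.6, -0.6, -0.7]
opening: 0.4
t 7.22 p [ 0.6184 -0.0837  0.1218] F [-0.6 -0.6 -0.7] op 0.4 q [-0.29  0.13  2.12 -0.42  0.17  1.92]
toolz [ 0.62  -0.257 -0.741] tooly [-0.28  -0.955  0.097]
[ 0.67987873 -0.14143568  0.04123045]
n 3 row [0.045, 0.045, 0.143, -0.017, 0.011, 0.031] ang 19.7 d 0.0936 path [[np.float64(0.635), np.float64(-0.096), np.float64(0.111)], [np.float64(0.651), np.float64(-0.11), np.float64(0.101)], [np.float64(0.666), np.float64(-0.125), np.float64(0.091)]]
```

View pics/w7.png

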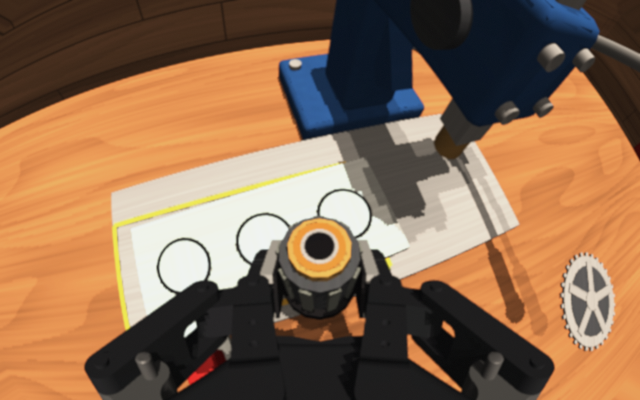

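View pics/s7c.png

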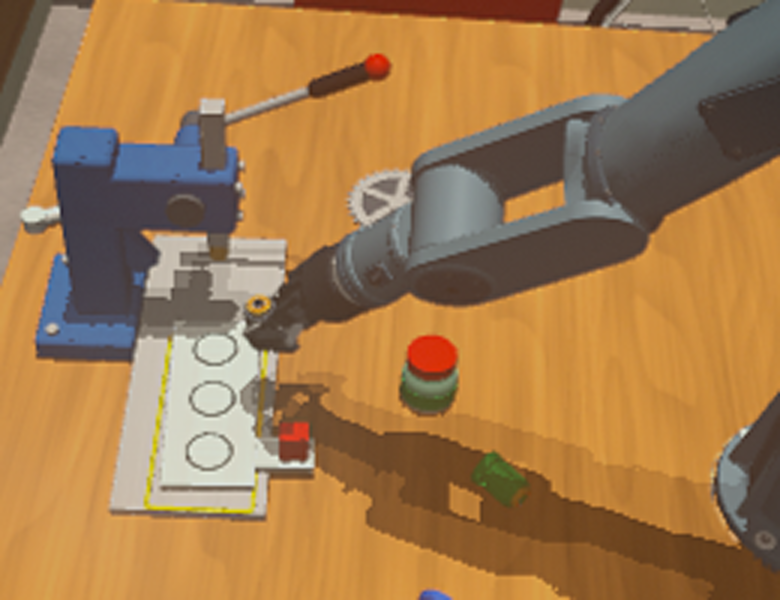

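```bash
python3 -m pendant '[[[0.045,0.045,0.143,-0.017,0.011,0.031],[0.045,0.045,0.143,-0.017,0.011,0.031],[0.045,0.045,0.143,-0.017,0.011,0.031],[0,0,0,0,0,0]]]' 
python3 - <<'E'
from h import *
st()
p,R=place_pose('A',[.672,-.136,.022],-.6);print(p)
plan(p+[0,0,.03],R)
E
```

```text
time_s: 7.82
eef_pos: [0.6511, -0.1175, 0.107]
eef_rot: [0.112, 0.903, -0.202, 0.361]
wrist_force: [-0.1, -0.1, -1.6]
opening: 0.401
t 7.83 p [ 0.6511 -0.1175  0.107 ] F [-0.1 -0.1 -1.6] op 0.401 q [-0.27  0.26  2.03 -1.08  0.2   2.74]
toolz [ 0.607 -0.349 -0.714] tooly [-0.446 -0.893  0.056]
[ 0.67987873 -0.14143568  0.04123045]
n 1 row [0.004, 0.033, 0.257, -0.019, 0.022, 0.043] ang 9.3 d 0.0518 path [[np.float64(0.658), np.float64(-0.123), np.float64(0.098)], [np.float64(0.665), np.float64(-0.129), np.float64(0.089)], [np.float64(0.673), np.float64(-0.135), np.float64(0.08)]]
```

```bash
python3 - <<'E'
from h import *
p,R=place_pose('A',[.672,-.136,.022],0)
R2=Rn.from_rotvec([0,np.radians(25),0]).as_matrix()@R;print(R2[:,2])
plan(np.array([.64,-.11,.14]),R2)
E
```

```text
[ 3.99764349e-01 -6.77626358e-21 -9.16626747e-01]
n 4 row [0.012, -0.003, -0.043, 0.024, -0.027, -0.028] ang 33.3 d 0.0356 path [[np.float64(0.648), np.float64(-0.115), np.float64(0.115)], [np.float64(0.645), np.float64(-0.113), np.float64(0.123)], [np.float64(0.642), np.float64(-0.111), np.float64(0.131)]]
```

```bash
python3 -m pendant '[[[0.012,-0.003,-0.043,0.024,-0.027,-0.028],[0.012,-0.003,-0.043,0.024,-0.027,-0.028],[0.012,-0.003,-0.043,0.024,-0.027,-0.028],[0.012,-0.003,-0.043,0.024,-0.027,-0.028],[0,0,0,0,0,0]]]' 
python3 - <<'E'
from h import *
st()
p,R=place_pose('A',[.672,-.136,.022],0)
R2=Rn.from_rotvec([0,np.radians(25),0]).as_matrix()@R
plan(np.array([.64,-.11,.14]),R2)
plan(p+[0,0,.04],R)
E
```

```text
time_s: 8.45
eef_pos: [0.6342, -0.1275, 0.1166]
eef_rot: [0.092, 0.946, -0.131, 0.282]
wrist_force: [-0.4, -0.2, -1.5]
opening: 0.395
t 8.45 p [ 0.6342 -0.1275  0.1166] F [-0.4 -0.2 -1.5] op 0.395 q [-0.35  0.2   1.98 -0.16  0.37  1.62]
toolz [ 0.509 -0.248 -0.824] tooly [-0.3   -0.949  0.1  ]
n 3 row [0.024, -0.028, -0.034, 0.025, -0.018, -0.023] ang 20.8 d 0.0298 path [[np.float64(0.636), np.float64(-0.123), np.float64(0.122)], [np.float64(0.637), np.float64(-0.119), np.float64(0.128)], [np.float64(0.639), np.float64(-0.114), np.float64(0.134)]]
n 3 row [0.026, -0.006, 0.097, 0.029, 0.028, -0.017] ang 24.0 d 0.0598 path [[np.float64(0.645), np.float64(-0.131), np.float64(0.107)], [np.float64(0.656), np.float64(-0.134), np.float64(0.097)], [np.float64(0.669), np.float64(-0.136), np.float64(0.089)]]
```

```bash
python3 -m pendant '[[[0.024,-0.028,-0.034,0.025,-0.018,-0.023],[0.024,-0.028,-0.034,0.025,-0.018,-0.023],[0.024,-0.028,-0.034,0.025,-0.018,-0.023],[0,0,0,0,0,0]]]' 
python3 - <<'E'
from h import *
st()
p,R=place_pose('A',[.672,-.136,.022],0)
plan(p+[0,0,.04],R)
E
```

```text
time_s: 8.95
eef_pos: [0.6358, -0.1074, 0.1363]
eef_rot: [0.001, 0.979, -0.004, 0.202]
wrist_force: [0.4, 0.3, -1.3]
opening: 0.398
t 8.95 p [ 0.6358 -0.1074  0.1363] F [ 0.4  0.3 -1.3] op 0.398 q [-0.43  0.21  1.84  0.25  0.73  0.99]
toolz [ 0.396 -0.004 -0.918] tooly [-0.008 -1.     0.001]
n 3 row [0.017, 0.047, 0.119, 0.001, 0.047, -0.001] ang 25.3 d 0.0771 path [[np.float64(0.645), np.float64(-0.115), np.float64(0.121)], [np.float64(0.656), np.float64(-0.122), np.float64(0.106)], [np.float64(0.668), np.float64(-0.129), np.float64(0.093)]]
```

```bash
python3 -m pendant '[[[0.017,0.047,0.119,0.001,0.047,-0.001],[0.017,0.047,0.119,0.001,0.047,-0.001],[0.017,0.047,0.119,0.001,0.047,-0.001],[0,0,0,0,0,0]]]' 
python3 - <<'E'
from h import *
st()
p,R=place_pose('A',[.672,-.136,.022],0)
plan(p+[0,0,.03],R)
snap('side','s8');snap('wrist','w8');crop('s8',220,90,420,290,3,'s8c')
E
```

```text
time_s: 9.45
eef_pos: [0.6646, -0.1126, 0.0924]
eef_rot: [-0.017, 0.937, 0.006, 0.348]
wrist_force: [-0.2, -1.0, -2.0]
opening: 0.395
t 9.45 p [ 0.6646 -0.1126  0.0924] F [-0.2 -1.  -2. ] op 0.395 q [-0.52  0.29  1.99  1.02  0.43  0.18]
toolz [ 0.652  0.036 -0.757] tooly [ 0.023 -0.999 -0.027]
n 1 row [-0.005, 0.122, 0.131, -0.011, 0.043, -0.001] ang 8.1 d 0.0359 path [[np.float64(0.669), np.float64(-0.118), np.float64(0.087)], [np.float64(0.673), np.float64(-0.124), np.float64(0.081)], [np.float64(0.677), np.float64(-0.13), np.float64(0.076)]]
```

View pics/s8c.png

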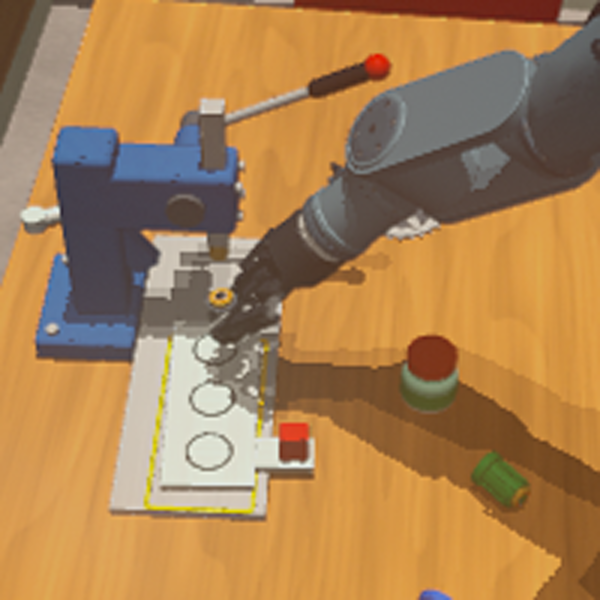

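View pics/w8.png

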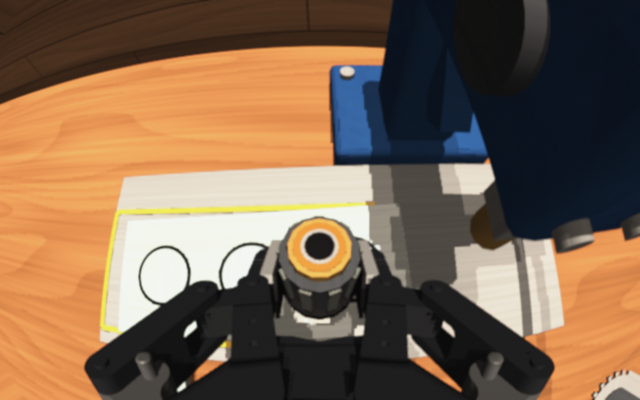

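```bash
python3 -m pendant '[[[-0.005,0.06,0.065,-0.005,0.021,0],[-0.005,0.06,0.065,-0.005,0.021,0],[0,0,0,0,0,0]]]' 
python3 - <<'E'
from h import *
st()
p,R=place_pose('A',[.672,-.136,.022],0)
plan(p+[0,0,.006],R)
print(inhand('A')[:2])
c=snap('wrist','w9');print(-c['R'].T@c['t']);snap('top','t9');crop('t9',280,100,480,280,4,'t9c')
E
```

```text
time_s: 9.93
eef_pos: [0.6828, -0.1329, 0.0776]
eef_rot: [-0.003, 0.914, 0.003, 0.406]
wrist_force: [-0.5, 0.4, -1.8]
opening: 0.395
t 9.93 p [ 0.6828 -0.1329  0.0776] F [-0.5  0.4 -1.8] op 0.395 q [-0.55  0.37  2.01  1.55  0.41 -0.37]
toolz [ 0.742  0.008 -0.671] tooly [ 0.007 -1.    -0.004]
n 1 row [-0.117, 0.016, 0.097, -0.002, 0.004, 0.001] ang 0.8 d 0.0306 path [[np.float64(0.682), np.float64(-0.134), np.float64(0.07)], [np.float64(0.682), np.float64(-0.134), np.float64(0.062)], [np.float64(0.682), np.float64(-0.135), np.float64(0.055)]]
(array([ 0.673031  , -0.13290668,  0.05850716]), array([ 0.01183885, -0.00349639,  0.99990539]))
[ 0.62663416 -0.13370828  0.22773623]
```

View pics/t9c.png

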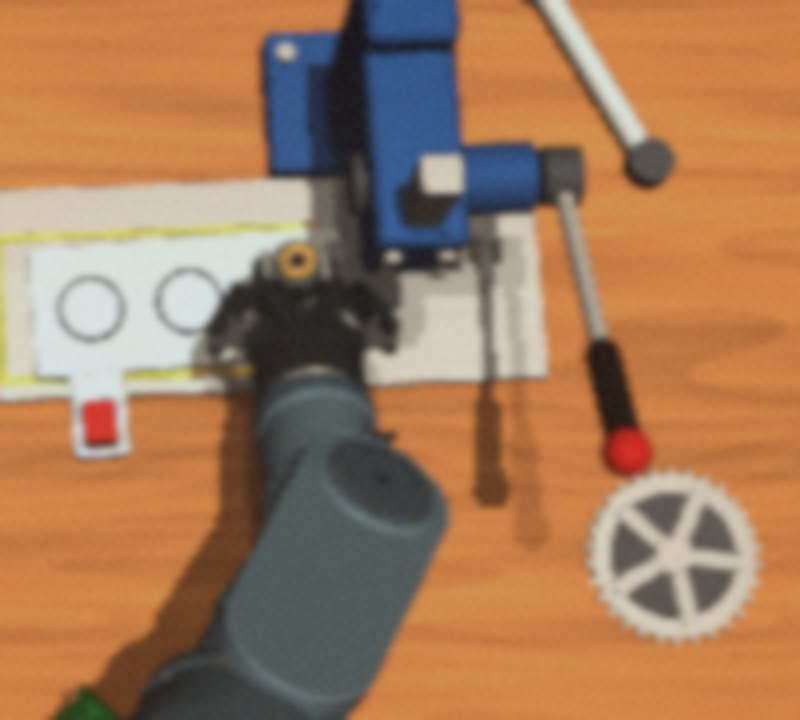

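```bash
python3 -m pendant '[[[-0.06,0.008,0.05,-0.001,0.002,0.001],[-0.058,0.008,0.048,-0.001,0.002,0],[0,0,0,0,0,0]]]' 
python3 - <<'E'
from h import *
st()
p,R=place_pose('A',[.672,-.136,.022],0)
plan(p+[0,0,.0],R)
print(inhand('A')[:2])
E
```

```text
time_s: 10.4
eef_pos: [0.6847, -0.1347, 0.0523]
eef_rot: [-0.001, 0.911, 0.003, 0.413]
wrist_force: [1.0, -0.1, -0.9]
opening: 0.392
t 10.4 p [ 0.6847 -0.1347  0.0523] F [ 1.  -0.1 -0.9] op 0.392 q [-0.55  0.43  2.01  1.73  0.42 -0.56]
toolz [ 0.752  0.004 -0.659] tooly [ 0.006 -1.     0.001]
n 1 row [-0.052, 0.006, 0.025, -0.001, -0.001, 0.002] ang 0.4 d 0.0116 path [[np.float64(0.684), np.float64(-0.135), np.float64(0.05)], [np.float64(0.683), np.float64(-0.135), np.float64(0.047)], [np.float64(0.682), np.float64(-0.136), np.float64(0.044)]]
(array([ 0.67524827, -0.13475633,  0.03304452]), array([-3.68982591e-03,  9.79651339e-04,  9.99974300e-01]))
```

```bash
python3 -m pendant '[[[-0.026,0.003,0.0125,0,0,0.001],[-0.02,0.003,0.01,0,0,0.001],[0,0,0,0,0,0]]]' 
python3 - <<'E'
from h import *
st()
print(inhand('A')[:2])
snap('side','s10');crop('s10',260,140,340,220,8,'s10c')
E
```

```text
time_s: 10.78
eef_pos: [0.6834, -0.1358, 0.0448]
eef_rot: [-0.002, 0.91, 0.001, 0.414]
wrist_force: [0.0, 0.3, -0.6]
opening: 0.396
t 10.78 p [ 0.6834 -0.1358  0.0448] F [ 0.   0.3 -0.6] op 0.396 q [-0.56  0.45  2.01  1.77  0.42 -0.61]
toolz [ 0.753  0.005 -0.657] tooly [ 0.004 -1.    -0.003]
(array([ 0.67391759, -0.1357859 ,  0.02547748]), array([-0.00575623, -0.00291412,  0.99996077]))
```

View pics/s10c.png

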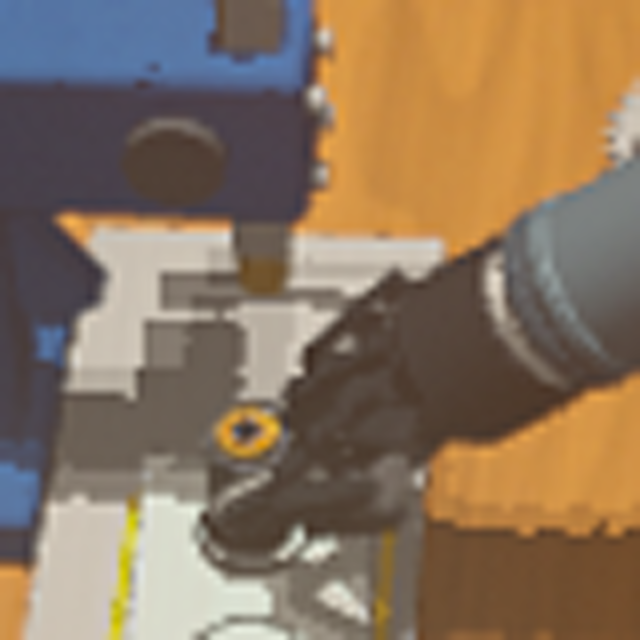

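```bash
python3 -m pendant '[[[-0.016,0,0.004,0,0,0],[0,0,0,0,0,0]]]' 
python3 -m pendant '[[[-0.006,0,0.005,0,0,0],[0,0,0,0,0,0]]]' 
python3 - <<'E'
from h import *
st()
print(inhand('A')[:2])
E
```

```text
time_s: 11.08
eef_pos: [0.6821, -0.136, 0.0422]
eef_rot: [-0.002, 0.91, 0.001, 0.414]
wrist_force: [0.4, -0.5, -1.6]
opening: 0.397
time_s: 11.32
eef_pos: [0.683, -0.1363, 0.0421]
eef_rot: [-0.002, 0.91, 0.001, 0.415]
wrist_force: [0.4, -0.3, -1.1]
opening: 0.396
t 11.32 p [ 0.683  -0.1363  0.0421] F [ 0.4 -0.3 -1.1] op 0.396 q [-0.56  0.46  2.01  1.79  0.43 -0.63]
toolz [ 0.756  0.004 -0.655] tooly [ 0.004 -1.    -0.002]
(array([ 0.67364524, -0.136302  ,  0.02273394]), array([-0.00916086, -0.00223099,  0.99993714]))
```

```bash
python3 -m pendant '[[[-0.012,0,0.006,0,0,0],[0,0,0,0,0,0]]]' 
python3 -m pendant '[[[-0.012,0,0.006,0,0,0],[0,0,0,0,0,0]]]' 
```

```text
time_s: 11.58
eef_pos: [0.6843, -0.1366, 0.0423]
eef_rot: [-0.002, 0.908, 0.002, 0.418]
wrist_force: [0.5, -0.1, -1.1]
opening: 0.396
time_s: 11.82
eef_pos: [0.6854, -0.1369, 0.0423]
eef_rot: [-0.002, 0.907, 0.003, 0.42]
wrist_force: [0.2, -0.3, -0.4]
opening: 0.396
```

```bash
python3 - <<'E'
from h import *
st(); o=obs();print(o['joint_efforts'],o['torque'])
snap('side','s11');crop('s11',260,140,340,220,8,'s11c');snap('wrist','w11')
E
```

```text
t 11.82 p [ 0.6854 -0.1369  0.0423] F [ 0.2 -0.3 -0.4] op 0.396 q [-0.56  0.46  2.01  1.82  0.44 -0.66]
toolz [ 0.763  0.005 -0.647] tooly [ 0.006 -1.    -0.001]
[ 4.31558141e-02 -4.54971170e+01 -2.20693803e+01  1.36616170e+00
  2.50814371e+00 -3.81921593e-02] [ 0.03983049  0.53839724 -0.02848214]
```

View pics/s11c.png

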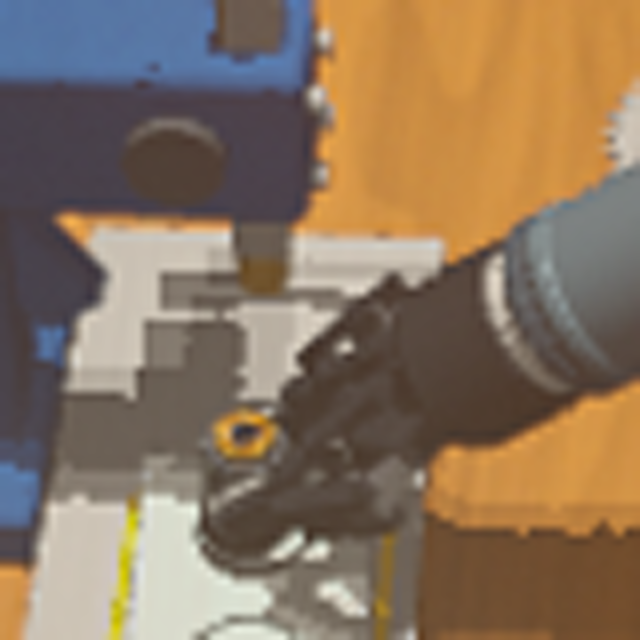

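View pics/w11.png

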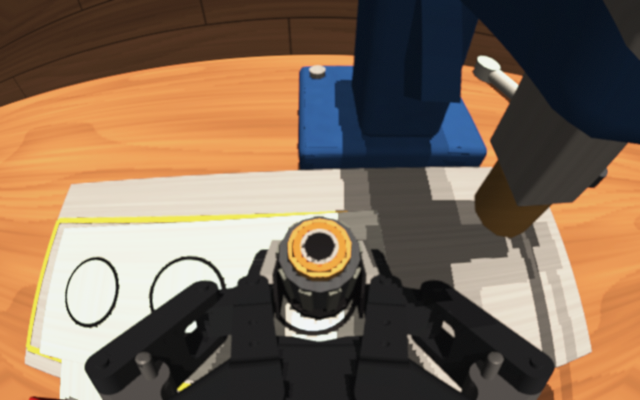

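```bash
python3 -m pendant '[[[-0.004,0,-0.004,0,-0.008,0],[0,0,0,0,0,0]]]' 
python3 - <<'E'
from h import *
st(); o=obs();print(o['torque']);print(inhand('A')[:2])
E
```

```text
time_s: 12.18
eef_pos: [0.6842, -0.137, 0.0417]
eef_rot: [-0.002, 0.913, 0.002, 0.408]
wrist_force: [-0.2, -0.5, 4.2]
opening: 0.4
t 12.18 p [ 0.6842 -0.137   0.0417] F [-0.2 -0.5  4.2] op 0.4 q [-0.56  0.46  2.    1.74  0.42 -0.58]
toolz [ 0.746  0.005 -0.666] tooly [ 0.006 -1.    -0.001]
[-0.16830252 -0.17173352 -0.10289815]
(array([ 0.67454778, -0.13697307,  0.02251   ]), array([ 0.00612621, -0.00118224,  0.99996212]))
```

```bash
python3 -m pendant '[[[0,0,0,0,0,0],[0,0,0,0,0,0],[0,0,0,0,0,0]]]' 0.4
python3 - <<'E'
from h import *
st(); snap('wrist','w12');crop('w12',170,180,470,380,2.6,'w12c')
E
```

```text
time_s: 12.55
eef_pos: [0.6835, -0.1366, 0.0405]
eef_rot: [-0.002, 0.913, 0.002, 0.408]
wrist_force: [-0.6, -0.1, 0.5]
opening: 0.603
t 12.55 p [ 0.6835 -0.1366  0.0405] F [-0.6 -0.1  0.5] op 0.603 q [-0.56  0.46  2.    1.74  0.42 -0.58]
toolz [ 0.745  0.006 -0.667] tooly [ 0.006 -1.    -0.002]
```

View pics/w12c.png

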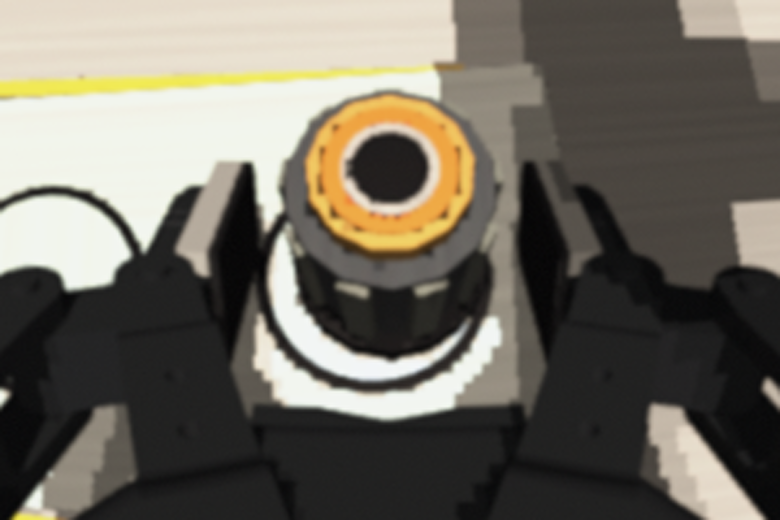

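```bash
python3 -m pendant '[[[0,0,-0.1,0,0,0],[0,0,-0.2,0,0,0],[0,0,-0.25,0,0,0],[-0.05,0,-0.25,0,0,0],[0,0,0,0,0,0]]]' 
python3 - <<'E'
from h import *
st(); snap('wrist','w13');snap('top','t13');snap('side','s13');crop('s13',230,120,400,350,2.5,'s13c')
b=np.array([-.17,.985,0]);R=tool(z=[0,0,-1],y=[.985,.17,0]);plan([.415,.29,.2],R)
R=tool(z=-b*.707-np.array([0,0,.707]),y=[.985,.17,0]);plan([.415,.31,.17],R)
E
```

```text
time_s: 13.22
eef_pos: [0.5546, -0.1376, 0.1423]
eef_rot: [-0.002, 0.913, 0.003, 0.408]
wrist_force: [0.6, 0.2, 0.3]
opening: 0.6
t 13.22 p [ 0.5546 -0.1376  0.1423] F [0.6 0.2 0.3] op 0.6 q [-0.76 -0.03  2.3   1.26  0.57 -0.21]
toolz [ 0.745  0.005 -0.667] tooly [ 0.006 -1.    -0.001]
n 12 row [0.113, -0.179, 0.0, 0.019, -0.016, -0.043] ang 107.6 d 0.4541 path [[np.float64(0.588), np.float64(-0.023), np.float64(0.182)], [np.float64(0.574), np.float64(0.101), np.float64(0.201)], [np.float64(0.514), np.float64(0.212), np.float64(0.203)]]
n 14 row [0.105, -0.149, -0.047, 0.001, -0.027, -0.043] ang 127.3 d 0.4701 path [[np.float64(0.574), np.float64(-0.023), np.float64(0.202)], [np.float64(0.562), np.float64(0.106), np.float64(0.219)], [np.float64(0.509), np.float64(0.225), np.float64(0.202)]]
```

View pics/s13c.png

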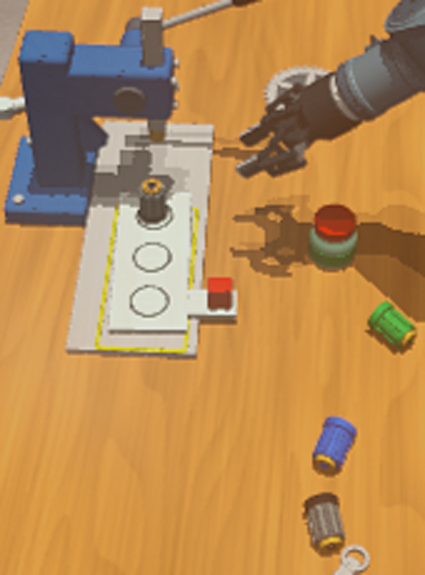

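View pics/w13.png

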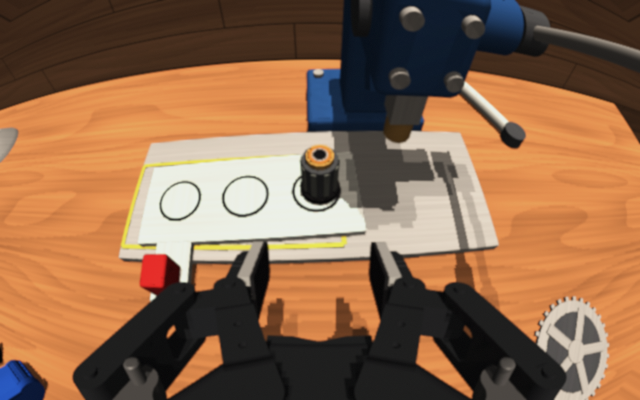

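```bash
python3 -m pendant '[[[0.113,-0.179,0,0.019,-0.016,-0.043],[0.113,-0.179,0,0.019,-0.016,-0.043],[0.113,-0.179,0,0.019,-0.016,-0.043],[0.113,-0.179,0,0.019,-0.016,-0.043],[0.113,-0.179,0,0.019,-0.016,-0.043],[0.113,-0.179,0,0.019,-0.016,-0.043],[0.113,-0.179,0,0.019,-0.016,-0.043],[0.113,-0.179,0,0.019,-0.016,-0.043],[0.113,-0.179,0,0.019,-0.016,-0.043],[0.113,-0.179,0,0.019,-0.016,-0.043],[0.113,-0.179,0,0.019,-0.016,-0.043],[0.113,-0.179,0,0.019,-0.016,-0.043]]]' 
python3 - <<'E'
from h import *
st()
b=np.array([-.17,.985,0])
R=tool(z=-b*.707-np.array([0,0,.707]),y=[.985,.17,0]);plan([.415,.31,.14],R)
E
```

```text
time_s: 14.88
eef_pos: [0.407, 0.3045, 0.1884]
eef_rot: [-0.013, 0.621, 0.784, -0.013]
wrist_force: [0.1, 0.7, 0.2]
opening: 0.598
t 14.88 p [0.407  0.3045 0.1884] F [0.1 0.7 0.2] op 0.598 q [0.4  0.1  1.79 0.01 1.29 0.17]
toolz [-0.036 -0.004 -0.999] tooly [ 0.973  0.229 -0.036]
n 5 row [0.019, 0.01, 0.046, -0.001, -0.05, 0.005] ang 45.3 d 0.0494 path [[np.float64(0.408), np.float64(0.309), np.float64(0.177)], [np.float64(0.41), np.float64(0.312), np.float64(0.165)], [np.float64(0.412), np.float64(0.312), np.float64(0.152)]]
```

```bash
python3 -m pendant '[[[0.019,0.01,0.046,-0.001,-0.05,0.005],[0.019,0.01,0.046,-0.001,-0.05,0.005],[0.019,0.01,0.046,-0.001,-0.05,0.005],[0.019,0.01,0.046,-0.001,-0.05,0.005],[0.019,0.01,0.046,-0.001,-0.05,0.005],[0,0,0,0,0,0]]]' 0.25
python3 - <<'E'
from h import *
st()
snap('wrist','w14');crop('w14',220,0,420,200,4,'w14c')
E
```

```text
time_s: 15.62
eef_pos: [0.4101, 0.3194, 0.1248]
eef_rot: [0.3, 0.587, 0.708, -0.255]
wrist_force: [0.2, -0.3, -0.4]
opening: 0.752
t 15.62 p [0.4101 0.3194 0.1248] F [ 0.2 -0.3 -0.4] op 0.752 q [ 0.8   0.6   1.5  -0.63  1.59  0.78]
toolz [ 0.125 -0.712 -0.69 ] tooly [ 0.983  0.181 -0.009]
```

View pics/w14.png

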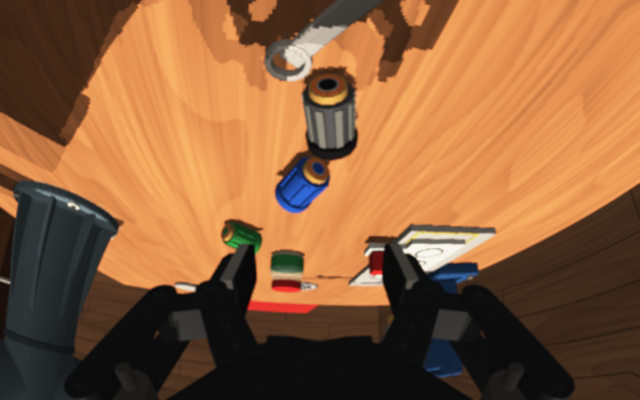

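View pics/w14c.png

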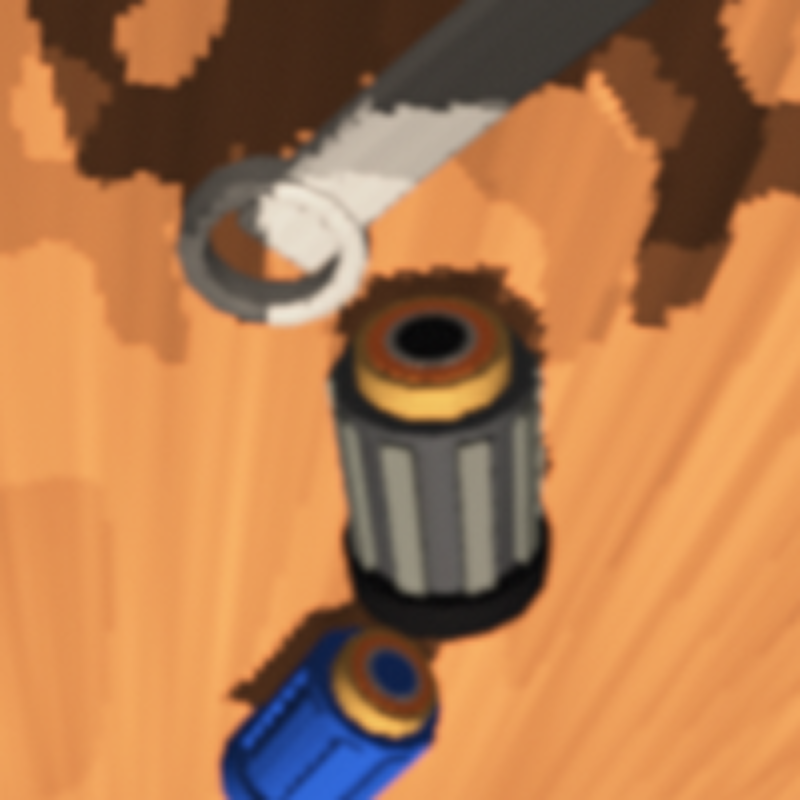

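```bash
python3 - <<'E'
from h import *
np.set_printoptions(precision=4,suppress=True)
c=load('w14');B=atz(c,220+433/4,337/4,.0164,True);print(B)
f,a=lying(B[0],B[1],np.radians(99.5));print(f,a)
overlay('w14',f,a,'ov',(270,50,390,180),5)
for q in [(275,240),(370,240),(275,320)]: print(atz(c,220+q[0]/4,q[1]/4,.005,True))
E
```

```text
[0.4123 0.3363 0.0164]
[0.4216 0.2811 0.02  ] [-0.1647  0.9843 -0.0628]
[0.3849 0.3431 0.005 ]
[0.4001 0.3457 0.005 ]
[0.3869 0.3253 0.005 ]
```

View pics/ov.png

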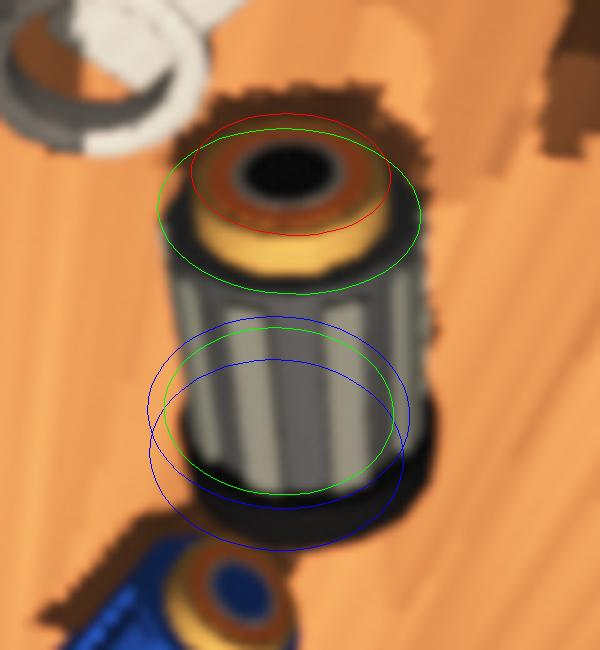

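```bash
python3 - <<'E'
from h import *
np.set_printoptions(precision=4,suppress=True)
f,a=lying(.4125,.3363,np.radians(104.5));print(f,a)
overlay('w14',f,a,'ov',(270,50,390,180),5)
yaw=np.radians(104.5);b=np.array([np.cos(yaw),np.sin(yaw),0]);up=np.array([0,0,1]);s=.7071
R=tool(z=-b*s-up*s,y=[b[1],-b[0],0]);z=R[:,2]
G=f+.030*a;G[2]=.0215;print(G, G+.019*z)
plan(G+(.019-.05)*z,R)
E
```

```text
[0.4265 0.2822 0.02  ] [-0.2499  0.9662 -0.0628]
[0.419  0.3112 0.0215] [0.4224 0.2982 0.0081]
n 2 row [0.171, 0.013, 0.123, -0.009, 0.003, -0.007] ang 4.3 d 0.0844 path [[np.float64(0.412), np.float64(0.323), np.float64(0.106)], [np.float64(0.412), np.float64(0.326), np.float64(0.085)], [np.float64(0.413), np.float64(0.329), np.float64(0.064)]]
```

View pics/ov.png

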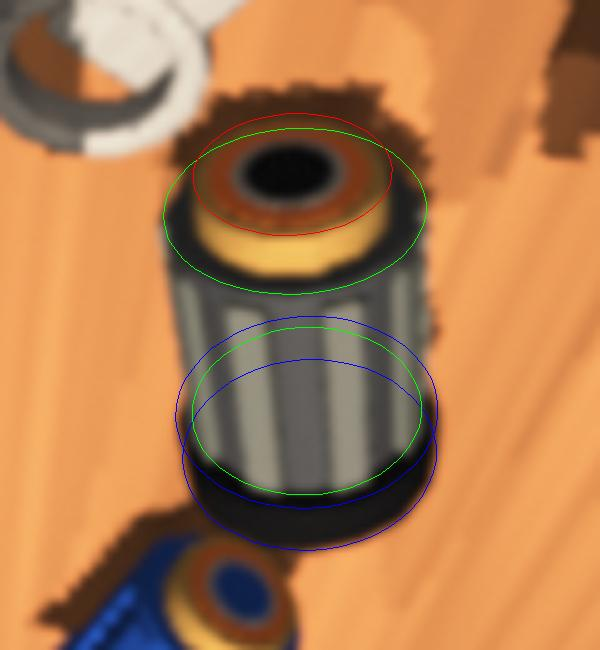

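Good fit. Approach B.

```bash
python3 -m pendant '[[[0.171,0.013,0.123,-0.009,0.003,-0.007],[0.171,0.013,0.123,-0.009,0.003,-0.007],[0,0,0,0,0,0]]]' 
cat > b.py <<'E'
from h import *
f,a=lying(.4125,.3363,np.radians(104.5))
yaw=np.radians(104.5);b=np.array([np.cos(yaw),np.sin(yaw),0]);up=np.array([0,0,1]);s=.7071
R=tool(z=-b*s-up*s,y=[b[1],-b[0],0]);z=R[:,2]
G=f+.030*a;G[2]=.0215
st();plan(G+(.019-.02)*z,R);plan(G+.019*z,R)
E
python3 b.py
```

```text
time_s: 16.05
eef_pos: [0.4162, 0.3356, 0.0446]
eef_rot: [0.3, 0.568, 0.732, -0.228]
wrist_force: [-0.2, -1.3, -0.2]
opening: 0.749
t 16.05 p [0.4162 0.3356 0.0446] F [-0.2 -1.3 -0.2] op 0.749 q [ 0.81  0.7   1.5  -0.64  1.44  0.82]
toolz [ 0.18  -0.675 -0.715] tooly [0.968 0.251 0.007]
n 1 row [-0.006, -0.018, 0.163, 0.002, -0.004, -0.001] ang 0.8 d 0.0328 path [[np.float64(0.417), np.float64(0.33), np.float64(0.039)], [np.float64(0.418), np.float64(0.324), np.float64(0.033)], [np.float64(0.418), np.float64(0.318), np.float64(0.028)]]
n 1 row [-0.008, -0.018, 0.263, 0.002, -0.004, -0.001] ang 0.8 d 0.0527 path [[np.float64(0.418), np.float64(0.326), np.float64(0.035)], [np.float64(0.419), np.float64(0.317), np.float64(0.026)], [np.float64(0.421), np.float64(0.308), np.float64(0.017)]]
```

```bash
python3 -m pendant '[[[-0.003,-0.01,0.09,0.001,-0.002,-0.001],[-0.003,-0.01,0.09,0.001,-0.002,0],[0,0,0.06,0,0,0],[0,0,0,0,0,0]]]' 
python3 b.py
```

```text
time_s: 16.55
eef_pos: [0.4247, 0.2996, 0.0148]
eef_rot: [0.302, 0.569, 0.729, -0.232]
wrist_force: [-0.2, 1.0, 0.2]
opening: 0.749
t 16.55 p [0.4247 0.2996 0.0148] F [-0.2  1.   0.2] op 0.749 q [ 0.77  0.72  1.56 -0.68  1.37  0.84]
toolz [ 0.177 -0.682 -0.71 ] tooly [0.97  0.245 0.007]
n 1 row [0.021, -0.013, -0.073, 0.0, -0.001, -0.003] ang 0.5 d 0.0155 path [[np.float64(0.423), np.float64(0.303), np.float64(0.017)], [np.float64(0.422), np.float64(0.306), np.float64(0.019)], [np.float64(0.42), np.float64(0.309), np.float64(0.02)]]
n 1 row [0.021, -0.013, 0.027, 0.0, -0.001, -0.003] ang 0.5 d 0.0073 path [[np.float64(0.424), np.float64(0.299), np.float64(0.013)], [np.float64(0.424), np.float64(0.299), np.float64(0.011)], [np.float64(0.423), np.float64(0.299), np.float64(0.01)]]
```

```bash
python3 -m pendant '[[[0.021,-0.013,0.027,0,-0.001,-0.003],[0,0,0,0,0,0]]]' 
python3 -m pendant '[[[0,0,0,0,0,0],[0,0,0,0,0,0],[0,0,0,0,0,0],[0,0,0,0,0,0],[0,0,0,0,0,0]]]' 1
python3 - <<'E'
from h import *
st();np.save('Tb.npy',cur())
snap('wrist','w15')
T=cur()
f,a=lying(.4125,.3363,np.radians(104.5))
print(T[:3,:3].T@(f-T[:3,3]),T[:3,:3].T@a)
overlay('w15',f,a,'ov',(230,180,410,330),4)
E
```

```text
time_s: 16.8
eef_pos: [0.4227, 0.2984, 0.0081]
eef_rot: [0.302, 0.565, 0.731, -0.234]
wrist_force: [-0.2, 0.2, 0.1]
opening: 0.75
time_s: 17.42
eef_pos: [0.4227, 0.2994, 0.0084]
eef_rot: [0.303, 0.565, 0.731, -0.233]
wrist_force: [0.2, -0.4, 0.9]
opening: 0.399
t 17.43 p [0.4227 0.2994 0.0084] F [ 0.2 -0.4  0.9] op 0.399 q [ 0.77  0.73  1.56 -0.68  1.36  0.84]
toolz [ 0.179 -0.683 -0.708] tooly [0.968 0.253 0.001]
[-0.02061901 -0.0007153   0.00426453] [ 0.75105335  0.00208721 -0.66023822]
```

View pics/w15.png

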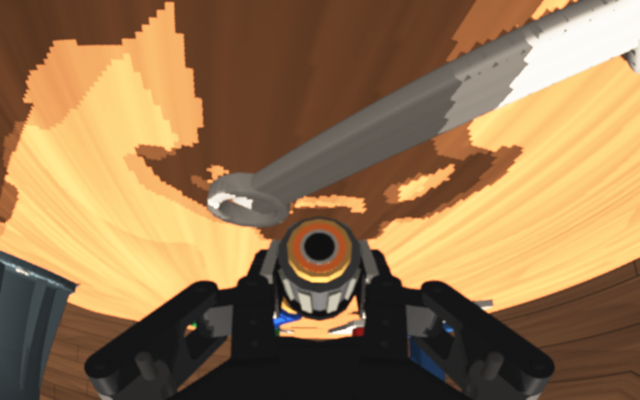

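View pics/ov.png

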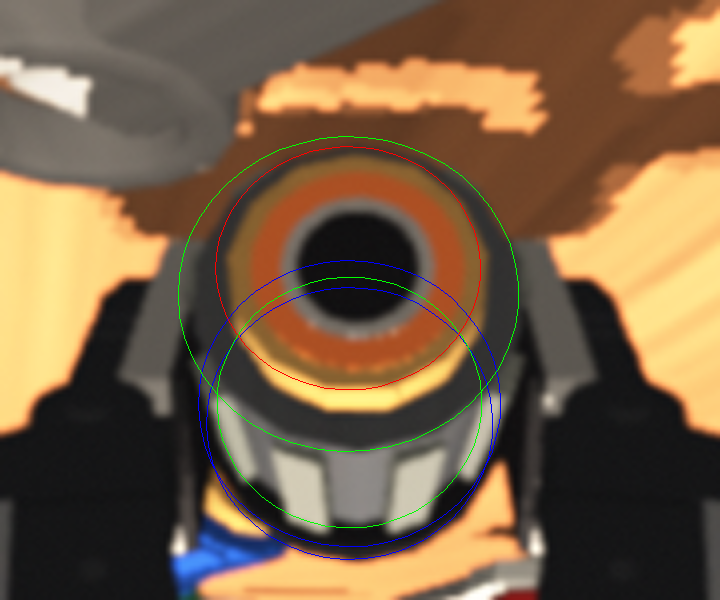

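```bash
python3 -m pendant '[[[-0.06,0,-0.06,0,0,0],[-0.12,0,-0.12,0,0,0],[-0.16,0,-0.16,0,0,0],[-0.12,0,-0.12,0,0,0],[0,0,0,0,0,0]]]' 
python3 - <<'E'
from h import *
np.savez('B.npz',f=np.array([-.0212,0,.005]),a=np.array([.751,0,-.660])/np.hypot(.751,.66))
st()
p,R=place_pose('B',[.665,-.061,.022],0);print(p)
R2=Rn.from_rotvec([0,np.radians(25),0]).as_matrix()@R
plan(np.array([.60,-.03,.18]),R2)
snap('wrist','w16')
E
```

```text
time_s: 18.1
eef_pos: [0.4228, 0.2993, 0.146]
eef_rot: [0.303, 0.566, 0.731, -0.232]
wrist_force: [-0.5, 0.1, -1.3]
opening: 0.399
t 18.1 p [0.4228 0.2993 0.146 ] F [-0.5  0.1 -1.3] op 0.399 q [ 0.77  0.51  1.57 -0.66  1.53  0.7 ]
toolz [ 0.18  -0.682 -0.709] tooly [0.968 0.252 0.002]
[ 0.67523904 -0.061       0.04122504]
n 13 row [-0.076, 0.144, 0.035, 0.009, 0.02, 0.046] ang 119.2 d 0.3755 path [[np.float64(0.519), np.float64(0.258), np.float64(0.168)], [np.float64(0.587), np.float64(0.178), np.float64(0.192)], [np.float64(0.614), np.float64(0.075), np.float64(0.199)]]
```

View pics/w16.png

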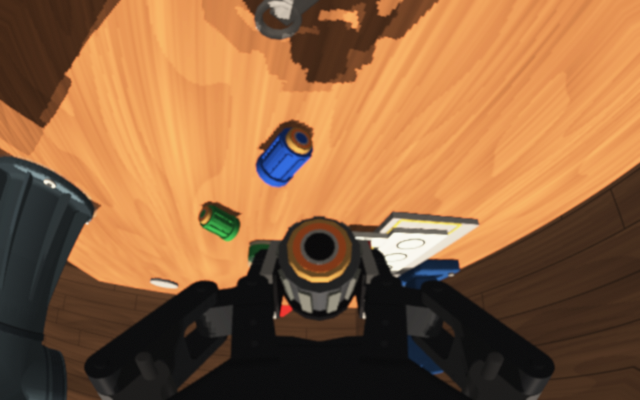

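```bash
python3 -m pendant '[[[-0.076,0.144,0.035,0.009,0.02,0.046],[-0.076,0.144,0.035,0.009,0.02,0.046],[-0.076,0.144,0.035,0.009,0.02,0.046],[-0.076,0.144,0.035,0.009,0.02,0.046],[-0.076,0.144,0.035,0.009,0.02,0.046],[-0.076,0.144,0.035,0.009,0.02,0.046],[-0.076,0.144,0.035,0.009,0.02,0.046],[-0.076,0.144,0.035,0.009,0.02,0.046],[-0.076,0.144,0.035,0.009,0.02,0.046],[-0.076,0.144,0.035,0.009,0.02,0.046],[-0.076,0.144,0.035,0.009,0.02,0.046],[0,0,0,0,0,0]]]' 
python3 - <<'E'
from h import *
st()
p,R=place_pose('B',[.665,-.061,.022],0)
R2=Rn.from_rotvec([0,np.radians(25),0]).as_matrix()@R
plan(np.array([.61,-.04,.16]),R2)
snap('wrist','w17')
E
```

```text
time_s: 19.65
eef_pos: [0.599, 0.0183, 0.171]
eef_rot: [0.049, 0.985, 0.108, 0.128]
wrist_force: [0.5, -0.4, -0.6]
opening: 0.394
t 19.65 p [0.599  0.0183 0.171 ] F [ 0.5 -0.4 -0.6] op 0.394 q [-0.15  0.13  1.82 -0.03  0.92  1.22]
toolz [ 0.263 -0.068 -0.962] tooly [ 0.199 -0.972  0.124]
n 2 row [-0.007, 0.145, 0.041, 0.008, 0.024, 0.037] ang 16.2 d 0.0604 path [[np.float64(0.603), np.float64(0.004), np.float64(0.169)], [np.float64(0.606), np.float64(-0.011), np.float64(0.166)], [np.float64(0.608), np.float64(-0.025), np.float64(0.163)]]
```

View pics/w17.png

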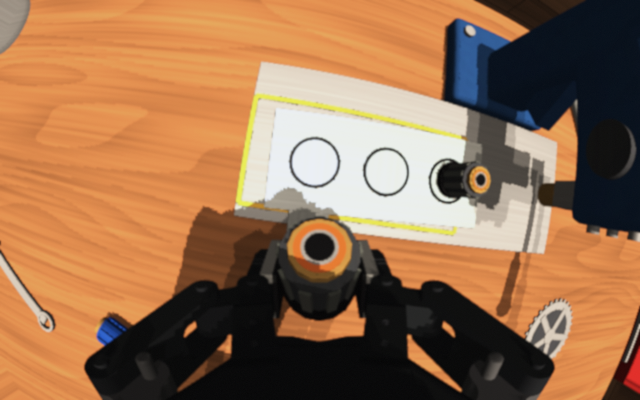

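```bash
python3 -m pendant '[[[-0.007,0.145,0.041,0.008,0.024,0.037],[-0.007,0.145,0.041,0.008,0.024,0.037],[0,0,0,0,0,0]]]' 
python3 - <<'E'
from h import *
st()
p,R=place_pose('B',[.665,-.061,.022],0)
plan(p+[0,0,.03],R)
E
```

```text
time_s: 20.08
eef_pos: [0.6106, -0.0361, 0.1581]
eef_rot: [-0.002, 0.979, 0.001, 0.204]
wrist_force: [-0.7, 0.1, -1.4]
opening: 0.394
t 20.07 p [ 0.6106 -0.0361  0.1581] F [-0.7  0.1 -1.4] op 0.394 q [-0.32  0.1   1.92  0.19  0.74  1.13]
toolz [ 0.399  0.004 -0.917] tooly [ 0.003 -1.    -0.002]
n 3 row [0.015, 0.042, 0.181, -0.0, 0.047, 0.0] ang 25.2 d 0.1111 path [[np.float64(0.623), np.float64(-0.042), np.float64(0.134)], [np.float64(0.638), np.float64(-0.048), np.float64(0.111)], [np.float64(0.656), np.float64(-0.055), np.float64(0.09)]]
```

```bash
python3 -m pendant '[[[0.015,0.042,0.181,0,0.047,0],[0.015,0.042,0.181,0,0.047,0],[0.015,0.042,0.12,0,0.047,0],[0,0,0,0,0,0]]]' 
python3 - <<'E'
from h import *
st()
p,R=place_pose('B',[.665,-.061,.022],0)
plan(p+[0,0,.02],R)
E
```

```text
time_s: 20.58
eef_pos: [0.6525, -0.0293, 0.1043]
eef_rot: [-0.028, 0.938, 0.019, 0.344]
wrist_force: [-0.2, -0.2, -1.4]
opening: 0.399
t 20.57 p [ 0.6525 -0.0293  0.1043] F [-0.2 -0.2 -1.4] op 0.399 q [-0.38  0.21  2.05  0.94  0.38  0.35]
toolz [ 0.645  0.065 -0.761] tooly [ 0.054 -0.998 -0.04 ]
n 2 row [-0.032, 0.085, 0.114, -0.011, 0.023, 0.002] ang 9.2 d 0.0581 path [[np.float64(0.658), np.float64(-0.037), np.float64(0.093)], [np.float64(0.663), np.float64(-0.045), np.float64(0.082)], [np.float64(0.669), np.float64(-0.053), np.float64(0.072)]]
```

```bash
python3 -m pendant '[[[-0.032,0.085,0.114,-0.011,0.023,0.002],[-0.032,0.085,0.114,-0.011,0.023,0.002],[0,0,0,0,0,0]]]' 
python3 - <<'E'
from h import *
st()
p,R=place_pose('B',[.665,-.061,.022],0)
plan(p+[0,0,.003],R);print(inhand('B')[:2])
snap('wrist','w18')
E
```

```text
time_s: 20.95
eef_pos: [0.6712, -0.0385, 0.0829]
eef_rot: [-0.021, 0.921, 0.015, 0.389]
wrist_force: [-0.6, 0.3, -1.1]
opening: 0.399
t 20.95 p [ 0.6712 -0.0385  0.0829] F [-0.6  0.3 -1.1] op 0.399 q [-0.39  0.3   2.06  1.48  0.33 -0.19]
toolz [ 0.716  0.05  -0.697] tooly [ 0.044 -0.999 -0.027]
n 1 row [-0.126, 0.118, 0.144, -0.016, 0.016, 0.003] ang 4.1 d 0.045 path [[np.float64(0.672), np.float64(-0.044), np.float64(0.073)], [np.float64(0.673), np.float64(-0.05), np.float64(0.063)], [np.float64(0.674), np.float64(-0.055), np.float64(0.054)]]
(array([ 0.66003542, -0.03847976,  0.06425661]), array([ 0.05103552, -0.02495326,  0.99838505]))
```

View pics/w18.png

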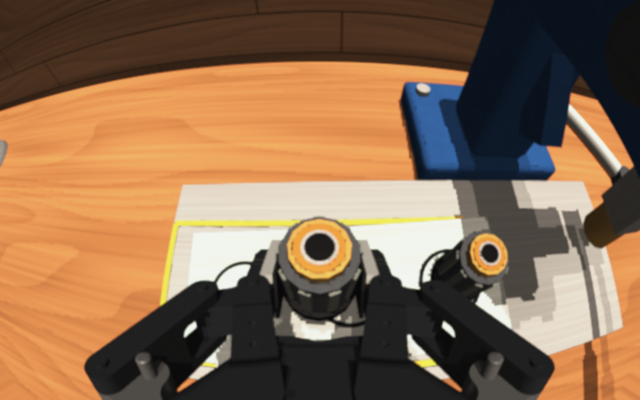

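```bash
python3 -m pendant '[[[-0.04,0.05,0.05,-0.008,0.008,0.002],[-0.04,0.04,0.05,-0.008,0.008,0.001],[0,0,0,0,0,0]]]' 
python3 - <<'E'
from h import *
st()
p,R=place_pose('B',[.665,-.058,.022],0)
plan(p+[0,0,.003],R);print(inhand('B')[:2])
E
```

```text
time_s: 21.38
eef_pos: [0.6795, -0.0528, 0.0627]
eef_rot: [-0.002, 0.91, 0.005, 0.415]
wrist_force: [-0.6, -0.3, -0.9]
opening: 0.4
t 21.38 p [ 0.6795 -0.0528  0.0627] F [-0.6 -0.3 -0.9] op 0.4 q [-0.39  0.38  2.07  1.93  0.32 -0.65]
toolz [ 0.755  0.007 -0.656] tooly [ 0.01  -1.     0.001]
n 1 row [-0.084, 0.026, 0.044, -0.002, -0.002, 0.002] ang 0.6 d 0.0197 path [[np.float64(0.678), np.float64(-0.054), np.float64(0.058)], [np.float64(0.677), np.float64(-0.055), np.float64(0.053)], [np.float64(0.676), np.float64(-0.057), np.float64(0.049)]]
(array([ 0.66937192, -0.05291748,  0.04345426]), array([-5.63147410e-03,  9.83493893e-04,  9.99983659e-01]))
```

```bash
python3 -m pendant '[[[-0.042,0.013,0.022,-0.001,-0.001,0.001],[-0.042,0.013,0.022,-0.001,-0.001,0.001],[0,0,0,0,0,0]]]' 
python3 - <<'E'
from h import *
st()
p,R=place_pose('B',[.665,-.058,.022],0)
plan(p+[0,0,-.001],R);print(inhand('B')[:2])
E
```

```text
time_s: 21.75
eef_pos: [0.6779, -0.0559, 0.0482]
eef_rot: [-0.002, 0.911, 0.003, 0.413]
wrist_force: [0.6, 0.0, -0.9]
opening: 0.402
t 21.75 p [ 0.6779 -0.0559  0.0482] F [ 0.6  0.  -0.9] op 0.402 q [-0.4   0.41  2.06  2.    0.34 -0.72]
toolz [ 0.753  0.006 -0.658] tooly [ 0.008 -1.    -0.001]
n 1 row [-0.039, 0.01, 0.016, -0.002, -0.001, 0.001] ang 0.5 d 0.0087 path [[np.float64(0.677), np.float64(-0.056), np.float64(0.046)], [np.float64(0.677), np.float64(-0.057), np.float64(0.044)], [np.float64(0.676), np.float64(-0.057), np.float64(0.042)]]
(array([ 0.6676998 , -0.05598593,  0.02894643]), array([-2.68202786e-03, -8.68965117e-04,  9.99996026e-01]))
```

```bash
python3 -m pendant '[[[-0.035,0.008,0.012,-0.001,-0.001,0.001],[0,0,0,0,0,0]]]' 
python3 -m pendant '[[[-0.012,0,0.006,0,0,0],[0,0,0,0,0,0]]]' 
python3 - <<'E'
from h import *
st()
print(inhand('B')[:2])
E
```

```text
time_s: 22.0
eef_pos: [0.6755, -0.0574, 0.042]
eef_rot: [-0.001, 0.911, 0.002, 0.412]
wrist_force: [-0.3, 0.5, -0.9]
opening: 0.399
time_s: 22.25
eef_pos: [0.6761, -0.0576, 0.041]
eef_rot: [-0.001, 0.91, 0.002, 0.414]
wrist_force: [-0.2, 0.6, -1.4]
opening: 0.398
t 22.25 p [ 0.6761 -0.0576  0.041 ] F [-0.2  0.6 -1.4] op 0.398 q [-0.41  0.43  2.07  2.04  0.34 -0.78]
toolz [ 0.754  0.004 -0.657] tooly [ 0.004 -1.    -0.001]
(array([ 0.66594875, -0.0575805 ,  0.02169036]), array([-0.00372917, -0.00124446,  0.99999227]))
```

```bash
python3 -m pendant '[[[0,0,0,0,0,0],[0,0,0,0,0,0],[0,0,0,0,0,0]]]' 0.4
python3 - <<'E'
from h import *
st(); snap('wrist','w19')
E
```

```text
time_s: 22.62
eef_pos: [0.6763, -0.0575, 0.0412]
eef_rot: [-0.002, 0.91, 0.002, 0.414]
wrist_force: [-0.3, 0.2, 0.5]
opening: 0.601
t 22.62 p [ 0.6763 -0.0575  0.0412] F [-0.3  0.2  0.5] op 0.601 q [-0.41  0.43  2.07  2.04  0.35 -0.77]
toolz [ 0.754  0.004 -0.657] tooly [ 0.005 -1.    -0.001]
```

View pics/w19.png

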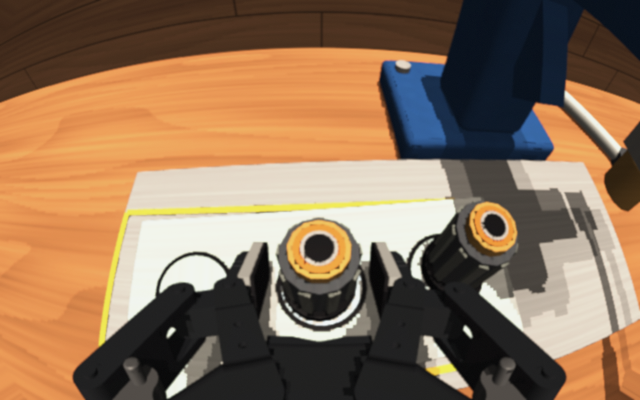

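```bash
python3 -m pendant '[[[0,0,-0.1,0,0,0],[0,0,-0.2,0,0,0],[0,0,-0.25,0,0,0],[0,0,-0.25,0,0,0],[0,0,0,0,0,0]]]' 
python3 - <<'E'
from h import *
st();R=tool(z=[0,0,-1],y=[.09,-.995,0]);plan([.57,.03,.17],R)
R=tool(z=[0,0,-1],y=[-.09,.995,0]);plan([.57,.03,.17],R)
E
```

```text
time_s: 23.3
eef_pos: [0.5537, -0.0586, 0.1497]
eef_rot: [-0.001, 0.91, 0.003, 0.415]
wrist_force: [0.0, -0.2, -0.1]
opening: 0.597
t 23.3 p [ 0.5537 -0.0586  0.1497] F [ 0.  -0.2 -0.1] op 0.597 q [-0.57 -0.12  2.37  1.31  0.44 -0.11]
toolz [ 0.755  0.003 -0.656] tooly [ 0.005 -1.     0.001]
n 6 row [0.024, -0.073, -0.008, 0.002, -0.045, -0.004] ang 49.2 d 0.0923 path [[np.float64(0.557), np.float64(-0.037), np.float64(0.156)], [np.float64(0.561), np.float64(-0.015), np.float64(0.162)], [np.float64(0.565), np.float64(0.008), np.float64(0.167)]]
n 19 row [-0.03, -0.014, -0.017, -0.021, -0.001, 0.047] ang 175.6 d 0.0923 path [[np.float64(0.528), np.float64(-0.037), np.float64(0.141)], [np.float64(0.523), np.float64(-0.003), np.float64(0.142)], [np.float64(0.54), np.float64(0.024), np.float64(0.154)]]
```

```bash
python3 -m pendant '[[[0.024,-0.073,-0.008,0.002,-0.045,-0.004],[0.024,-0.073,-0.008,0.002,-0.045,-0.004],[0.024,-0.073,-0.008,0.002,-0.045,-0.004],[0.024,-0.073,-0.008,0.002,-0.045,-0.004],[0.024,-0.073,-0.008,0.002,-0.045,-0.004],[0.024,-0.073,-0.008,0.002,-0.045,-0.004],[0,0,0,0,0,0]]]' 
python3 - <<'E'
from h import *
st();snap('top','t20');snap('side','s20');snap('wrist','w20');crop('t20',270,130,430,230,5,'t20c');crop('s20',240,150,340,280,5,'s20c')
E
```

```text
time_s: 24.18
eef_pos: [0.5695, 0.0295, 0.16]
eef_rot: [-0.024, 0.995, 0.052, 0.077]
wrist_force: [0.3, 0.4, -0.5]
opening: 0.6
t 24.18 p [0.5695 0.0295 0.16  ] F [ 0.3  0.4 -0.5] op 0.6 q [-0.21  0.14  1.81  0.1   1.05  1.22]
toolz [ 0.151  0.055 -0.987] tooly [ 0.107 -0.993 -0.039]
```

View pics/t20c.png

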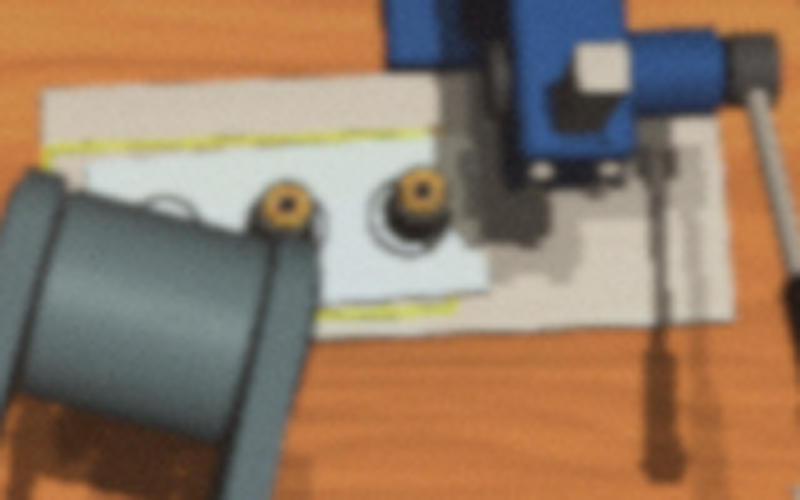

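View pics/s20c.png

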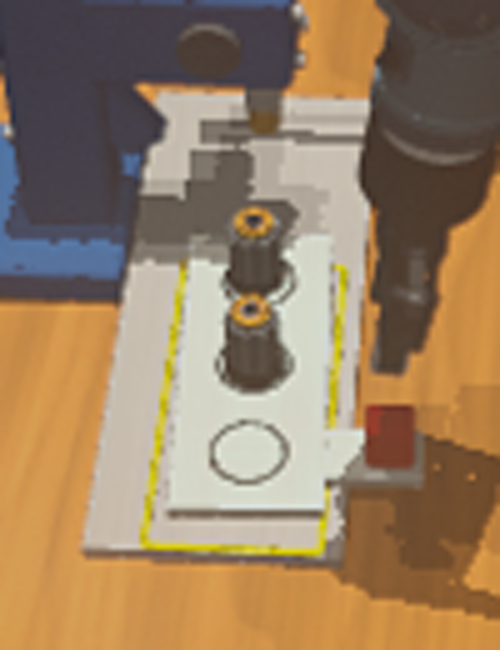

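View pics/w20.png

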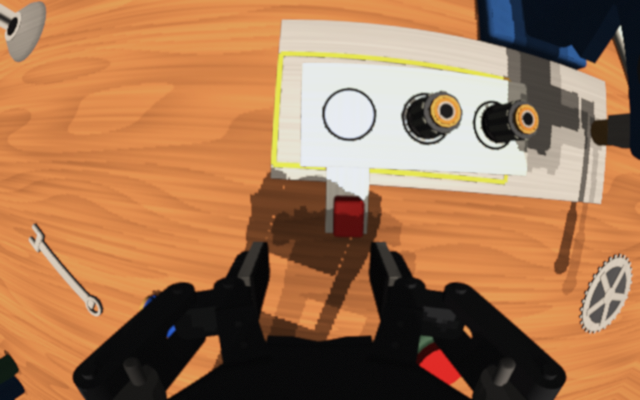

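```bash
python3 - <<'E'
from h import *
np.set_printoptions(precision=4,suppress=True)
t=load('t20');s=load('s20');w=load('w20')
z=.078
print('A',atz(t,354.6,167.6,z),atz(s,290.8,194.4,z),atz(w,524,118,z,True))
print('B',atz(t,327.4,170.8,z),atz(s,289.8,212,z),atz(w,445,112,z,True))
print('ring75',atz(w,349,114,.022,True),atz(s,240+249/5,150+452/5,.022))
print('corner -x -y',atz(t,270+487/5,130+293/5,.022), 'top handle',atz(w,349,215,.058,True))
print('ramfoot', atz(w,600,132,.108,True),atz(s,240+263/5,150+130/5,.108))
th=.0929;R=np.array([[np.cos(th),-np.sin(th)],[np.sin(th),np.cos(th)]]);o=np.array([.665,-.0609])
for q in [(0,.075),(0,0),(0,-.075),(-.05,-.12),(-.092,.075)]: print(q,R@q+o)
E
```

```text
A [ 0.6747 -0.1397  0.078 ] [ 0.6714 -0.1362  0.078 ] [ 0.6731 -0.1329  0.078 ]
B [ 0.6647 -0.0599  0.078 ] [ 0.664  -0.0572  0.078 ] [ 0.6633 -0.0566  0.078 ]
ring75 [0.6585 0.0161 0.022 ] [0.6562 0.0156 0.022 ]
corner -x -y [ 0.6235 -0.1832  0.022 ] top handle [0.5708 0.0083 0.058 ]
ramfoot [ 0.6742 -0.2042  0.108 ] [ 0.672  -0.1944  0.108 ]
(0, 0.075) [0.658  0.0138]
(0, 0) [ 0.665  -0.0609]
(0, -0.075) [ 0.672  -0.1356]
(-0.05, -0.12) [ 0.6263 -0.185 ]
(-0.092, 0.075) [0.5664 0.0052]
```

```bash
python3 - <<'E'
from h import *
R=tool(z=[0,0,-1],y=[.093,-.9957,0]);plan([.567,.0065,.09],R)
E
```

```text
n 2 row [-0.023, 0.059, 0.169, -0.006, -0.025, 0.001] ang 9.2 d 0.0721 path [[np.float64(0.567), np.float64(0.023), np.float64(0.141)], [np.float64(0.568), np.float64(0.018), np.float64(0.124)], [np.float64(0.568), np.float64(0.012), np.float64(0.107)]]
```

```bash
python3 -m pendant '[[[-0.023,0.059,0.169,-0.006,-0.025,0.001],[-0.023,0.059,0.169,-0.006,-0.025,0.001],[0,0,0,0,0,0],[0,0,0,0,0,0]]]' 
python3 - <<'E'
from h import *
st();R=tool(z=[0,0,-1],y=[.093,-.9957,0]);plan([.567,.0065,.028],R)
snap('wrist','w21')
E
```

```text
time_s: 24.82
eef_pos: [0.5635, 0.0055, 0.0874]
eef_rot: [-0.003, 0.999, 0.046, -0.001]
wrist_force: [0.4, -0.1, 0.5]
opening: 0.599
t 24.82 p [0.5635 0.0055 0.0874] F [ 0.4 -0.1  0.5] op 0.599 q [-0.2   0.33  1.74  0.01  1.07  1.27]
toolz [-0.002  0.006 -1.   ] tooly [ 0.093 -0.996 -0.006]
n 2 row [0.009, -0.001, 0.149, -0.001, 0.0, -0.0] ang 0.4 d 0.0595 path [[np.float64(0.564), np.float64(0.006), np.float64(0.073)], [np.float64(0.565), np.float64(0.006), np.float64(0.058)], [np.float64(0.566), np.float64(0.006), np.float64(0.043)]]
```

View pics/w21.png

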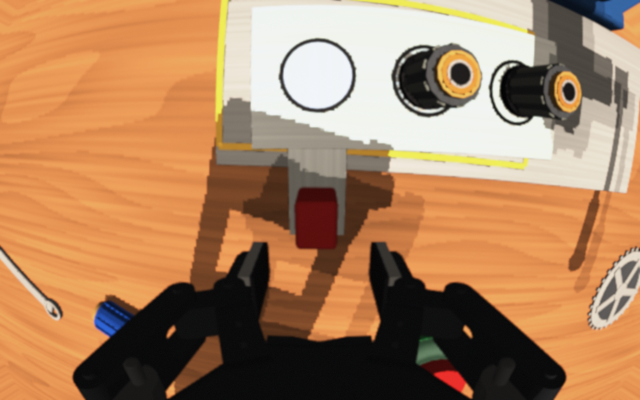

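```bash
python3 -m pendant '[[[0.009,-0.001,0.149,0,0,0],[0.009,-0.001,0.149,0,0,0],[0,0,0,0,0,0]]]' 
python3 -m pendant '[[[0,0,0,0,0,0],[0,0,0,0,0,0],[0,0,0,0,0,0],[0,0,0,0,0,0]]]' 1
python3 - <<'E'
from h import *
st();snap('wrist','w22')
E
```

```text
time_s: 25.25
eef_pos: [0.5693, 0.0065, 0.0325]
eef_rot: [-0.002, 0.999, 0.046, 0.005]
wrist_force: [0.1, 0.2, -0.4]
opening: 0.598
time_s: 25.75
eef_pos: [0.5702, 0.0065, 0.0362]
eef_rot: [-0.002, 0.999, 0.047, 0.007]
wrist_force: [1.2, 0.5, -5.9]
opening: 0.287
t 25.75 p [0.5702 0.0065 0.0362] F [ 1.2  0.5 -5.9] op 0.287 q [-0.2   0.41  1.75  0.01  0.96  1.27]
toolz [ 0.013  0.005 -1.   ] tooly [ 0.093 -0.996 -0.004]
```

View pics/w22.png

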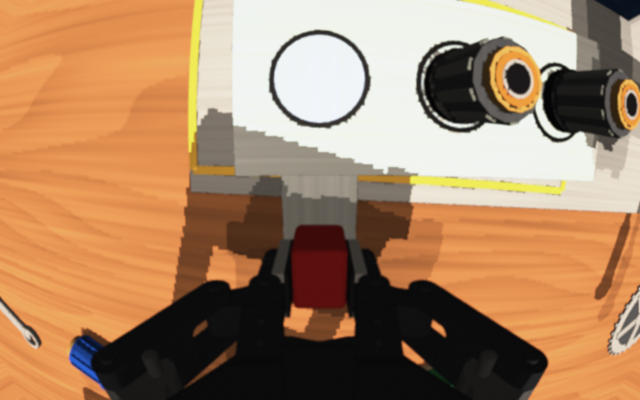

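```bash
python3 -m pendant '[[[0,0,0.015,0,0,0],[0,0,0,0,0,0]]]'; python3 - <<'E'
from h import *
st()
snap('top','t23');crop('t23',270,130,430,230,5,'t23c')
E
```

```text
time_s: 26.05
eef_pos: [0.5704, 0.0066, 0.0357]
eef_rot: [-0.002, 0.999, 0.047, 0.006]
wrist_force: [0.7, -0.0, -4.7]
opening: 0.292
t 26.05 p [0.5704 0.0066 0.0357] F [ 0.7 -0.  -4.7] op 0.292 q [-0.2   0.41  1.75  0.01  0.96  1.27]
toolz [ 0.013  0.005 -1.   ] tooly [ 0.094 -0.996 -0.004]
```

View pics/t23c.png

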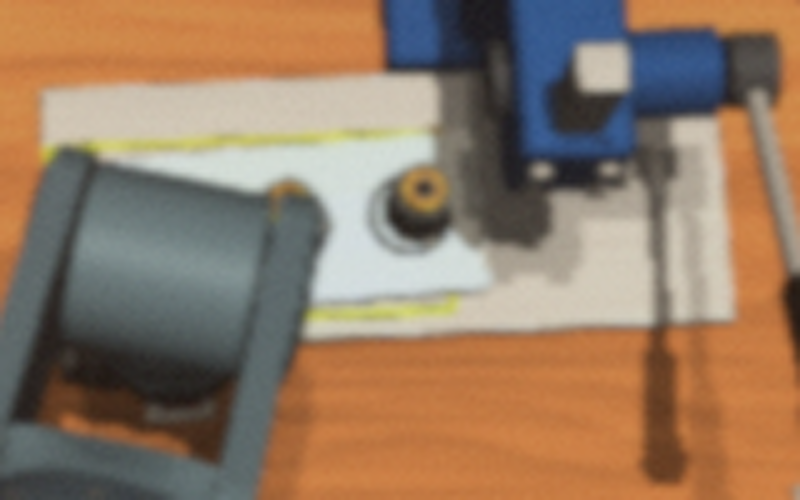

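```bash
python3 -m pendant '[[[0,0,0.03,0,0,0]]]'; python3 -m pendant '[[[0,0,0.03,0,0,0]]]'
```

```text
time_s: 26.22
eef_pos: [0.5708, 0.0066, 0.0343]
eef_rot: [-0.002, 0.999, 0.047, 0.006]
wrist_force: [-31.9, 3.8, 72.6]
opening: 0.298
time_s: 26.35
eef_pos: [0.571, 0.0066, 0.0342]
eef_rot: [-0.002, 0.999, 0.048, 0.005]
wrist_force: [-31.9, 2.0, 62.1]
opening: 0.293
```

```bash
python3 -m pendant '[[[0,0,0,0,0,0],[0,0,0,0,0,0]]]'; python3 -c "
from h import *
st()"
```

```text
time_s: 26.6
eef_pos: [0.5713, 0.0066, 0.0354]
eef_rot: [-0.002, 0.999, 0.048, 0.005]
wrist_force: [-0.7, -0.9, -6.7]
opening: 0.292
t 26.6 p [0.5713 0.0066 0.0354] F [-0.7 -0.9 -6.7] op 0.292 q [-0.2   0.42  1.75  0.01  0.96  1.27]
toolz [ 0.011  0.004 -1.   ] tooly [ 0.095 -0.995 -0.003]
```

```bash
python3 -m pendant '[[[0,0,0.005,0,0,0]]]'; python3 -m pendant '[[[0,0,0.005,0,0,0]]]';  python3 -c "
from h import *
st();print(obs()['torque']); snap('wrist','w24')"
```

```text
time_s: 26.72
eef_pos: [0.5712, 0.0066, 0.0346]
eef_rot: [-0.002, 0.999, 0.048, 0.005]
wrist_force: [-6.4, 0.9, 14.0]
opening: 0.292
time_s: 26.85
eef_pos: [0.5712, 0.0066, 0.0346]
eef_rot: [-0.002, 0.999, 0.048, 0.005]
wrist_force: [-9.8, 1.0, 17.7]
opening: 0.292
t 26.85 p [0.5712 0.0066 0.0346] F [-9.8  1.  17.7] op 0.292 q [-0.2   0.42  1.75  0.01  0.97  1.27]
toolz [ 0.009  0.004 -1.   ] tooly [ 0.095 -0.995 -0.003]
[ 0.122197    1.58195107 -0.0565779 ]
```

View pics/w24.png

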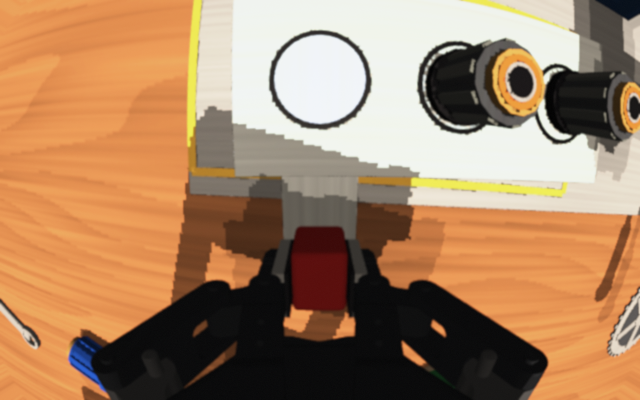

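```bash
python3 -m pendant '[[[0,0.02,0.002,0,0,0.002],[0,0.035,0.002,0,0,0.002],[0,0.04,0.002,0,0,0.002],[0,0.04,0.002,0,0,0.002],[0,0.03,0.002,0,0,0.001],[0,0.02,0.002,0,0,0],[0,0,0.002,0,0,0]]]'; cat > sl.py <<'E'
from h import *
import sys
st()
T=cur();y=T[:3,1];yaw=np.arctan2(y[0],-y[1]);print('yaw',yaw,'torque',obs()['torque'])
E
python3 sl.py
```

```text
time_s: 27.78
eef_pos: [0.579, -0.0246, 0.0346]
eef_rot: [-0.005, 0.999, 0.037, 0.008]
wrist_force: [-6.2, -1.7, 8.9]
opening: 0.291
t 27.77 p [ 0.579  -0.0246  0.0346] F [-6.2 -1.7  8.9] op 0.291 q [-0.26  0.43  1.73  0.02  0.97  1.23]
toolz [ 0.016  0.01  -1.   ] tooly [ 0.074 -0.997 -0.009]
yaw 0.0740079273676695 torque [-9.07644422e-01  1.28013221e+00 -5.93991656e-04]
```

```bash
python3 -m pendant '[[[-0.004,0.025,0.002,0,0,0.002],[-0.006,0.035,0.002,0,0,0.002],[-0.006,0.04,0.002,0,0,0.002],[-0.006,0.035,0.002,0,0,0.002],[-0.006,0.025,0.002,0,0,0.002],[0,0.01,0.002,0,0,0.001],[0,0,0.002,0,0,0]]]'; 
python3 sl.py
```

```text
time_s: 28.65
eef_pos: [0.5819, -0.0547, 0.0344]
eef_rot: [-0.006, 1.0, 0.024, 0.013]
wrist_force: [-4.9, 0.9, 8.3]
opening: 0.293
t 28.65 p [ 0.5819 -0.0547  0.0344] F [-4.9  0.9  8.3] op 0.293 q [-0.31  0.44  1.73  0.02  0.96  1.2 ]
toolz [ 0.026  0.013 -1.   ] tooly [ 0.048 -0.999 -0.011]
yaw 0.04810061073056017 torque [-0.6726113   1.18243914 -0.01495743]
```

```bash
python3 - <<'E'
from h import *
snap('top','t25');snap('side','s25');snap('wrist','w25');crop('t25',270,130,430,230,5,'t25c');crop('s25',240,130,340,270,5,'s25c');crop('w25',200,0,640,330,1.8,'w25c')
E
```

```text
(no output)
```

View pics/w25c.png

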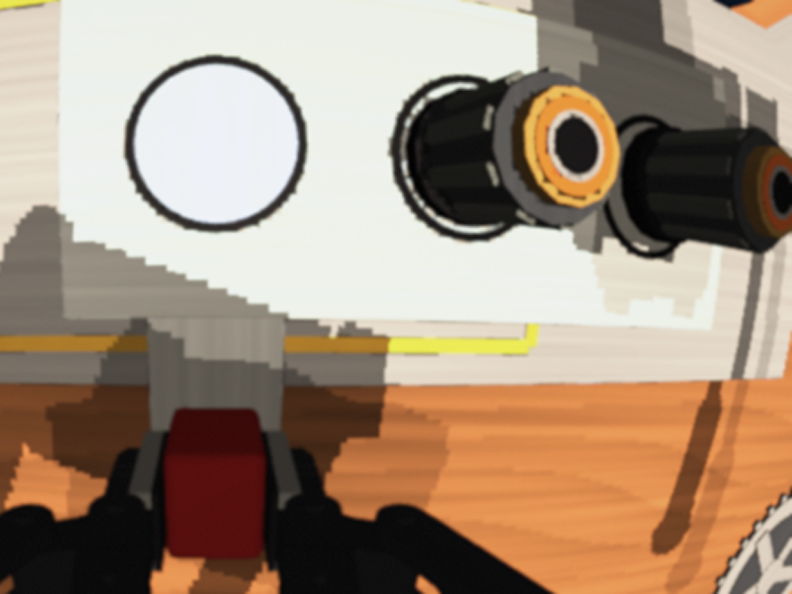

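View pics/s25c.png

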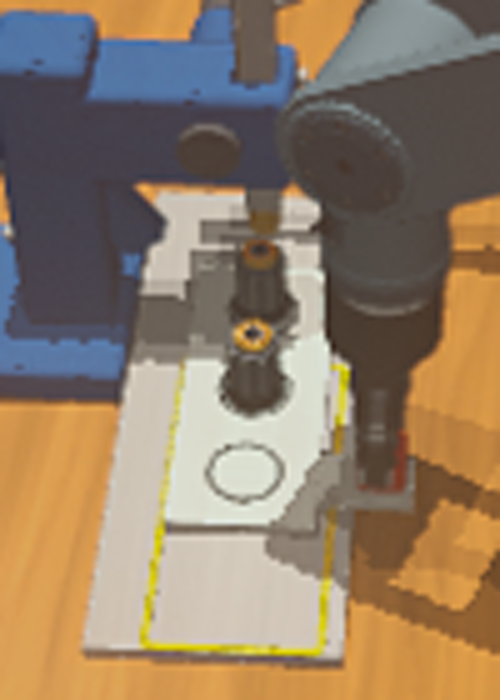

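View pics/t25c.png

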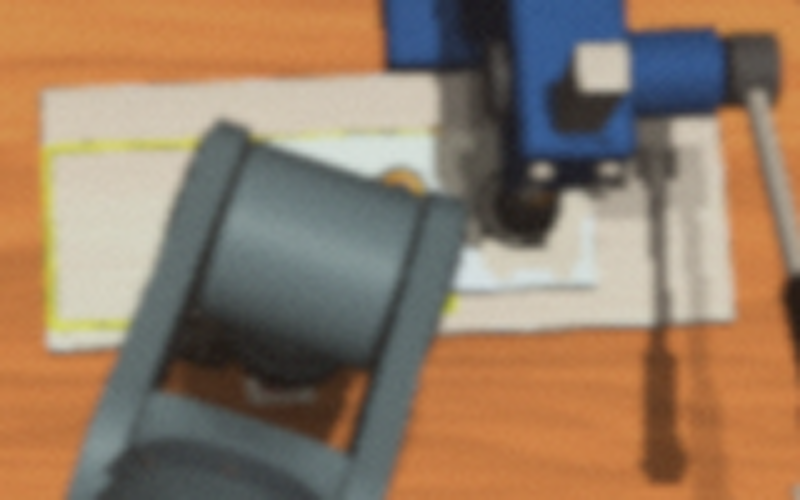

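```bash
python3 - <<'E'
from h import *
np.set_printoptions(precision=4,suppress=True)
t=load('t25');s=load('s25');w=load('w25')
z=.078
print('A',atz(s,292,181,z),atz(w,630.6,105.6,z,True))
print('B',atz(s,290.6,196.8,z),atz(w,521,81.7,z,True))
print('r75',atz(s,289,224.2,.022),atz(w,320,79.4,.022,True))
print('corner',atz(t,389,187.4,.022),atz(w,596,181.7,.022,True))
a=np.array([.6737,-.2035]);th=.0479;R=np.array([[np.cos(th),-np.sin(th)],[np.sin(th),np.cos(th)]])
print('want r75 (plate y75)',R@[0,.15]+a,'corner',R@[-.05,-.045]+a)
print('ram',atz(s,240+263/5,130+222/5,.108))
E
```

```text
A [ 0.6759 -0.2002  0.078 ] [ 0.6784 -0.2013  0.078 ]
B [ 0.6706 -0.125   0.078 ] [ 0.6726 -0.1252  0.078 ]
r75 [ 0.6681 -0.0521  0.022 ] [ 0.6701 -0.0506  0.022 ]
corner [ 0.6274 -0.2491  0.022 ] [ 0.6311 -0.248   0.022 ]
want r75 (plate y75) [ 0.6665 -0.0537] corner [ 0.6259 -0.2508]
ram [ 0.6731 -0.2022  0.108 ]
```

```bash
python3 -m pendant '[[[-0.01,0.008,0.002,0,-0.002,0],[-0.01,0.008,0.002,0,-0.002,0],[0,0,0.002,0,-0.001,0]]]'; 
python3 sl.py
```

```text
time_s: 29.18
eef_pos: [0.581, -0.0574, 0.0346]
eef_rot: [-0.005, 1.0, 0.026, 0.008]
wrist_force: [-5.3, 0.9, 7.8]
opening: 0.294
t 29.18 p [ 0.581  -0.0574  0.0346] F [-5.3  0.9  7.8] op 0.294 q [-0.31  0.44  1.72  0.02  0.97  1.2 ]
toolz [ 0.015  0.011 -1.   ] tooly [ 0.052 -0.999 -0.01 ]
yaw 0.05170498198244041 torque [-0.6068436   1.09646265  0.09626773]
```

```bash
python3 -m pendant '[[[-0.016,0,0.002,0,-0.003,0.001],[-0.01,0,0.002,0,-0.002,0.001],[0,0,0.001,0,-0.001,0]]]'; 
python3 sl.py
python3 - <<'E'
from h import *
snap('side','s26');snap('wrist','w26');crop('s26',240,130,340,270,5,'s26c');crop('w26',200,0,640,330,1.8,'w26c')
E
```

```text
time_s: 29.55
eef_pos: [0.5788, -0.0582, 0.0346]
eef_rot: [-0.004, 1.0, 0.024, 0.001]
wrist_force: [-2.8, 1.9, 6.3]
opening: 0.294
t 29.55 p [ 0.5788 -0.0582  0.0346] F [-2.8  1.9  6.3] op 0.294 q [-0.31  0.44  1.71  0.01  0.99  1.21]
toolz [ 0.002  0.008 -1.   ] tooly [ 0.047 -0.999 -0.008]
yaw 0.04742513479765141 torque [-0.12566722 -0.03283933  0.41033589]
```

View pics/w26c.png

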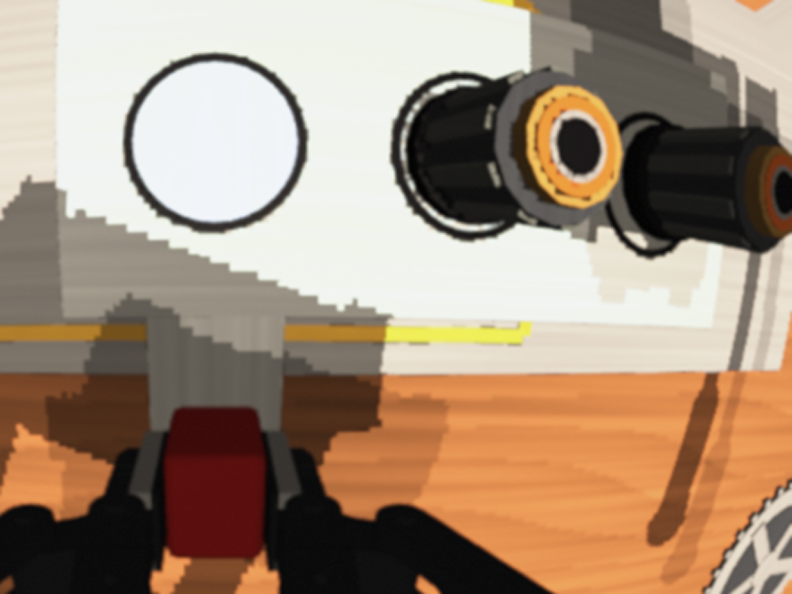

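View pics/s26c.png

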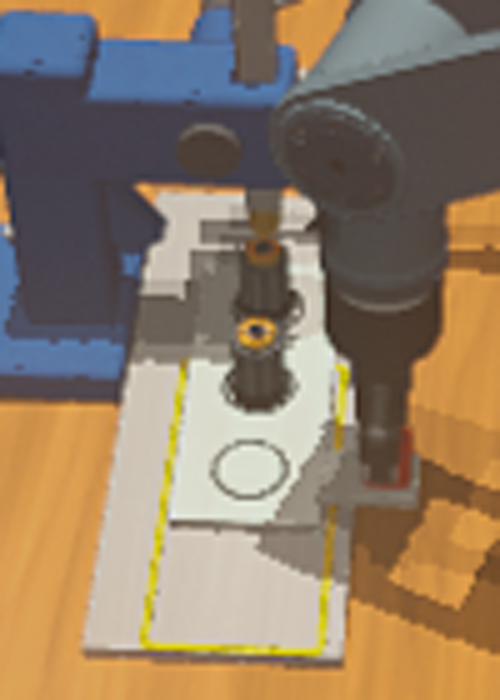

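```bash
python3 - <<'E'
from h import *
np.set_printoptions(precision=4,suppress=True)
s=load('s26');w=load('w26');z=.078
print('A',atz(s,240+264/5,130+252/5,z),atz(w,200+777/1.8,190/1.8,z,True))
print('r75',atz(s,240+250/5,130+469/5,.022),atz(w,200+215/1.8,142/1.8,.022,True))
print('corner',atz(w,200+712/1.8,326/1.8,.022,True))
E
```

```text
A [ 0.6735 -0.2034  0.078 ] [ 0.6763 -0.2035  0.078 ]
r75 [ 0.6651 -0.0542  0.022 ] [ 0.6669 -0.0539  0.022 ]
corner [ 0.6281 -0.2507  0.022 ]
```

```bash
python3 -m pendant '[[[0,0,0,0,0,0],[0,0,0,0,0,0],[0,0,0,0,0,0]]]' 0.4
python3 -m pendant '[[[0,0,-0.1,0,0,0],[0,0,-0.25,0,0,0],[-0.02,0,-0.28,0,0,0],[-0.02,0,-0.28,0,0,0],[-0.05,0,-0.28,0,0,0],[-0.05,0,-0.28,0,0,0],[0,0,0,0,0,0]]]' 
python3 - <<'E'
from h import *
st();snap('side','s27');crop('s27',230,80,400,290,3,'s27c')
snap('wrist','w27');snap('top','t27')
R=tool(z=[0,0,-1],y=[.048,-.9988,0]);plan([.54,-.31,.37],R)
E
```

```text
time_s: 30.02
eef_pos: [0.5769, -0.0583, 0.0331]
eef_rot: [-0.005, 1.0, 0.022, -0.001]
wrist_force: [0.2, -0.3, 1.4]
opening: 0.6
time_s: 30.9
eef_pos: [0.5478, -0.0626, 0.3454]
eef_rot: [-0.003, 1.0, 0.022, 0.002]
wrist_force: [0.2, 0.7, -0.7]
opening: 0.601
t 30.9 p [ 0.5478 -0.0626  0.3454] F [ 0.2  0.7 -0.7] op 0.601 q [-0.33  0.05  1.52  0.01  1.57  1.19]
toolz [ 0.003  0.007 -1.   ] tooly [ 0.043 -0.999 -0.007]
n 5 row [-0.017, 0.247, -0.034, -0.001, 0.0, -0.0] ang 0.8 d 0.2504 path [[np.float64(0.544), np.float64(-0.124), np.float64(0.346)], [np.float64(0.543), np.float64(-0.186), np.float64(0.354)], [np.float64(0.541), np.float64(-0.248), np.float64(0.362)]]
```

View pics/s27c.png

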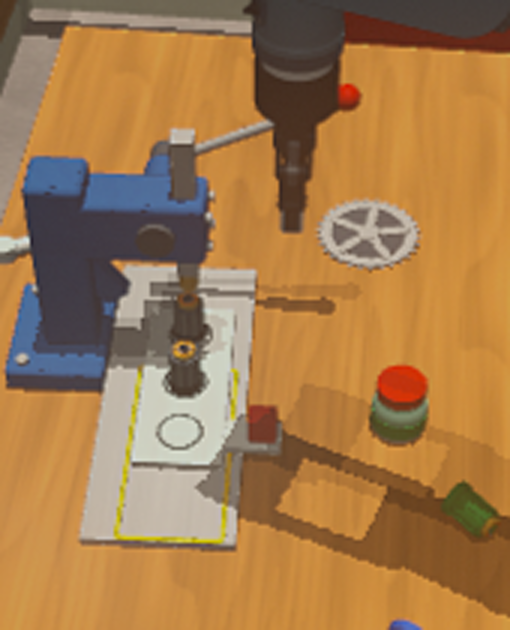

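View pics/w27.png

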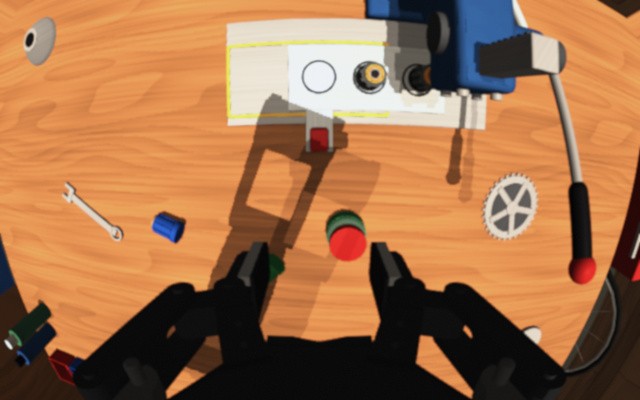

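```bash
python3 -m pendant '[[[-0.017,0.247,-0.034,0,0,0],[-0.017,0.247,-0.034,0,0,0],[-0.017,0.247,-0.034,0,0,0],[-0.017,0.247,-0.034,0,0,0],[-0.017,0.247,-0.034,0,0,0],[0,0,0,0,0,0]]]' 1
python3 - <<'E'
from h import *
st()
R=tool(z=[0,0,-1],y=[.048,-.9988,0]);plan([.542,-.31,.32],R)
snap('side','s28');crop('s28',250,60,450,200,4,'s28c');snap('wrist','w28')
E
```

```text
time_s: 31.8
eef_pos: [0.5362, -0.3134, 0.3547]
eef_rot: [-0.013, 1.0, 0.023, -0.014]
wrist_force: [0.1, 0.8, -0.0]
opening: -0.001
t 31.8 p [ 0.5362 -0.3134  0.3547] F [ 0.1  0.8 -0. ] op -0.001 q [-0.72  0.24  1.29  0.    1.65  0.8 ]
toolz [-0.028  0.025 -0.999] tooly [ 0.046 -0.999 -0.027]
n 1 row [0.034, -0.011, 0.173, -0.008, 0.008, -0.001] ang 2.2 d 0.0354 path [[np.float64(0.538), np.float64(-0.312), np.float64(0.346)], [np.float64(0.539), np.float64(-0.312), np.float64(0.337)], [np.float64(0.54), np.float64(-0.311), np.float64(0.329)]]
```

View pics/s28c.png

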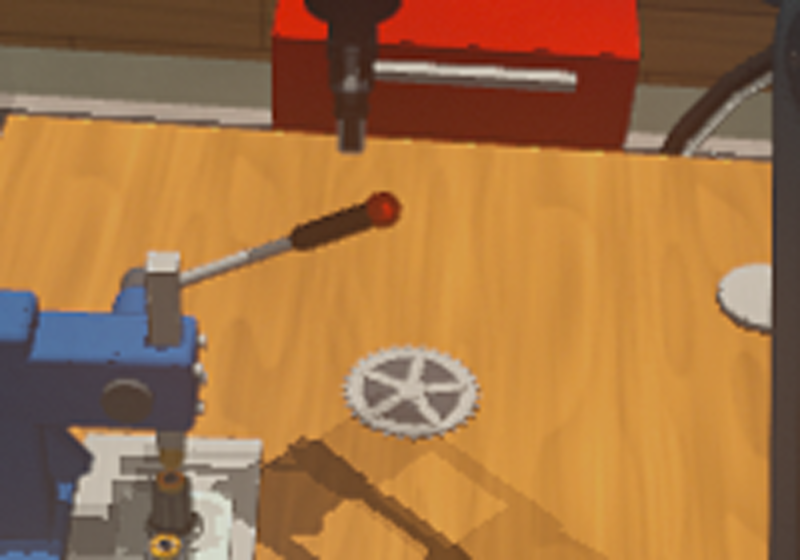

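View pics/w28.png

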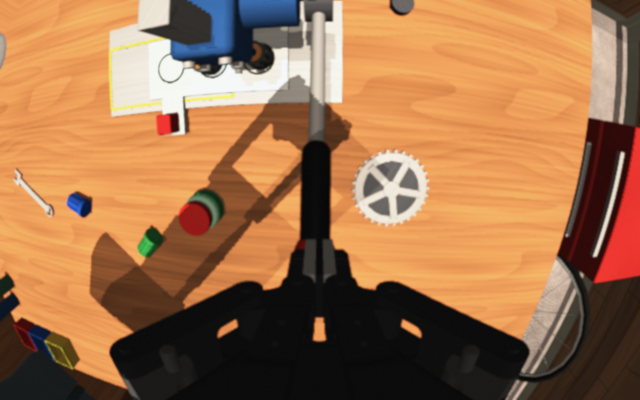

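```bash
cat > lev.py <<'E'
from h import *
import sys
def Rp(p):
    f=np.array([.9988,.048,0]);return tool(z=f*np.sin(p)+np.array([0,0,-np.cos(p)]),y=[.048,-.9988,0])
W={0:(.545,-.3095,.302,0),1:(.5237,-.3108,.216,.1),2:(.5311,-.3105,.152,.3),3:(.5403,-.310,.1276,.4),4:(.5578,-.3092,.0973,.5),5:(.564,-.3092,.090,.5)}
st()
for k,n in zip(sys.argv[1::2],sys.argv[2::2]):
    w=W[int(k)];plan(w[:3],Rp(w[3]),int(n))
E
python3 lev.py 0 3
```

```text
t 31.9 p [ 0.5367 -0.3101  0.3549] F [-0.3  0.4 -0.6] op -0.001 q [-0.72  0.24  1.29  0.    1.65  0.81]
toolz [-0.028  0.027 -0.999] tooly [ 0.049 -0.998 -0.028]
n 3 row [0.015, 0.001, 0.088, -0.003, 0.003, 0.0] ang 2.2 d 0.0535 path [[np.float64(0.539), np.float64(-0.31), np.float64(0.342)], [np.float64(0.541), np.float64(-0.31), np.float64(0.328)], [np.float64(0.543), np.float64(-0.31), np.float64(0.315)]]
```

```bash
python3 -m pendant '[[[0.015,0.001,0.088,-0.003,0.003,0],[0.015,0.001,0.088,-0.003,0.003,0],[0.015,0.001,0.088,-0.003,0.003,0]]]' 
python3 lev.py 1 6
```

```text
time_s: 32.28
eef_pos: [0.5458, -0.3044, 0.2997]
eef_rot: [-0.001, 1.0, 0.027, 0.001]
wrist_force: [0.8, 1.2, 0.6]
opening: -0.002
t 32.27 p [ 0.5458 -0.3044  0.2997] F [0.8 1.2 0.6] op -0.002 q [-0.7   0.24  1.39  0.    1.5   0.82]
toolz [ 0.002  0.001 -1.   ] tooly [ 0.054 -0.999 -0.001]
n 6 row [-0.022, 0.004, 0.069, -0.0, 0.005, 0.0] ang 5.6 d 0.0868 path [[np.float64(0.539), np.float64(-0.306), np.float64(0.279)], [np.float64(0.534), np.float64(-0.308), np.float64(0.258)], [np.float64(0.528), np.float64(-0.309), np.float64(0.237)]]
```

```bash
python3 -m pendant '[[[-0.022,0.004,0.069,0,0.005,0],[-0.022,0.004,0.069,0,0.005,0],[-0.022,0.004,0.069,0,0.005,0],[-0.022,0.004,0.069,0,0.005,0],[-0.022,0.004,0.069,0,0.005,0],[-0.022,0.004,0.069,0,0.005,0]]]' 
python3 lev.py 2 5
python3 - <<'E'
from h import *
snap('side','s29');crop('s29',250,60,450,200,4,'s29c')
E
```

```text
time_s: 33.02
eef_pos: [0.5267, -0.302, 0.2164]
eef_rot: [0.001, 0.998, 0.033, 0.052]
wrist_force: [2.1, -0.6, 4.2]
opening: 0.002
t 33.02 p [ 0.5267 -0.302   0.2164] F [ 2.1 -0.6  4.2] op 0.002 q [-0.75  0.2   1.61  0.08  1.25  0.73]
toolz [ 0.104  0.001 -0.995] tooly [ 0.066 -0.998  0.005]
n 5 row [-0.008, 0.009, 0.064, 0.0, 0.012, 0.001] ang 11.3 d 0.0652 path [[np.float64(0.527), np.float64(-0.304), np.float64(0.2)], [np.float64(0.527), np.float64(-0.306), np.float64(0.184)], [np.float64(0.529), np.float64(-0.308), np.float64(0.168)]]
```

View pics/s29c.png

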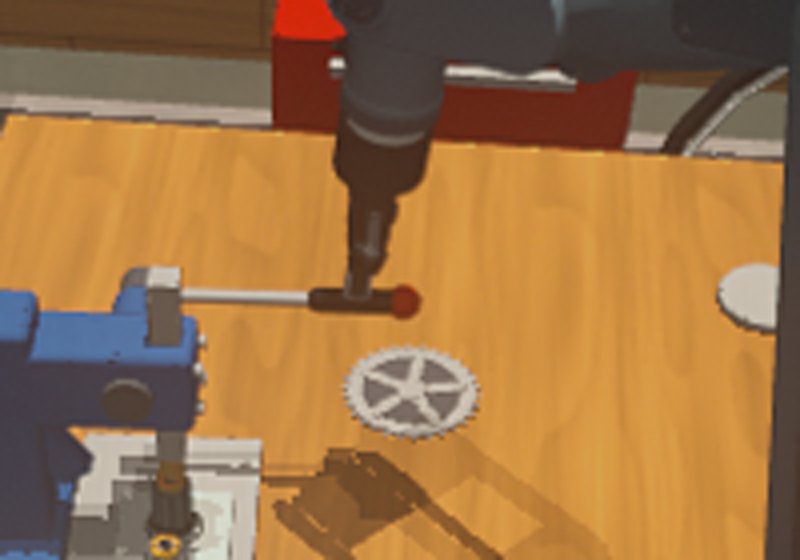

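```bash
python3 -m pendant '[[[-0.008,0.018,0.064,0,0.012,0.001],[-0.008,0.018,0.064,0,0.012,0.001],[-0.008,0.018,0.064,0,0.012,0.001],[-0.008,0.018,0.064,0,0.012,0.001],[-0.008,0.018,0.064,0,0.012,0.001]]]' 
python3 lev.py 3 3
```

```text
time_s: 33.7
eef_pos: [0.5334, -0.3079, 0.1513]
eef_rot: [-0.008, 0.988, 0.03, 0.148]
wrist_force: [-0.3, 2.1, 5.5]
opening: 0.002
t 33.7 p [ 0.5334 -0.3079  0.1513] F [-0.3  2.1  5.5] op 0.002 q [-0.84  0.21  1.77  0.28  0.99  0.53]
toolz [ 0.292  0.025 -0.956] tooly [ 0.062 -0.998 -0.007]
n 3 row [-0.002, 0.004, 0.041, -0.001, 0.011, 0.001] ang 5.9 d 0.0247 path [[np.float64(0.535), np.float64(-0.308), np.float64(0.145)], [np.float64(0.537), np.float64(-0.309), np.float64(0.139)], [np.float64(0.538), np.float64(-0.309), np.float64(0.133)]]
```

```bash
python3 -m pendant '[[[-0.002,0.006,0.041,0,0.011,0.001],[-0.002,0.006,0.041,0,0.011,0.001],[-0.002,0.006,0.041,0,0.011,0.001]]]' 
python3 lev.py 4 6 5 6
python3 - <<'E'
from h import *
snap('side','s30');crop('s30',250,60,450,220,4,'s30c')
E
```

```text
time_s: 34.08
eef_pos: [0.5419, -0.3075, 0.1286]
eef_rot: [-0.01, 0.979, 0.027, 0.201]
wrist_force: [-3.7, 0.4, 9.0]
opening: -0.007
t 34.08 p [ 0.5419 -0.3075  0.1286] F [-3.7  0.4  9. ] op -0.007 q [-0.88  0.22  1.84  0.43  0.88  0.39]
toolz [ 0.393  0.031 -0.919] tooly [ 0.058 -0.998 -0.009]
n 6 row [0.001, 0.002, 0.029, -0.001, 0.005, 0.0] ang 5.5 d 0.0351 path [[np.float64(0.546), np.float64(-0.308), np.float64(0.121)], [np.float64(0.55), np.float64(-0.308), np.float64(0.113)], [np.float64(0.554), np.float64(-0.309), np.float64(0.105)]]
n 6 row [0.003, 0.003, 0.037, -0.001, 0.005, 0.0] ang 5.5 d 0.0445 path [[np.float64(0.547), np.float64(-0.308), np.float64(0.119)], [np.float64(0.553), np.float64(-0.308), np.float64(0.109)], [np.float64(0.558), np.float64(-0.309), np.float64(0.099)]]
```

View pics/s30c.png

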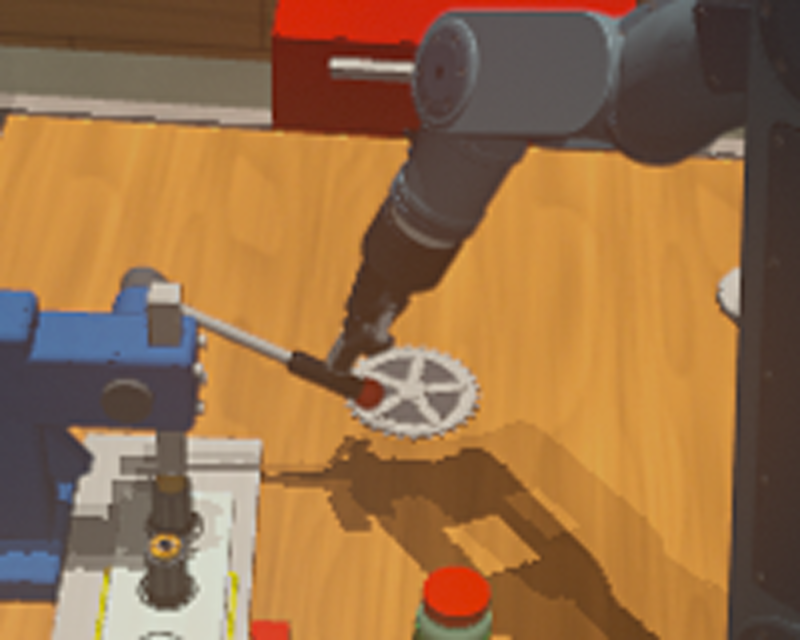

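Foot is at the bearing, force rising. Continue pressing slowly.

```bash
python3 -m pendant '[[[0.001,0.002,0.029,0,0.005,0],[0.001,0.002,0.029,0,0.005,0],[0.001,0.002,0.029,0,0.005,0]]]' 
python3 -m pendant '[[[0.001,0.002,0.029,0,0.005,0],[0.001,0.002,0.029,0,0.005,0]]]' 
python3 lev.py 4 2 5 2
```

```text
time_s: 34.5
eef_pos: [0.549, -0.3071, 0.1147]
eef_rot: [-0.009, 0.974, 0.03, 0.224]
wrist_force: [-10.7, -3.2, 9.3]
opening: -0.004
time_s: 34.75
eef_pos: [0.5543, -0.3069, 0.106]
eef_rot: [-0.009, 0.97, 0.031, 0.239]
wrist_force: [-10.3, -2.0, 8.7]
opening: -0.001
t 34.75 p [ 0.5543 -0.3069  0.106 ] F [-10.3  -2.    8.7] op -0.001 q [-0.89  0.26  1.87  0.56  0.8   0.26]
toolz [ 0.464  0.032 -0.885] tooly [ 0.065 -0.998 -0.002]
n 2 row [-0.003, 0.006, 0.023, -0.002, 0.003, 0.002] ang 1.4 d 0.0096 path [[np.float64(0.555), np.float64(-0.307), np.float64(0.104)], [np.float64(0.556), np.float64(-0.308), np.float64(0.102)], [np.float64(0.557), np.float64(-0.309), np.float64(0.099)]]
n 2 row [0.002, 0.007, 0.046, -0.002, 0.003, 0.002] ang 1.4 d 0.0188 path [[np.float64(0.557), np.float64(-0.307), np.float64(0.102)], [np.float64(0.559), np.float64(-0.308), np.float64(0.098)], [np.float64(0.562), np.float64(-0.309), np.float64(0.094)]]
```

```bash
python3 -m pendant '[[[0.001,0.004,0.025,0,0.003,0],[0.001,0.004,0.025,0,0.003,0]]]' 
python3 -m pendant '[[[0.002,0.002,0.02,0,0.003,0]]]';python3 -m pendant '[[[0.002,0.002,0.018,0,0.002,0]]]' 
```

```text
time_s: 35.0
eef_pos: [0.5592, -0.3068, 0.0988]
eef_rot: [-0.009, 0.968, 0.033, 0.248]
wrist_force: [-14.0, -1.1, 14.1]
opening: 0.001
time_s: 35.12
eef_pos: [0.5608, -0.3067, 0.0967]
eef_rot: [-0.009, 0.967, 0.034, 0.252]
wrist_force: [-31.3, -0.1, 28.0]
opening: 0.001
time_s: 35.25
eef_pos: [0.5617, -0.3068, 0.0955]
eef_rot: [-0.009, 0.966, 0.036, 0.254]
wrist_force: [-39.5, 2.7, 35.4]
opening: 0.003
```

```bash
python3 -m pendant '[[[0.001,0,0.01,0,0,0]]]'; python3 - <<'E'
from h import *
st();snap('side','s31');crop('s31',260,150,330,230,8,'s31c')
E
```

```text
time_s: 35.38
eef_pos: [0.5614, -0.3068, 0.096]
eef_rot: [-0.008, 0.967, 0.038, 0.254]
wrist_force: [-35.6, 1.3, 29.9]
opening: 0.003
t 35.38 p [ 0.5614 -0.3068  0.096 ] F [-35.6   1.3  29.9] op 0.003 q [-0.9   0.29  1.88  0.62  0.77  0.19]
toolz [ 0.49   0.035 -0.871] tooly [ 0.077 -0.997  0.004]
```

View pics/s31c.png

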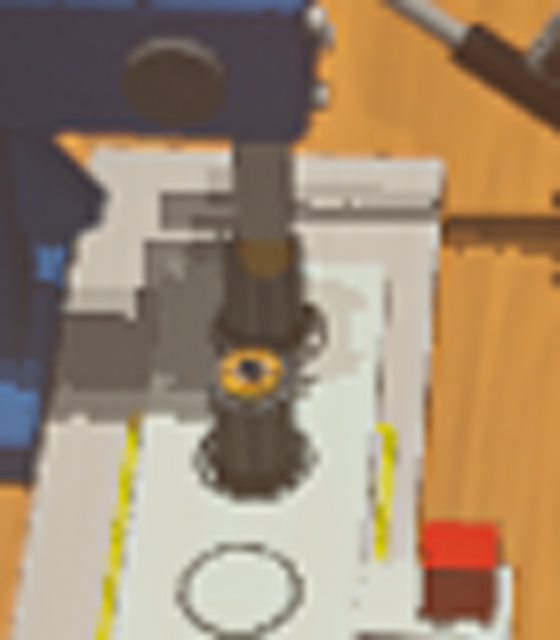

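```bash
python3 -m pendant '[[[0.0,0,-0.05,0,-0.01,0],[0.03,0,-0.12,0,-0.02,0],[0.03,0,-0.17,0,-0.025,0],[0.03,0,-0.2,0,-0.025,0],[0.02,0,-0.2,0,-0.025,0],[0.0,0,-0.2,0,-0.025,0],[0,0,-0.2,0,-0.025,0],[0,0,-0.2,0,0,0],[0,0,0,0,0,0]]]'; python3 - <<'E'
from h import *
st();snap('side','s32');crop('s32',230,80,400,290,3,'s32c');R=tool(z=[0,0,-1],y=[.048,-.9988,0]);plan([.53,-.15,.36],R)
E
```

```text
time_s: 36.55
eef_pos: [0.5167, -0.2958, 0.3699]
eef_rot: [-0.001, 0.999, 0.044, 0.001]
wrist_force: [-0.4, -0.1, -0.0]
opening: 0.003
t 36.55 p [ 0.5167 -0.2958  0.3699] F [-0.4 -0.1 -0. ] op 0.003 q [-0.72  0.15  1.37  0.    1.62  0.76]
toolz [ 0.002  0.002 -1.   ] tooly [ 0.087 -0.996 -0.002]
n 3 row [0.041, -0.24, 0.013, -0.001, 0.0, 0.004] ang 2.3 d 0.1461 path [[np.float64(0.519), np.float64(-0.259), np.float64(0.366)], [np.float64(0.522), np.float64(-0.223), np.float64(0.364)], [np.float64(0.526), np.float64(-0.186), np.float64(0.362)]]
```

View pics/s32c.png

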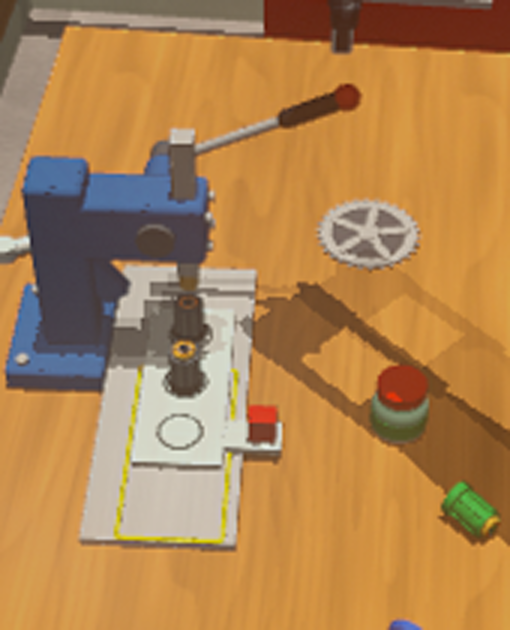

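```bash
python3 - <<'E'
from h import *
R=tool(z=[0,0,-1],y=[.048,-.9988,0]);plan([.575,-.058,.20],R)
E
```

```text
n 6 row [0.063, -0.193, 0.14, -0.0, 0.0, 0.002] ang 2.3 d 0.2962 path [[np.float64(0.53), np.float64(-0.236), np.float64(0.326)], [np.float64(0.544), np.float64(-0.176), np.float64(0.284)], [np.float64(0.559), np.float64(-0.117), np.float64(0.242)]]
```

```bash
python3 -m pendant '[[[0.03,-0.27,0,0,0,0.002],[0.03,-0.27,0,0,0,0.002],[0.08,-0.22,0.2,0,0,0.002],[0.08,-0.22,0.2,0,0,0.002],[0.05,-0.15,0.2,0,0,0.002],[0.05,-0.1,0.2,0,0,0.002],[0,0,0,0,0,0]]]' 0.4; python3 - <<'E'
from h import *
st();R=tool(z=[0,0,-1],y=[.048,-.9988,0]);plan([.576,-.058,.10],R)
E
```

```text
time_s: 37.48
eef_pos: [0.5519, -0.0304, 0.1926]
eef_rot: [-0.007, 1.0, 0.026, -0.011]
wrist_force: [-0.4, -0.3, 0.4]
opening: 0.597
t 37.48 p [ 0.5519 -0.0304  0.1926] F [-0.4 -0.3  0.4] op 0.597 q [-0.27  0.19  1.68  0.01  1.3   1.24]
toolz [-0.022  0.014 -1.   ] tooly [ 0.051 -0.999 -0.015]
n 2 row [0.06, 0.075, 0.23, -0.002, 0.003, 0.001] ang 1.5 d 0.0995 path [[np.float64(0.558), np.float64(-0.037), np.float64(0.169)], [np.float64(0.564), np.float64(-0.044), np.float64(0.146)], [np.float64(0.57), np.float64(-0.051), np.float64(0.123)]]
```

```bash
python3 -m pendant '[[[0.06,0.075,0.23,-0.002,0.003,0.001],[0.06,0.075,0.23,-0.002,0.003,0.001],[0,0,0,0,0,0]]]'; python3 - <<'E'
from h import *
st();R=tool(z=[0,0,-1],y=[.048,-.9988,0]);plan([.576,-.058,.031],R)
snap('wrist','w33')
E
```

```text
time_s: 37.85
eef_pos: [0.5762, -0.0593, 0.1]
eef_rot: [-0.001, 1.0, 0.023, -0.001]
wrist_force: [-0.4, -0.1, 0.6]
opening: 0.604
t 37.85 p [ 0.5762 -0.0593  0.1   ] F [-0.4 -0.1  0.6] op 0.604 q [-0.31  0.34  1.7   0.    1.11  1.22]
toolz [-0.001  0.001 -1.   ] tooly [ 0.047 -0.999 -0.001]
n 2 row [-0.0, -0.003, 0.173, -0.0, 0.0, -0.0] ang 0.1 d 0.0691 path [[np.float64(0.576), np.float64(-0.059), np.float64(0.083)], [np.float64(0.576), np.float64(-0.059), np.float64(0.066)], [np.float64(0.576), np.float64(-0.058), np.float64(0.048)]]
```

View pics/w33.png

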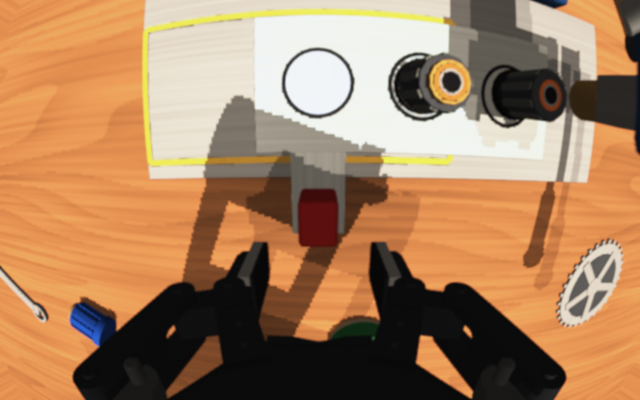

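```bash
python3 -m pendant '[[[0,-0.003,0.165,0,0,0],[0,-0.003,0.16,0,0,0],[0,0,0,0,0,0]]]'; python3 -m pendant '[[[0,0,0,0,0,0],[0,0,0.003,0,0,0],[0,0,0.003,0,0,0],[0,0,0.003,0,0,0]]]' 1; python3 sl.py
```

```text
time_s: 38.28
eef_pos: [0.5826, -0.0597, 0.0458]
eef_rot: [0.002, 1.0, 0.024, 0.007]
wrist_force: [-0.1, 0.1, -0.1]
opening: 0.602
time_s: 38.78
eef_pos: [0.5848, -0.0599, 0.0499]
eef_rot: [0.003, 1.0, 0.024, 0.009]
wrist_force: [0.2, -0.3, -3.8]
opening: 0.281
t 38.77 p [ 0.5848 -0.0599  0.0499] F [ 0.2 -0.3 -3.8] op 0.281 q [-0.3   0.42  1.71  0.    0.99  1.22]
toolz [ 0.019 -0.005 -1.   ] tooly [ 0.048 -0.999  0.006]
yaw 0.047920516765063134 torque [0.04444612 0.09835572 0.08030107]
```

```bash
python3 -m pendant '[[[0,0,0,0,0,0],[0,0,0,0,0,0],[-0.015,0,0,0,-0.004,0]]]' 0.4; python3 -m pendant '[[[-0.01,0,0.04,0,0,0],[-0.01,0,0.04,0,0,0],[0,0,0,0,0,0]]]'; python3 sl.py
```

```text
time_s: 39.15
eef_pos: [0.5832, -0.0608, 0.0512]
eef_rot: [0.003, 1.0, 0.024, 0.004]
wrist_force: [0.7, 0.7, 0.7]
opening: 0.597
time_s: 39.52
eef_pos: [0.579, -0.0612, 0.0338]
eef_rot: [0.003, 1.0, 0.024, 0.004]
wrist_force: [1.0, -0.4, -0.8]
opening: 0.6
t 39.52 p [ 0.579  -0.0612  0.0338] F [ 1.  -0.4 -0.8] op 0.6 q [-0.31  0.44  1.72 -0.    0.97  1.22]
toolz [ 0.009 -0.007 -1.   ] tooly [ 0.047 -0.999  0.007]
yaw 0.04743813426334974 torque [-0.00450747  0.05668649  0.03840389]
```

```bash
python3 -m pendant '[[[-0.008,-0.007,0.01,0,-0.002,0],[0,0,0,0,0,0]]]'; python3 -m pendant '[[[0,0,0.002,0,0,0],[0,0,0.002,0,0,0],[0,0,0.002,0,0,0],[0,0,0.002,0,0,0]]]' 1; python3 sl.py; python3 -c "
from h import *
snap('wrist','w34');crop('w34',200,0,640,330,1.8,'w34c')"
```

```text
time_s: 39.78
eef_pos: [0.5771, -0.0598, 0.0314]
eef_rot: [0.003, 1.0, 0.024, 0.001]
wrist_force: [-0.4, 0.2, 0.3]
opening: 0.6
time_s: 40.28
eef_pos: [0.5775, -0.0599, 0.0313]
eef_rot: [0.003, 1.0, 0.024, 0.001]
wrist_force: [-2.6, -0.1, 5.5]
opening: 0.291
t 40.27 p [ 0.5775 -0.0599  0.0313] F [-2.6 -0.1  5.5] op 0.291 q [-0.3   0.45  1.72 -0.01  0.97  1.22]
toolz [ 0.002 -0.007 -1.   ] tooly [ 0.048 -0.999  0.007]
yaw 0.04770024485828688 torque [0.33272186 0.42859644 0.11121646]
```

View pics/w34c.png

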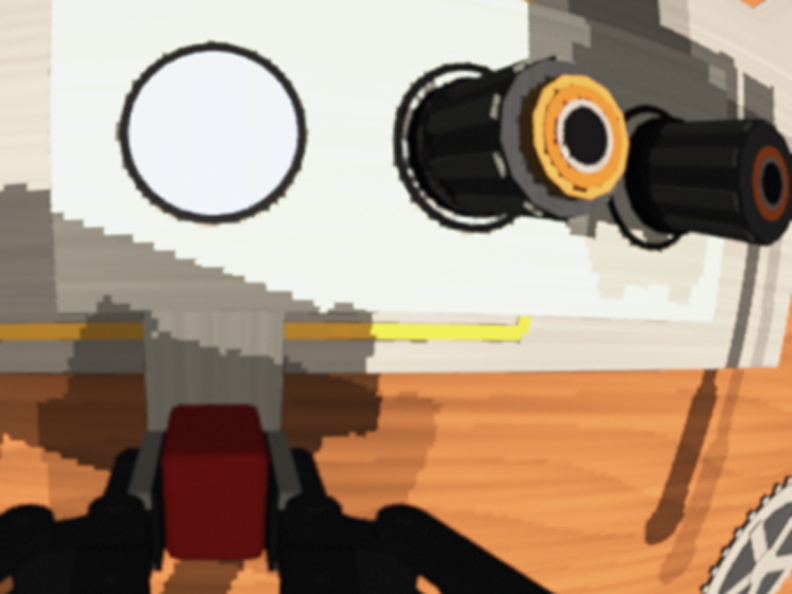

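```bash
python3 - <<'E'
from h import *
w=load('w34');print('B',atz(w,200+583/1.8,135/1.8,.078,True),'r75',atz(w,200+213/1.8,132/1.8,.022,True),'A',atz(w,200+771/1.8,182/1.8,.072,True))
E
```

```text
B [ 0.67125434 -0.12775636  0.078     ] r75 [ 0.66789739 -0.05502919  0.022     ] A [ 0.67763399 -0.20804808  0.072     ]
```

```bash
python3 -m pendant '[[[-0.003,0.02,0.002,0,-0.001,0],[-0.004,0.035,0.002,0,-0.001,0],[-0.004,0.04,0.002,0,-0.001,0],[-0.004,0.04,0.002,0,-0.001,0],[-0.004,0.035,0.002,0,-0.001,0],[-0.003,0.02,0.002,0,-0.001,0],[0,0,0.002,0,0,0]]]'; 
python3 sl.py
```

```text
time_s: 41.2
eef_pos: [0.5785, -0.0911, 0.0313]
eef_rot: [0.0, 1.0, 0.028, -0.005]
wrist_force: [-3.7, -0.2, 7.0]
opening: 0.294
t 41.2 p [ 0.5785 -0.0911  0.0313] F [-3.7 -0.2  7. ] op 0.294 q [-0.36  0.46  1.7  -0.    0.99  1.16]
toolz [-0.009 -0.001 -1.   ] tooly [ 0.056 -0.998  0.   ]
yaw 0.0565187083191043 torque [-0.33021083  0.17376132  0.15843659]
```

```bash
python3 -m pendant '[[[-0.001,0.025,0.002,0,0,0.001],[-0.002,0.04,0.002,0,0,0.002],[-0.002,0.045,0.002,0,0,0.002],[-0.002,0.045,0.002,0,0,0.002],[-0.002,0.04,0.002,0,0,0.001],[-0.002,0.035,0.002,0,0,0.001],[-0.001,0.02,0.002,0,0,0],[0,0,0.002,0,0,0]]]'; 
python3 sl.py;python3 - <<'E'
from h import *
snap('side','s35');snap('wrist','w35');snap('top','t35');crop('s35',240,130,340,270,5,'s35c');crop('w35',200,0,640,330,1.8,'w35c');crop('t35',270,130,430,230,5,'t35c')
E
```

```text
time_s: 42.2
eef_pos: [0.5822, -0.1343, 0.0313]
eef_rot: [-0.002, 1.0, 0.019, -0.001]
wrist_force: [-1.5, -0.2, 5.1]
opening: 0.294
t 42.2 p [ 0.5822 -0.1343  0.0313] F [-1.5 -0.2  5.1] op 0.294 q [-0.43  0.48  1.67  0.    1.    1.11]
toolz [-0.002  0.004 -1.   ] tooly [ 0.038 -0.999 -0.004]
yaw 0.03763139006733832 torque [-0.83772745  0.42941241  0.17562002]
```

View pics/s35c.png

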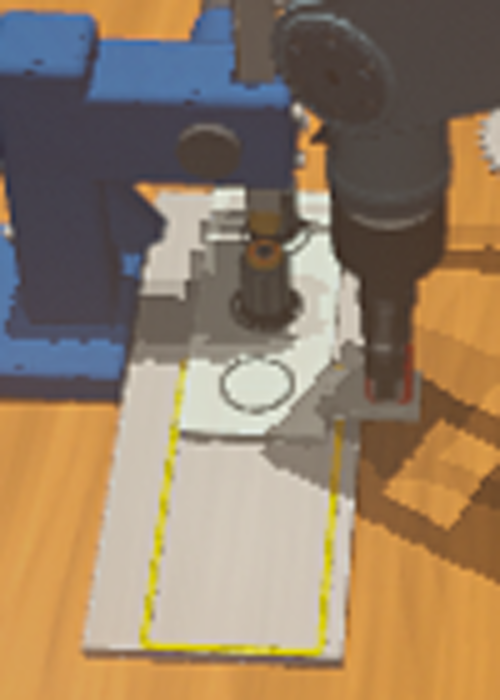

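View pics/w35c.png

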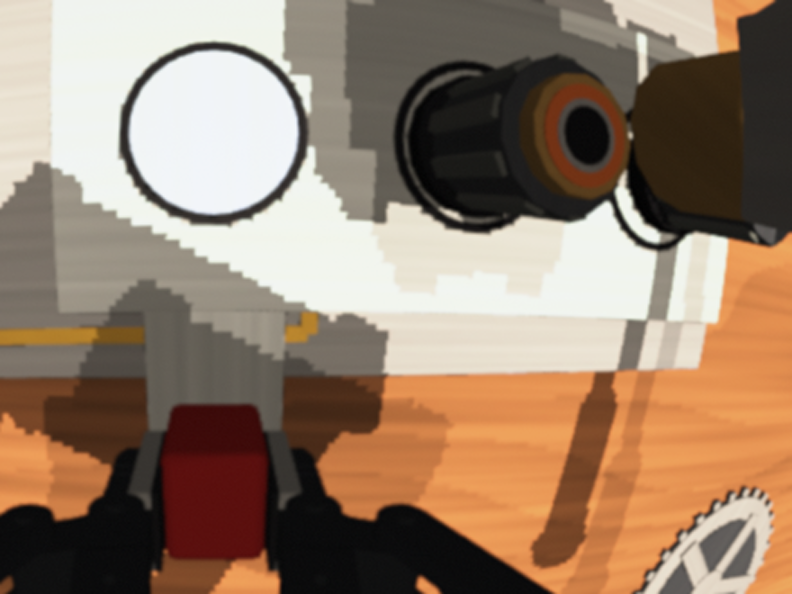

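View pics/t35c.png

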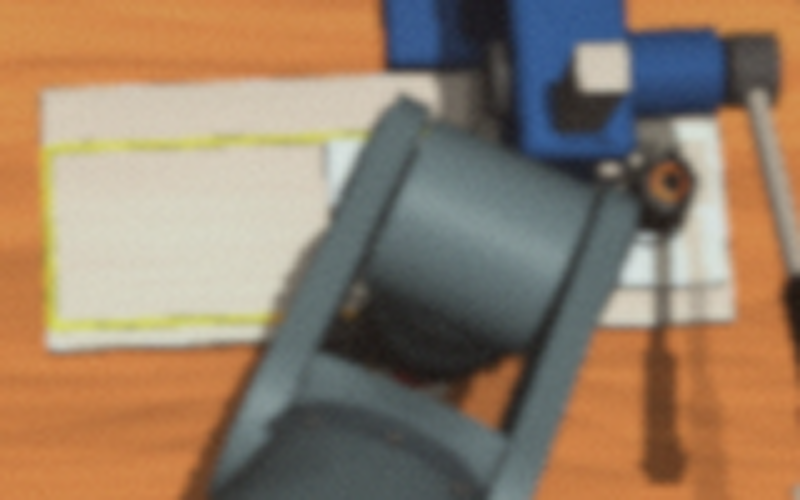

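```bash
python3 - <<'E'
from h import *
w=load('w35');s=load('s35');print('B',atz(w,200+585/1.8,134/1.8,.078,True),atz(s,292.8,180.4,.078));c=w
print('ram', atz(load('s27'),230+188/3,80+283/3,.108))
E
```

```text
B [ 0.67551    -0.20331939  0.078     ] [ 0.67354858 -0.20336218  0.078     ]
ram [ 0.67289717 -0.20249938  0.108     ]
```

Excellent alignment. Release, rise, and move to the lever.

```bash
python3 -m pendant '[[[0,0,0,0,0,0],[0,0,0,0,0,0],[0,0,0,0,0,0]]]' 0.4
python3 -m pendant '[[[0,0,-0.1,0,0,0],[-0.02,0,-0.25,0,0,0],[-0.05,0,-0.28,0,0,0],[-0.05,0,-0.28,0,0,0],[-0.05,0,-0.28,0,0,0],[-0.05,0,-0.28,0,0,0],[-0.02,0,-0.2,0,0,0],[0,0,0,0,0,0]]]' 
python3 - <<'E'
from h import *
st();snap('side','s36');crop('s36',230,80,400,290,3,'s36c')
R=tool(z=[0,0,-1],y=[.048,-.9988,0]);plan([.54,-.31,.37],R)
E
```

```text
time_s: 42.72
eef_pos: [0.5819, -0.1343, 0.0306]
eef_rot: [-0.002, 1.0, 0.018, -0.001]
wrist_force: [1.0, 0.4, -0.4]
opening: 0.602
time_s: 43.72
eef_pos: [0.5321, -0.137, 0.3864]
eef_rot: [0.0, 1.0, 0.018, 0.003]
wrist_force: [0.8, -0.3, -0.2]
opening: 0.602
t 43.73 p [ 0.5321 -0.137   0.3864] F [ 0.8 -0.3 -0.2] op 0.602 q [-0.47  0.03  1.46  0.    1.64  1.07]
toolz [ 0.007 -0.001 -1.   ] tooly [ 0.036 -0.999  0.001]
n 4 row [0.002, 0.217, 0.018, -0.0, -0.0, -0.001] ang 0.7 d 0.174 path [[np.float64(0.534), np.float64(-0.18), np.float64(0.381)], [np.float64(0.536), np.float64(-0.223), np.float64(0.377)], [np.float64(0.538), np.float64(-0.267), np.float64(0.374)]]
```

View pics/s36c.png

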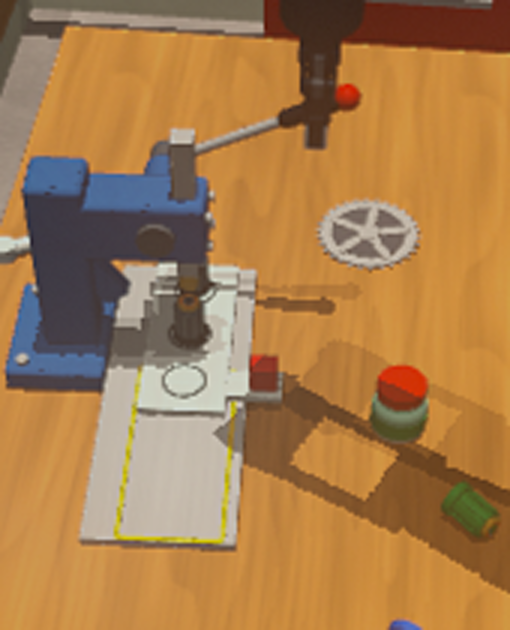

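```bash
python3 -m pendant '[[[0.002,0.217,0.01,0,0,0],[0.002,0.217,0.01,0,0,0],[0.002,0.217,0.018,0,0,-0.001],[0.002,0.217,0.018,0,0,-0.001],[0,0,0,0,0,0]]]' 1
python3 lev.py 0 3;python3 -c "
from h import *
snap('wrist','w37')"
```

```text
time_s: 44.4
eef_pos: [0.5376, -0.3119, 0.3656]
eef_rot: [-0.004, 1.0, 0.023, -0.002]
wrist_force: [0.0, -0.2, 0.1]
opening: -0.0
t 44.4 p [ 0.5376 -0.3119  0.3656] F [ 0.  -0.2  0.1] op -0.0 q [-0.72  0.22  1.3   0.    1.64  0.81]
toolz [-0.005  0.008 -1.   ] tooly [ 0.045 -0.999 -0.008]
n 3 row [0.013, -0.003, 0.106, -0.001, 0.0, -0.0] ang 0.6 d 0.0641 path [[np.float64(0.539), np.float64(-0.311), np.float64(0.35)], [np.float64(0.541), np.float64(-0.311), np.float64(0.334)], [np.float64(0.543), np.float64(-0.31), np.float64(0.318)]]
```

View pics/w37.png

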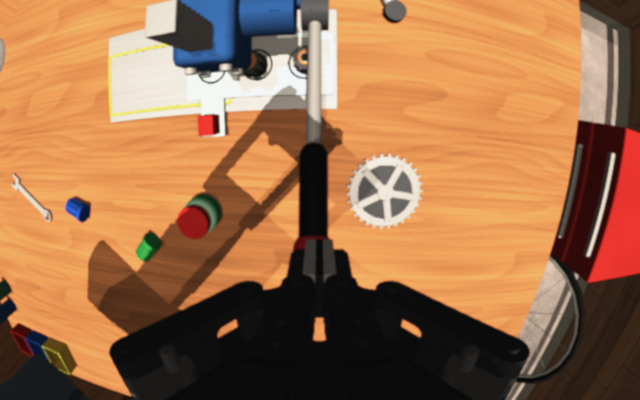

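```bash
python3 -m pendant '[[[0.013,0.001,0.1,0,0,0],[0.013,0.001,0.1,0,0,0],[0.013,0.001,0.1,0,0,0]]]' 
python3 lev.py 1 6
```

```text
time_s: 44.82
eef_pos: [0.5461, -0.3061, 0.3025]
eef_rot: [-0.005, 1.0, 0.025, -0.002]
wrist_force: [-0.1, -0.4, -0.9]
opening: -0.002
t 44.83 p [ 0.5461 -0.3061  0.3025] F [-0.1 -0.4 -0.9] op -0.002 q [-0.7   0.25  1.38  0.    1.52  0.82]
toolz [-0.004  0.01  -1.   ] tooly [ 0.05  -0.999 -0.01 ]
n 6 row [-0.022, 0.003, 0.071, -0.001, 0.005, 0.0] ang 5.9 d 0.0895 path [[np.float64(0.54), np.float64(-0.307), np.float64(0.281)], [np.float64(0.534), np.float64(-0.308), np.float64(0.26)], [np.float64(0.528), np.float64(-0.31), np.float64(0.238)]]
```

```bash
python3 -m pendant '[[[-0.022,0.01,0.071,0,0.005,0],[-0.022,0.01,0.071,0,0.005,0],[-0.022,0.01,0.071,0,0.005,0],[-0.022,0.01,0.071,0,0.005,0],[-0.022,0.01,0.071,0,0.005,0],[-0.022,0.01,0.071,0,0.005,0]]]' 
python3 lev.py 2 5
```

```text
time_s: 45.58
eef_pos: [0.5251, -0.3071, 0.2102]
eef_rot: [-0.007, 0.998, 0.03, 0.048]
wrist_force: [2.4, 0.4, 4.3]
opening: -0.0
t 45.58 p [ 0.5251 -0.3071  0.2102] F [2.4 0.4 4.3] op -0.0 q [-0.77  0.22  1.6   0.08  1.26  0.72]
toolz [ 0.095  0.017 -0.995] tooly [ 0.061 -0.998 -0.011]
n 5 row [-0.005, 0.004, 0.058, -0.001, 0.013, 0.001] ang 11.7 d 0.0586 path [[np.float64(0.526), np.float64(-0.308), np.float64(0.196)], [np.float64(0.527), np.float64(-0.309), np.float64(0.181)], [np.float64(0.528), np.float64(-0.31), np.float64(0.166)]]
```

```bash
python3 -m pendant '[[[-0.005,0.01,0.058,0,0.013,0.001],[-0.005,0.01,0.058,0,0.013,0.001],[-0.005,0.01,0.058,0,0.013,0.001],[-0.005,0.01,0.058,0,0.013,0.001],[-0.005,0.01,0.058,0,0.013,0.001]]]' 
python3 lev.py 3 3
python3 -m pendant '[[[-0.002,0.006,0.041,0,0.011,0.001],[-0.002,0.006,0.041,0,0.011,0.001],[-0.002,0.006,0.041,0,0.011,0.001]]]' 
python3 lev.py 4 6 
```

```text
time_s: 46.2
eef_pos: [0.5333, -0.3069, 0.1497]
eef_rot: [-0.011, 0.988, 0.025, 0.154]
wrist_force: [0.5, 1.6, 5.2]
opening: 0.001
t 46.2 p [ 0.5333 -0.3069  0.1497] F [0.5 1.6 5.2] op 0.001 q [-0.85  0.21  1.78  0.3   0.99  0.53]
toolz [ 0.304  0.029 -0.952] tooly [ 0.053 -0.999 -0.014]
n 3 row [-0.002, 0.006, 0.039, -0.002, 0.01, -0.0] ang 5.3 d 0.0234 path [[np.float64(0.535), np.float64(-0.308), np.float64(0.144)], [np.float64(0.537), np.float64(-0.308), np.float64(0.139)], [np.float64(0.538), np.float64(-0.309), np.float64(0.133)]]
time_s: 46.58
eef_pos: [0.5424, -0.3065, 0.1263]
eef_rot: [-0.011, 0.978, 0.021, 0.208]
wrist_force: [-5.4, 1.6, 12.8]
opening: 0.001
t 46.58 p [ 0.5424 -0.3065  0.1263] F [-5.4  1.6 12.8] op 0.001 q [-0.88  0.22  1.85  0.45  0.87  0.38]
toolz [ 0.407  0.031 -0.913] tooly [ 0.046 -0.999 -0.013]
n 6 row [0.001, 0.003, 0.027, -0.001, 0.004, -0.0] ang 4.6 d 0.033 path [[np.float64(0.546), np.float64(-0.307), np.float64(0.119)], [np.float64(0.55), np.float64(-0.308), np.float64(0.112)], [np.float64(0.554), np.float64(-0.309), np.float64(0.104)]]
```

```bash
python3 -m pendant '[[[0.001,0.003,0.029,0,0.005,0],[0.001,0.003,0.029,0,0.005,0],[0.001,0.003,0.029,0,0.005,0]]]' 
python3 -m pendant '[[[0.001,0.003,0.029,0,0.005,0],[0.001,0.003,0.029,0,0.005,0]]]' 
python3 -m pendant '[[[0.001,0.004,0.025,0,0.003,0],[0.001,0.004,0.025,0,0.003,0]]]' 
python3 -m pendant '[[[0.002,0.002,0.02,0,0.003,0]]]'
```

```text
time_s: 46.95
eef_pos: [0.5501, -0.306, 0.112]
eef_rot: [-0.009, 0.972, 0.022, 0.232]
wrist_force: [-8.3, -1.2, 10.6]
opening: 0.001
time_s: 47.2
eef_pos: [0.5558, -0.3058, 0.1029]
eef_rot: [-0.007, 0.968, 0.023, 0.249]
wrist_force: [-8.4, -0.7, 11.3]
opening: 0.002
time_s: 47.45
eef_pos: [0.5607, -0.3058, 0.0961]
eef_rot: [-0.006, 0.966, 0.024, 0.258]
wrist_force: [-30.6, 2.7, 33.9]
opening: -0.001
time_s: 47.58
eef_pos: [0.5619, -0.3057, 0.0947]
eef_rot: [-0.005, 0.965, 0.025, 0.262]
wrist_force: [-44.6, 3.2, 42.3]
opening: 0.003
```

```bash
python3 -m pendant '[[[0.0,0,-0.05,0,-0.01,0],[0.03,0,-0.12,0,-0.02,0],[0.03,0,-0.17,0,-0.025,0],[0.03,0,-0.2,0,-0.025,0],[0.02,0,-0.2,0,-0.025,0],[0.0,0,-0.2,0,-0.025,0],[0,0,-0.2,0,-0.025,0],[0,0,-0.2,0,-0.005,0],[0,0,0,0,0,0]]]'; python3 - <<'E'
from h import *
st();snap('side','s38');crop('s38',230,80,400,290,3,'s38c');snap('wrist','w38')
E
```

```text
time_s: 48.7
eef_pos: [0.5106, -0.2921, 0.36]
eef_rot: [-0.0, 1.0, 0.03, 0.004]
wrist_force: [0.1, 0.4, 0.3]
opening: 0.003
t 48.7 p [ 0.5106 -0.2921  0.36  ] F [0.1 0.4 0.3] op 0.003 q [-0.72  0.13  1.41  0.01  1.6   0.79]
toolz [ 0.008  0.001 -1.   ] tooly [ 0.059 -0.998 -0.   ]
```

View pics/s38c.png

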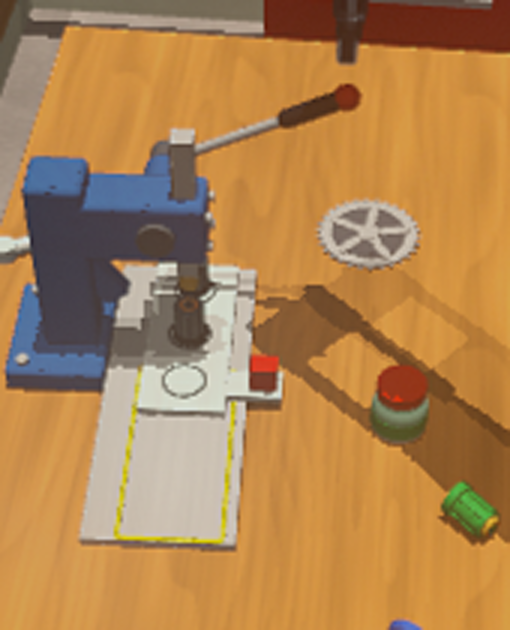

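View pics/w38.png

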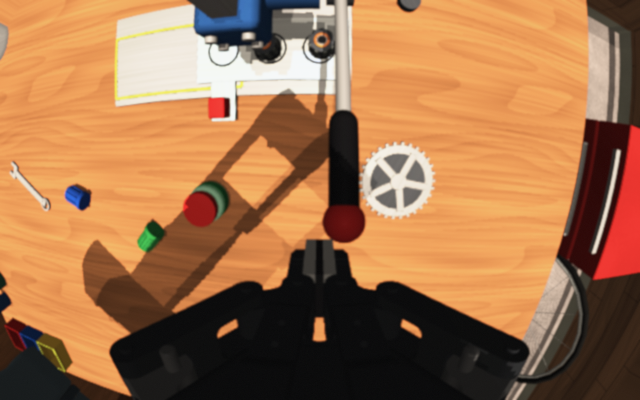

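```bash
python3 -m pendant '[[[0.03,-0.27,0,0,0,0],[0.03,-0.25,0,0,0,0],[0.1,-0.15,0.2,0,0,0.002],[0.1,-0.05,0.25,0,0,0.002],[0.05,0,0.25,0,0,0.001],[0.03,0,0.2,0,0,0],[0,0,0,0,0,0]]]' 0.4; python3 - <<'E'
from h import *
st();R=tool(z=[0,0,-1],y=[.038,-.9993,0]);plan([.58,-.1345,.10],R)
E
```

```text
time_s: 49.68
eef_pos: [0.5606, -0.13, 0.1557]
eef_rot: [-0.009, 1.0, 0.022, -0.008]
wrist_force: [-0.3, -0.2, 1.3]
opening: 0.601
t 49.67 p [ 0.5606 -0.13    0.1557] F [-0.3 -0.2  1.3] op 0.601 q [-0.44  0.27  1.66  0.01  1.23  1.08]
toolz [-0.016  0.017 -1.   ] tooly [ 0.044 -0.999 -0.017]
n 2 row [0.05, 0.015, 0.138, -0.003, 0.002, 0.001] ang 1.4 d 0.0592 path [[np.float64(0.565), np.float64(-0.131), np.float64(0.142)], [np.float64(0.57), np.float64(-0.132), np.float64(0.128)], [np.float64(0.575), np.float64(-0.133), np.float64(0.114)]]
```

```bash
python3 -m pendant '[[[0.05,0.015,0.138,-0.003,0.002,0.001],[0.05,0.015,0.138,-0.003,0.002,0.001],[0,0,0,0,0,0],[0,0,0,0,0,0]]]'; python3 - <<'E'
from h import *
st();R=tool(z=[0,0,-1],y=[.038,-.9993,0]);plan([.58,-.1345,.032],R)
snap('wrist','w39')
E
```

```text
time_s: 50.18
eef_pos: [0.5805, -0.1346, 0.1032]
eef_rot: [0.001, 1.0, 0.019, 0.0]
wrist_force: [-0.0, -0.4, -0.4]
opening: 0.599
t 50.17 p [ 0.5805 -0.1346  0.1032] F [-0.  -0.4 -0.4] op 0.599 q [-0.43  0.37  1.65 -0.    1.12  1.11]
toolz [ 0.    -0.003 -1.   ] tooly [ 0.038 -0.999  0.003]
n 2 row [-0.001, -0.001, 0.178, 0.0, -0.0, -0.0] ang 0.2 d 0.0712 path [[np.float64(0.58), np.float64(-0.135), np.float64(0.085)], [np.float64(0.58), np.float64(-0.135), np.float64(0.068)], [np.float64(0.58), np.float64(-0.135), np.float64(0.05)]]
```

View pics/w39.png

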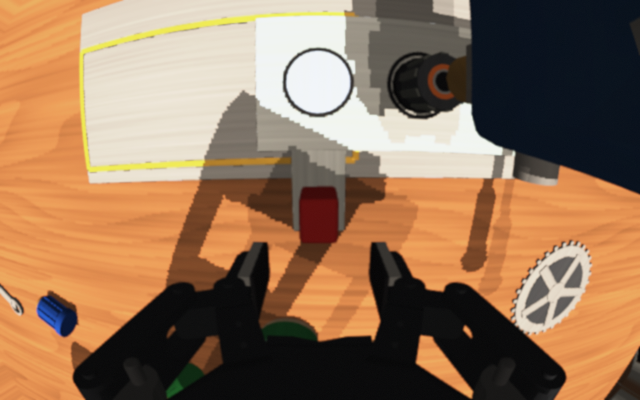

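```bash
python3 -m pendant '[[[-0.01,0,0.17,0,-0.002,0],[-0.01,0,0.17,0,-0.002,0],[0,0,0,0,0,0]]]'; python3 sl.py
```

```text
time_s: 50.6
eef_pos: [0.5793, -0.1367, 0.0401]
eef_rot: [0.003, 1.0, 0.019, -0.002]
wrist_force: [0.4, 0.1, 0.4]
opening: 0.597
t 50.6 p [ 0.5793 -0.1367  0.0401] F [0.4 0.1 0.4] op 0.597 q [-0.43  0.46  1.67 -0.01  1.01  1.11]
toolz [-0.004 -0.007 -1.   ] tooly [ 0.038 -0.999  0.007]
yaw 0.037634686356374625 torque [ 0.02127834 -0.02301529 -0.02524259]
```

```bash
python3 -m pendant '[[[0.003,-0.01,0.05,0,0,0],[0,0,0,0,0,0]]]'; python3 -m pendant '[[[0,0,0.002,0,0,0],[0,0,0.002,0,0,0],[0,0,0.002,0,0,0],[0,0,0.002,0,0,0]]]' 1; python3 sl.py
```

```text
time_s: 50.85
eef_pos: [0.5819, -0.1355, 0.0332]
eef_rot: [0.004, 1.0, 0.019, 0.0]
wrist_force: [1.4, 0.1, -1.0]
opening: 0.603
time_s: 51.35
eef_pos: [0.5829, -0.1356, 0.0344]
eef_rot: [0.005, 1.0, 0.019, 0.001]
wrist_force: [-2.2, 1.1, 5.3]
opening: 0.293
t 51.35 p [ 0.5829 -0.1356  0.0344] F [-2.2  1.1  5.3] op 0.293 q [-0.42  0.47  1.67 -0.01  0.99  1.11]
toolz [ 0.003 -0.009 -1.   ] tooly [ 0.038 -0.999  0.01 ]
yaw 0.03817074149404777 torque [0.50232221 0.43751245 0.0934853 ]
```

```bash
python3 -m pendant '[[[0,-0.02,0.002,0,0,0],[0,-0.04,0.002,0,0,0],[-0.002,-0.055,0.002,0,0,0],[-0.002,-0.06,0.002,0,0,0],[-0.002,-0.06,0.002,0,0,0],[-0.002,-0.06,0.002,0,0,0],[-0.002,-0.06,0.002,0,0,0],[-0.002,-0.06,0.002,0,0,0],[-0.002,-0.06,0.002,0,0,0],[0,-0.04,0.002,0,0,0],[0,-0.02,0.002,0,0,0],[0,0,0.002,0,0,0]]]'; python3 sl.py;  python3 - <<'E'
from h import *
w=load('w35');print('r75 start',atz(w,200+213/1.8,132/1.8,.022,True))
c=snap('wrist','w40');crop('w40',100,0,640,330,1.4,'w40c')
E
```

```text
time_s: 52.85
eef_pos: [0.5864, -0.0383, 0.0344]
eef_rot: [0.013, 1.0, 0.012, 0.012]
wrist_force: [-2.1, 0.2, 6.4]
opening: 0.289
t 52.85 p [ 0.5864 -0.0383  0.0344] F [-2.1  0.2  6.4] op 0.289 q [-0.26  0.44  1.72 -0.02  0.95  1.3 ]
toolz [ 0.024 -0.026 -0.999] tooly [ 0.025 -0.999  0.027]
yaw 0.024651263651559577 torque [0.88670866 0.71243544 0.02085689]
r75 start [ 0.67254846 -0.13028329  0.022     ]
```

View pics/w40c.png

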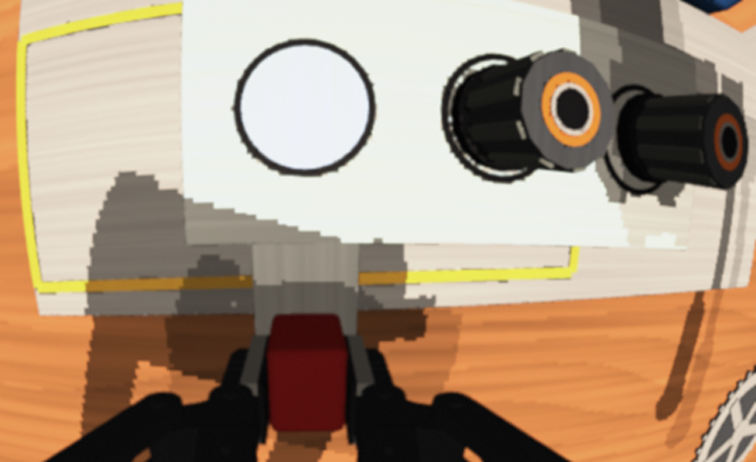

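```bash
python3 - <<'E'
from h import *
w=load('w40');r=atz(w,100+305/1.4,107/1.4,.022,True);print(r)
T=cur()
# rotate plate by dyaw about TCP then translate
d=.0479-.0247;v=r[:2]-T[:2,3];Rm=np.array([[1,-d],[d,1]])
tgt=np.array([.6622+.0015,.0362])-Rm@v;print('TCP target',tgt)
dv=np.r_[tgt-T[:2,3],0];print(np.round(T[:3,:3].T@dv/.2,3))
E
```

```text
[ 0.67612521 -0.03560715  0.022     ]
TCP target [0.5739798  0.03143689]
[-0.053 -0.35  -0.011]
```

```bash
python3 -m pendant '[[[-0.006,-0.02,0.002,0.001,-0.001,-0.001],[-0.008,-0.045,0.002,0.001,-0.001,-0.0015],[-0.008,-0.055,0.002,0.001,-0.001,-0.0015],[-0.008,-0.055,0.002,0.001,-0.001,-0.0015],[-0.008,-0.055,0.002,0.001,-0.001,-0.0015],[-0.008,-0.055,0.002,0.001,-0.001,-0.001],[-0.006,-0.035,0.002,0.001,-0.001,-0.001],[-0.004,-0.015,0.002,0.001,-0.001,0],[0,0,0.002,0,0,0]]]'; python3 sl.py;  python3 - <<'E'
from h import *
c=snap('wrist','w41');crop('w41',60,0,600,330,1.45,'w41c')
E
```

```text
time_s: 54.02
eef_pos: [0.5808, 0.0219, 0.0344]
eef_rot: [0.005, 1.0, 0.024, 0.007]
wrist_force: [-2.5, -0.4, 8.4]
opening: 0.292
t 54.02 p [0.5808 0.0219 0.0344] F [-2.5 -0.4  8.4] op 0.292 q [-0.16  0.44  1.73 -0.01  0.97  1.37]
toolz [ 0.014 -0.01  -1.   ] tooly [ 0.048 -0.999  0.011]
yaw 0.04766497912076791 torque [ 0.26077503  0.88918245 -0.12299226]
```

View pics/w41c.png

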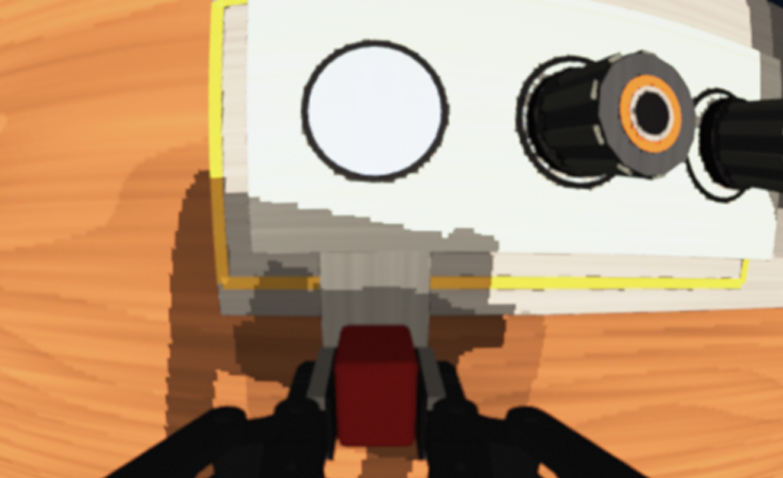

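```bash
python3 -m pendant '[[[-0.01,-0.015,0.002,0.001,-0.001,0],[-0.012,-0.018,0.002,0.001,-0.001,-0.001],[-0.012,-0.015,0.002,0.001,-0.001,0],[-0.008,-0.01,0.002,0,-0.001,0],[0,0,0.002,0,0,0]]]'; python3 sl.py;  python3 - <<'E'
from h import *
c=snap('wrist','w42');crop('w42',60,0,600,330,1.45,'w42c')
snap('side','s42');crop('s42',240,150,340,280,5,'s42c')
E
```

```text
time_s: 54.7
eef_pos: [0.5763, 0.03, 0.0343]
eef_rot: [0.004, 1.0, 0.026, 0.005]
wrist_force: [-4.3, 0.1, 10.0]
opening: 0.294
t 54.7 p [0.5763 0.03   0.0343] F [-4.3  0.1 10. ] op 0.294 q [-0.15  0.43  1.73 -0.01  0.97  1.37]
toolz [ 0.01  -0.007 -1.   ] tooly [ 0.052 -0.999  0.007]
yaw 0.05174907519797321 torque [-0.03553684  0.97825692 -0.09983816]
```

View pics/w42c.png

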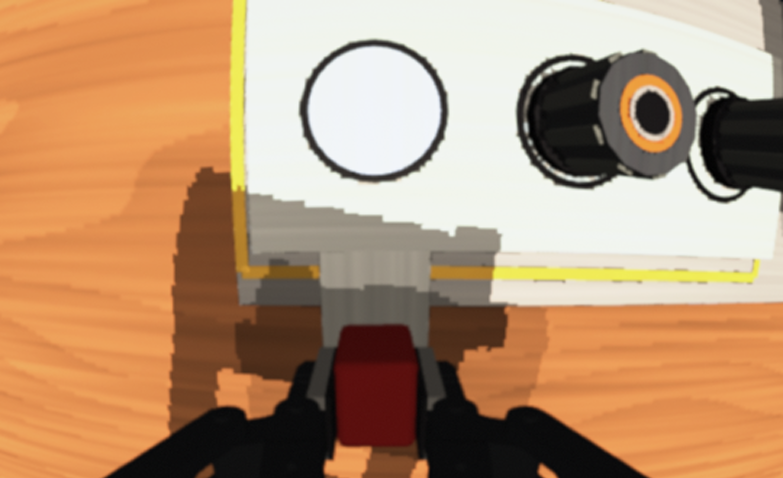

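View pics/s42c.png

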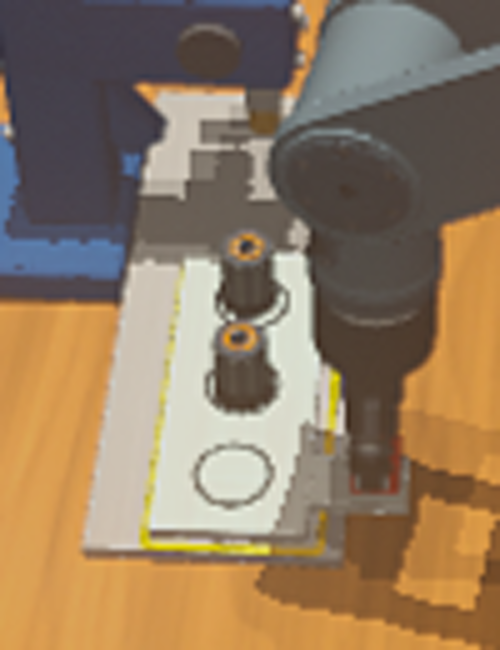

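```bash
cat > chk.py <<'E'
from h import *
np.set_printoptions(precision=4,suppress=True)
th=.0479;R=np.array([[np.cos(th),-np.sin(th)],[np.sin(th),np.cos(th)]]);o=np.array([.6737,-.2035])
def P(X): return R.T@(X[:2]-o)*1000
E
python3 - <<'E'
from chk import *
w=load('w42');a=lambda x,y,z:P(atz(w,60+x/1.45,y/1.45,z,True))
print('plate corners',a(248,251,.022),a(774,259,.022))
print('yellow corners (outer)',a(238,278,.012),a(758,284,.012))
print('r75',a(374,110,.022))
print('ideal plate',(-50,285),(-50,45),'outline',(-56,288),(-56,42),'r75',(0,240))
c=load('s42');b=lambda x,y,z:P(atz(c,240+x/5,150+y/5,z))
print('side: plate +x+y',b(150,531,.022),'yellow',b(141,549,.012),'plate +x-y',b(184,259,.022),'yel -x+y',b(323,555,.012), 'r75',b(234,474,.022))
E
```

```text
plate corners [-45.3744 284.346 ] [-44.08    42.3239]
yellow corners (outer) [-58.1807 292.1184] [-59.7065  40.2419]
r75 [  3.6813 238.9194]
ideal plate (-50, 285) (-50, 45) outline (-56, 288) (-56, 42) r75 (0, 240)
side: plate +x+y [ 49.6087 285.8636] yellow [ 55.1711 292.7881] plate +x-y [53.0611 52.1747] yel -x+y [-59.6955 291.6614] r75 [  1.0348 238.1178]
```

```bash
python3 -m pendant '[[[-0.01,-0.005,0.002,0,-0.001,0.001],[-0.012,-0.006,0.002,0,-0.001,0.001],[-0.01,-0.004,0.002,0,-0.001,0.001],[0,0,0.001,0,0,0]]]'; python3 sl.py; python3 - <<'E'
from h import *
c=snap('wrist','w43');crop('w43',60,0,600,330,1.45,'w43c')
E
```

```text
time_s: 55.3
eef_pos: [0.5731, 0.0324, 0.0344]
eef_rot: [0.004, 1.0, 0.022, 0.004]
wrist_force: [-0.7, -2.3, 6.9]
opening: 0.295
t 55.3 p [0.5731 0.0324 0.0344] F [-0.7 -2.3  6.9] op 0.295 q [-0.15  0.43  1.74 -0.01  0.97  1.39]
toolz [ 0.008 -0.008 -1.   ] tooly [ 0.043 -0.999  0.009]
yaw 0.04331882923057439 torque [-0.27416599  0.21029589  0.16537371]
```

View pics/w43c.png

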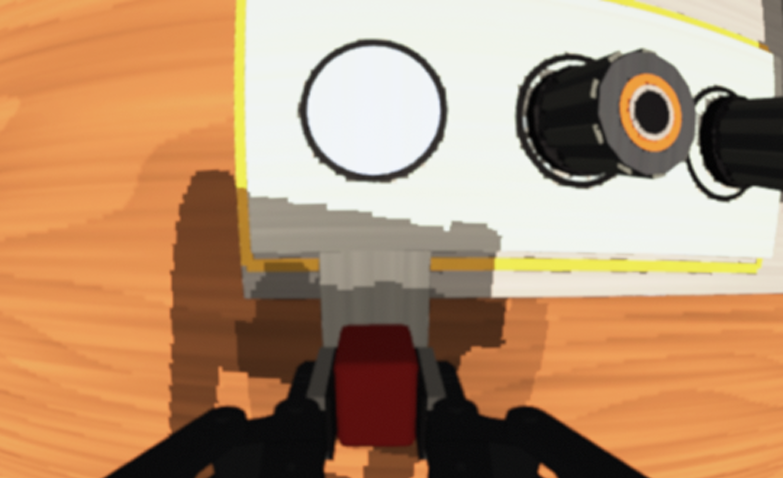

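Now release and look from a clear vantage.

```bash
python3 -m pendant '[[[0,0,0,0,0,0],[0,0,0,0,0,0],[0,0,0,0,0,0]]]' 0.4
python3 -m pendant '[[[0,0,-0.1,0,0,0],[0,0,-0.25,0,0,0],[-0.1,0,-0.28,0,0,0],[-0.2,0,-0.2,0,0,0],[-0.28,0,-0.1,0,0,0],[-0.28,0,0,0,0,0],[-0.28,0,0,0,0,0],[0,0,0,0,0,0],[0,0,0,0,0,0]]]' 
python3 - <<'E'
from h import *
st();snap('top','t44');snap('side','s44');snap('wrist','w44');crop('t44',270,130,430,230,5,'t44c');crop('s44',240,150,340,280,5,'s44c')
E
```

```text
time_s: 55.72
eef_pos: [0.5696, 0.0339, 0.032]
eef_rot: [0.003, 1.0, 0.022, 0.001]
wrist_force: [0.5, -0.2, 0.6]
opening: 0.599
time_s: 56.85
eef_pos: [0.3339, 0.0262, 0.2227]
eef_rot: [0.003, 1.0, 0.022, -0.0]
wrist_force: [0.8, -1.0, 1.2]
opening: 0.6
t 56.85 p [0.3339 0.0262 0.2227] F [ 0.8 -1.   1.2] op 0.6 q [-0.28 -0.42  2.16 -0.01  1.4   1.25]
toolz [-0.    -0.006 -1.   ] tooly [ 0.043 -0.999  0.006]
```

View pics/t44c.png

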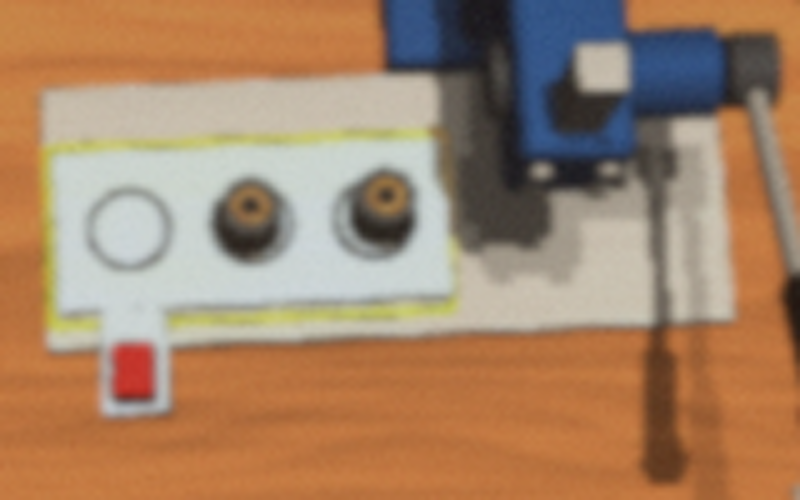

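View pics/s44c.png

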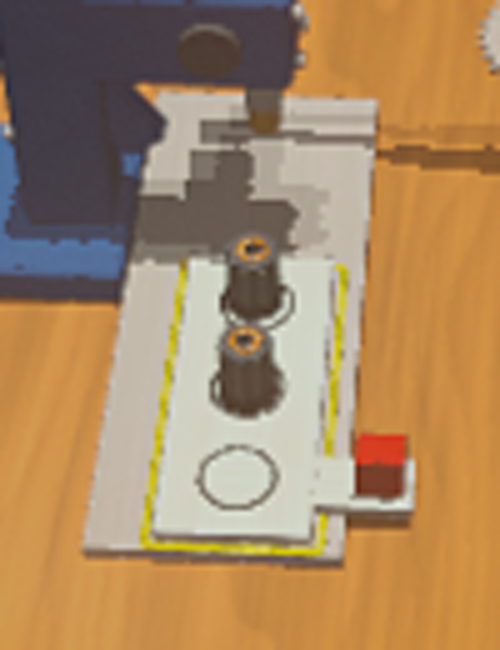

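View pics/w44.png

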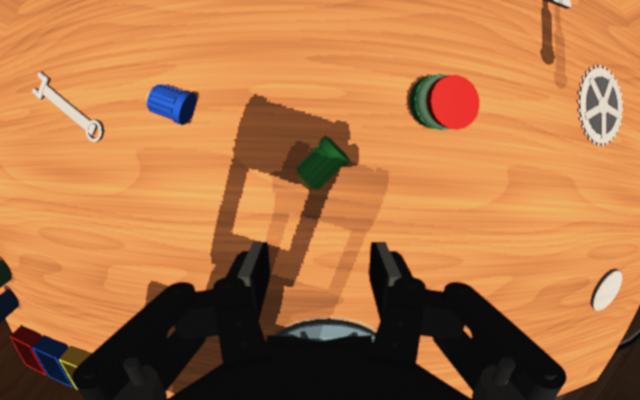

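```bash
python3 - <<'E'
from chk import *
t=load('t44');a=lambda x,y,z:P(atz(t,270+x/5,130+y/5,z))
pl=[a(*q,.022) for q in [(53,155),(434,138),(453,300),(57,317)]];ye=[a(*q,.012) for q in [(46,148),(440,130),(457,310),(50,328)]]
print('top plate',pl,np.mean(pl,0));print('yellow',ye,np.mean(ye,0))
print('r',[a(*q,.022) for q in [(129,228)]],'handle',a(134,371,.058))
for n,L in(('p',pl),('y',ye)):
    for i,j in((0,1),(3,2)):
        v=L[i]-L[j];print(n,np.arctan2(-v[0],v[1]))
c=load('s44');b=lambda x,y,z:P(atz(c,240+x/5,150+y/5,z))
pl=[b(*q,.022) for q in [(154,533),(187,260),(334,262),(316,537)]];ye=[b(*q,.012) for q in [(141,549),(182,262),(347,266),(324,555)]]
print('side plate',pl,np.mean(pl,0));print('yellow',ye,np.mean(ye,0))
print('r',b(237,477,.022))
E
```

```text
top plate [array([ 48.6189, 282.9014]), array([49.2726, 48.8783]), array([-52.5929,  43.6397]), array([-52.3996, 283.762 ])] [ -1.7753 164.7953]
yellow [array([ 55.9873, 287.6986]), array([56.9583, 43.6743]), array([-56.969 ,  40.3846]), array([-57.067 , 288.8719])] [ -0.2726 165.1574]
r [array([  0.7977, 238.2196])] handle [-93.6063 237.5454]
p 0.002793001600407623
p -0.0008047718724090275
y 0.003979026168363604
y 0.0003944009158542287
side plate [array([ 46.9207, 287.2839]), array([50.8822, 53.0081]), array([-51.2023,  49.4759]), array([-55.0062, 285.255 ])] [ -2.1014 168.7557]
yellow [array([ 55.1711, 292.7881]), array([55.7071, 45.8941]), array([-59.8174,  43.5706]), array([-60.3245, 291.6298])] [ -2.3159 168.4707]
r [ -1.1096 240.4383]
```

View pics/t44.png

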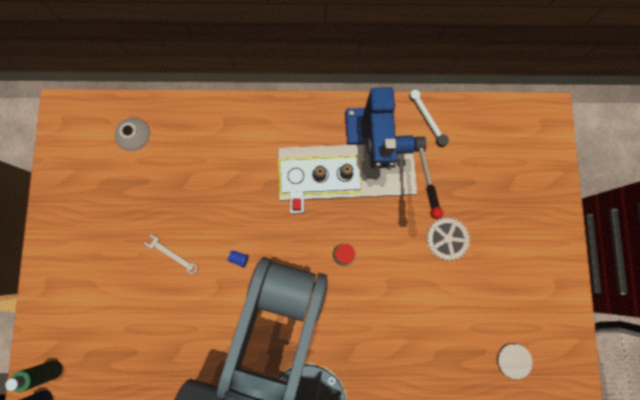

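View pics/s44.png

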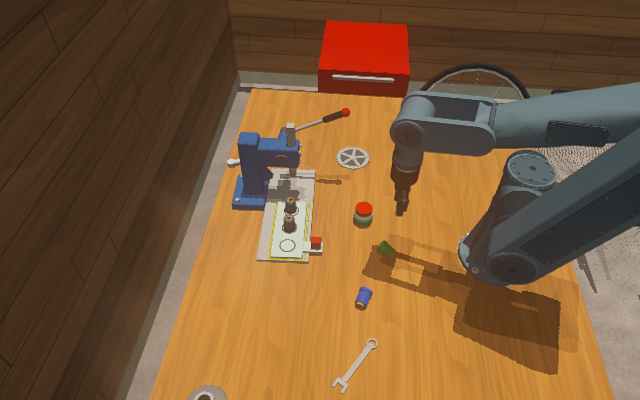

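Only two dark bodies are on the bench and both are standing on the plate. The lever is up and the bystanders are where they were, so I'm handing in.

```bash
python3 -c "
from bench import ctrl;print(ctrl.hand_in())"
```

```text
the job is handed in; nothing more can be done
None
```

I handed the job in at about 57 s of the 210 s. Both freehub bodies present are standing on the plate with their bearings pressed, and the plate is back on the yellow outline. I found no third dark body in the top or side pictures.

- **Placing and pressing:** I picked each body up lying, turned it bearing-up and stood it on the plate. I then slid the plate by its handle to bring each under the ram and pressed it. At the end of each stroke the force at the grip rose to about 53 N and 61 N. The lever returned to the top both times.
- **Bearings:** A close wrist view during the slide back showed both bearings flush. In the last pictures both bodies stand bearing-up, one on the middle painted ring and one on the ring nearest the ram.
- **Plate position:** The plate centre is within about 1.5 mm of the outline's centre and its angle within about 0.1 degrees. The top camera reads 1.5 mm toward the robot; the side camera reads under 0.3 mm.
- **Bystanders:** I never touched the jar, chainring or wrench, and they look unmoved in the last pictures.
- **Possible lift of the plate:** When I first gripped the handle, the tool rose about 4 mm and read a 5–6 N pull, so the handle edge may have lifted a millimetre or so for under a second. Pressing it down again peaked at about 79 N at the wrist. After that I held a slight downward push while sliding. On the second grasp I first closed the gripper about 5 cm up, with only the fingertips on the handle, and reopened to grip lower.

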